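Put the tools back in the roll-top shadow case and log them

ROBOT

A 7-joint arm with a two-finger parallel gripper is mounted at the origin on a cart in front of the work surface, level with it; the furniture and walls round the work are solid. World frame = base frame: x ahead of the robot, y to its left, z up, the work surface at z = 0. Lengths are in m, angles in rad, forces in N, time in s.
With the tool pointing down it reaches from about 0.4 to 0.875 m from the base axis. Payload 19.3 kg.
Tool frame: the origin (TCP) lies at the very end of the fingers, on their centre line; the grasp point (between the pads) lies 19 mm behind it; z points along the fingers, y is the line along which they close (so a half turn about z gives the same grasp; the last joint's range is limited). The gripper opens to 85 mm and grips with 20 to 120 N. Pads are 22 mm wide; open, the fingers measure 114 mm over their backs; the gripper's body (76 mm by 85 mm) begins 54 mm behind the grasp point. The pads swing forward as they close: fully open they stand 13 mm farther back than shut.
Start: joints at [-1.217, 0.521, -0.036, 1.599, 0.021, 1.021, -0.113], TCP at [0.257, 0.57, 0.231] pointing down, gripper open.
Joint ranges: [-2.91, 2.91], [-0.3, 2.13], [-1.5, 1.42], [0.17, 2.43], [-1.26, 4.41], [0.16, 1.93], [-2.52, 2.52]. Speed limits (rad/s): [1.89, 1.89, 2.39, 2.39, 3.01, 3.01, 3.01].

INTERFACE

Orientations are given as a 3x3 rotation matrix whose columns are the frame's x, y, z axes.
In Python, from rig import ctrl, cams, workorder gives the robot as it stands.
- The arm moves only by the tool servo_tool, never from a script. Its argument "targets" is a list of rows, each an object of numbers: "fingers": the closure in counts, from 0 (fully open) to 255 (shut); "dx", "dy", "dz": the shift along the tool's x, y, z in units of 25 mm (1.0 is 25 mm); "rx", "ry", "rz": the turn, a rotation vector about the tool's x, y, z in units of 6 degrees (1.0 is 6 degrees). In form: [{"fingers": .., "dx": .., "dy": .., "dz": .., "rx": .., "ry": .., "rz": ..}, ...]. A call has exactly 10 rows; each row shifts and turns the commanded pose from where the row before left it, along the tool's axes as they then stand; what a row does not reach is not made up. A row lasts 1/12 s, in which the tool goes at most 41.7 mm and 7.16 degrees, less where a joint would pass 70% of its speed; a pose out of reach is approached as far as the arm can. A call is refused whole if a number of a shift passes 1 or a number of a turn 1, either way. A call with a gripper value outside its range is refused whole. The fingers move at their own pace and stop on an object; "force" is the grip in N (left out, the last holds). Time passes only in rows, so rows that do not move let the fingers close, or fill a call up. It gives the time, the measured TCP pose, the force, the opening and the grip force at its end, in the units of the state.
- ctrl.state(): the state, without advancing time (a new reading comes with each control period).
- cams.camera(name): name is "scene" or "side" or "wrist"; returns the picture (480x640x3 uint8, red, green, blue); there is no depth.
- cams.camera_info(name): a dict with "fx", "fy", "cx", "cy" (pixels), "D" ([k1, k2, p1, p2, k3] as OpenCV has them; the pictures are not rectified), "rvec" (rotation vector, rad) and "tvec" (3), from world to camera coordinates, as OpenCV has them; the wrist camera has in their place "tool_from_camera" (4x4, takes a point from camera to tool coordinates, whose origin is the TCP and whose axes are the flange's). Camera axes: x right, y down, z forward; pixel columns grow to the right and rows downward; lengths in m; the calibration is good to about 2 mm. A picture is of the moment at which its call begins: read the wrist's pose just before it. camera_info takes no time and is no camera call.
- workorder.close_job(): hands the job in; it is judged then, once.
The state is a dict: "time_s": time; "qpos": joint angles; "joint_vel": joint speeds; "tau": joint torques, N m; "eef_pos": TCP position; "tool_rot": TCP orientation; "ft_force": force on the tool from outside, world axes, zero at the start; "ft_torque": the same for the moment, N m; "grip_width": finger opening in m; "gripper_force": force on a finger pad.
Only numpy, scipy, OpenCV 4.12 (cv2) and the standard library are available. Lean on these libraries where they do the work, as an engineer would, in place of code of your own. Each camera call takes 0.05 s, during which the arm holds its last target. There are 200 camera calls.

TASK

Put the bench tools back in the roll-top tool case: raise its slatted shutter by the handle until it stays open by itself, then lay every tool that is out (orange scraper, blue spanner, red T-handle driver, green mirror; some may be missing) flat and fully home in the cut-out of its own shape and colour. When all of them are in, log the return on the case's ledge: press the white, then the yellow, then the blue key, fully and one at a time. Leave the shutter open and do not push the other things on the bench about.

Things in the scene. Friction and masses are not known exactly. Their poses are not given: they have to be found in the camera images.
- case: grey roll-top tool case, fixed, 332 mm deep (x), 326 wide (y), 207 high at the tops of its two half-round side cheeks (radius 167 about the shutter axis, inner faces at y = +-149, 14 thick). Origin: its underside (3 mm over the worktop, on feet) below the shutter axis; x to its back, -x to its front, z up. Front sill: top z = 36, x -157 to -144. A fixed rear hood (radius 163) takes the raised shutter
- tray_mid (a point): middle of the floor of the black foam shadow tray in the case's front half (case x from -143 to -5 mm). Floor 16 mm above the case's origin, foam 10 mm thick. A 44 mm wide trough without foam crosses it along the case's y (22 mm either side of this point), so that fingers may straddle a grip down to the floor
- ledge_mid (a point): middle of the top of the key ledge (80 mm along the case's x, 150 along its y, 22 high) before the right half of the case's front; keys 205 mm before the shutter axis; the tops of the keys stand 44 mm above the case's origin
- shutter (a joint): turn of the slatted shutter (wooden slats, aluminium bottom slat, outer radius 154 mm) in its curved side tracks about the shutter axis, rad: 0 shut, 1.54 fully raised (stop). It weighs 0.4 kg (about 2 N at the handle): let go below about 0.55 it slides shut, above about 0.8 it rolls on open by itself and stays
- shutter_axis (a point): axis of the curved tracks: mid width of the case, 40 mm above the case's origin; the shutter turns about the case's y axis, raising the handle up and to the back
- shutter_handle (a point): middle of the shutter's dark handle bar: round, 11 mm thick, along the case's y, 76 mm free length, 200 mm from the shutter axis, 40 mm clear of the slats; at 0 it is 195 mm in front of the axis and 85 mm above the case's origin. It goes round with the shutter
- scraper: scraper: orange grip, flat steel blade 38 wide x 30 x 6 mm at its +x end; 122 mm long (x from -60 to +62). Grip 14 mm wide (y) and 14 mm thick (z), to be pinched at the origin. Origin: grip centre at mid thickness, 7 mm above what it lies on; x runs along the tool; it is the same either side up. May be absent
- pocket_scraper (a point): where the origin of the scraper lies when it is home in its cut-out (14 mm wide grip in a slot 20 mm wide, about 3 mm play all round, 10 mm deep, floor of the cut-out coloured like the tool's grip); axes as the case's, tool x along the case's x (head to the back)
- spanner: open-ended spanner: blue grip, forked steel head 32 wide x 28 x 10 mm at its +x end; 116 mm long (x from -56 to +60). Grip 14 mm wide (y) and 14 mm thick (z), to be pinched at the origin. Origin: grip centre at mid thickness, 7 mm above what it lies on; x runs along the tool; it is the same either side up. May be absent
- pocket_spanner (a point): where the origin of the spanner lies when it is home in its cut-out (14 mm wide grip in a slot 20 mm wide, about 3 mm play all round, 10 mm deep, floor of the cut-out coloured like the tool's grip); axes as the case's, tool x along the case's x (head to the back)
- driver: T-handle hex driver: red crossbar 38 wide x 14 mm at its -x end, red neck and steel shaft 12 wide; 120 mm long (x from -60 to +60). Grip 12 mm wide (y) and 14 mm thick (z), to be pinched at the origin. Origin: grip centre at mid thickness, 7 mm above what it lies on; x runs along the tool; it is the same either side up. May be absent
- pocket_driver (a point): where the origin of the driver lies when it is home in its cut-out (12 mm wide grip in a slot 18 mm wide, about 3 mm play all round, 10 mm deep, floor of the cut-out coloured like the tool's grip); axes as the case's, tool x along the case's x (head to the front)
- mirror: inspection mirror: green grip, round disc 38 mm across x 7 mm at its +x end; 124 mm long (x from -60 to +64). Grip 14 mm wide (y) and 14 mm thick (z), to be pinched at the origin. Origin: grip centre at mid thickness, 7 mm above what it lies on; x runs along the tool; it is the same either side up. May be absent
- pocket_mirror (a point): where the origin of the mirror lies when it is home in its cut-out (14 mm wide grip in a slot 20 mm wide, about 3 mm play all round, 10 mm deep, floor of the cut-out coloured like the tool's grip); axes as the case's, tool x along the case's x (head to the back)
- key_white (a joint): travel of the white key, m: 0 up, 0.006 fully pressed (4 N spring), counts as pressed beyond 0.0045, springs back
- key_white_top (a point): centre of the top face of the white round key, 26 mm across, on the case's ledge; pressed straight down; keys are 45 mm apart in any order
- key_yellow (a joint): travel of the yellow key, m: 0 up, 0.006 fully pressed (4 N spring), counts as pressed beyond 0.0045, springs back
- key_yellow_top (a point): centre of the top face of the yellow round key, 26 mm across, on the case's ledge; pressed straight down; keys are 45 mm apart in any order
- key_blue (a joint): travel of the blue key, m: 0 up, 0.006 fully pressed (4 N spring), counts as pressed beyond 0.0045, springs back
- key_blue_top (a point): centre of the top face of the blue round key, 26 mm across, on the case's ledge; pressed straight down; keys are 45 mm apart in any order
- probe: oscilloscope probe, dark, 144 mm long, bystander: leave it. Origin under its middle
- black_tape: roll of black tape, 72 mm across, 17 mm high, bystander: leave it. Origin under its middle
- copper_tape: roll of copper tape, 104 mm across, 10 mm high, bystander: leave it. Origin under its middle

How it is judged:
By the outcome, as a careful person would: the job done as asked, in the order asked, and still so for the second after the job is handed in, with the robot touching nothing.
Of scraper, spanner, driver, mirror only 3 to 4 are there at a start; the rules pass over those that are not, and their reading is None.
At some moment in a run one of scraper, spanner, driver, mirror may be knocked a few centimetres aside while the robot is not near it.
It also fails if it takes over 210 s, if anything falls off the work surface, if the arm or the gripper's body presses on something with over 40 N, if the wrist force passes 120 N, or if a joint passes its speed limit or range.

## Working session

There is one attempt and no reset: what is moved stays moved. The work goes in short steps, Python scripts to look and compute and a tool call to move; the robot and the scene stay as the last step left them, time stands still between calls to the robot, and variables do not carry over. Pictures are saved under pics/ and viewed, at most 14 in all, crops included, and the job is handed in when it is done.

Besides the shell and the picture viewer there is one more tool, called after "Request:" by a JSON object that holds its "method" and its "body". servo_tool: Moves the arm, as the interface text tells. Its arguments: {"type":"object","properties":{"targets":{"type":"array","items":{"type":"object","properties":{"fingers":{"type":"number"},"dx":{"type":"number"},"dy":{"type":"number"},"dz":{"type":"number"},"rx":{"type":"number"},"ry":{"type":"number"},"rz":{"type":"number"}}}},"force":{"type":"number"}},"required":["targets"]}

```bash
ls; mkdir -p pics
cat > h.py <<'E'
import numpy as np, cv2
from rig import ctrl, cams, workorder
def snap(n,f=None):
    s=ctrl.state(); im=cams.camera(n)
    if f: cv2.imwrite('pics/'+f, im[:,:,::-1])
    return s,im
def ray(n,px,s=None):
    i=cams.camera_info(n); K=np.array([[i['fx'],0,i['cx']],[0,i['fy'],i['cy']],[0,0,1.]])
    u=cv2.undistortPoints(np.array(px,float).reshape(-1,1,2),K,np.array(i['D'],float)).reshape(-1,2)
    d=np.c_[u,np.ones(len(u))]
    if n=='wrist':
        T=np.array(i['tool_from_camera']); R=np.array(s['tool_rot'])
        return R@T[:3,3]+np.array(s['eef_pos']), d@(R@T[:3,:3]).T
    R=cv2.Rodrigues(np.array(i['rvec'],float))[0]
    return -R.T@np.array(i['tvec'],float).ravel(), d@R
def onz(n,px,z,s=None):
    o,d=ray(n,px,s); return o+d*((z-o[2])/d[:,2:3])
E
python3 - <<'E'
from h import *
for n in ['scene','side','wrist']:
    s,_=snap(n,n+'0.png'); i=cams.camera_info(n); print(n,i)
print(s)
E
```

```text
pics
scene {'fx': 446.5477448169471, 'fy': 446.5477448169471, 'cx': 319.5645061386271, 'cy': 240.69511687768315, 'D': array([-0.02072461,  0.        ,  0.        ,  0.        ,  0.        ]), 'rvec': array([ 1.50563996,  2.33079816, -0.64747849]), 'tvec': array([ 0.25180453, -0.41821552,  1.33079527])}
side {'fx': 616.8692055310452, 'fy': 616.8692055310452, 'cx': 316.4327529252544, 'cy': 237.81998317743634, 'D': array([-0.21487371,  0.        ,  0.        ,  0.        ,  0.        ]), 'rvec': array([ 0.45914616,  2.83284782, -1.0288378 ]), 'tvec': array([ 0.56504266, -0.11043201,  1.56499015])}
wrist {'fx': 407.63714322071496, 'fy': 407.63714322071496, 'cx': 327.819004766827, 'cy': 242.29409191825135, 'D': array([0.00679403, 0.        , 0.        , 0.        , 0.        ]), 'tool_from_camera': array([[ 9.90583586e-05, -9.57076180e-01, -2.89836463e-01,
         7.45372641e-02],
       [ 9.99998470e-01,  6.01021430e-04, -1.64287503e-03,
         1.18842072e-04],
       [ 1.74655448e-03, -2.89835857e-01,  9.57074775e-01,
        -1.43603432e-01],
       [ 0.00000000e+00,  0.00000000e+00
[... 167 characters left out ...]
1278533]), 'joint_vel': array([-0.00026467, -0.00039649,  0.00062449, -0.00255318, -0.00074487,
       -0.00056826, -0.00051011]), 'tau': array([ 4.93803280e-03, -9.28487778e+01,  1.98517598e+00, -3.70524931e+01,
        1.83657871e-02,  5.43006361e-03, -1.71702673e-06]), 'eef_pos': array([0.25693032, 0.56942916, 0.2308    ]), 'tool_rot': array([[-9.11537940e-01,  4.11215848e-01, -3.33179423e-04],
       [ 4.11215975e-01,  9.11537466e-01, -9.32596380e-04],
       [-7.97928842e-05, -9.87105684e-04, -9.99999510e-01]]), 'ft_force': array([-0.63324094, -1.03677868, -0.2690164 ]), 'ft_torque': array([ 0.02639195, -0.03610345,  0.00501148]), 'gripper_force': 0.0, 'grip_width': 0.08541483464155447}
```

View pics/scene0.png

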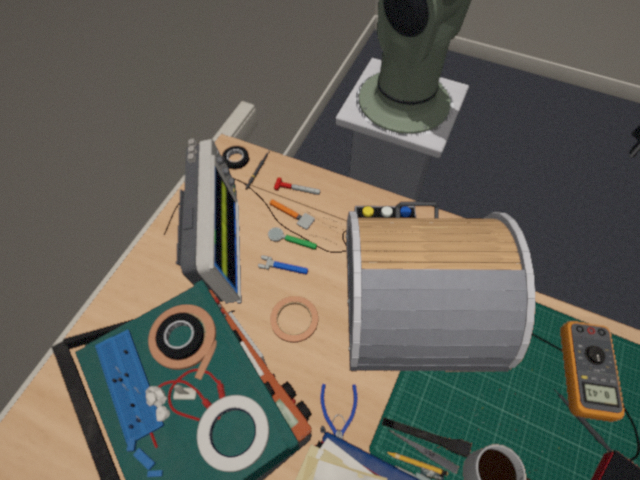

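View pics/side0.png

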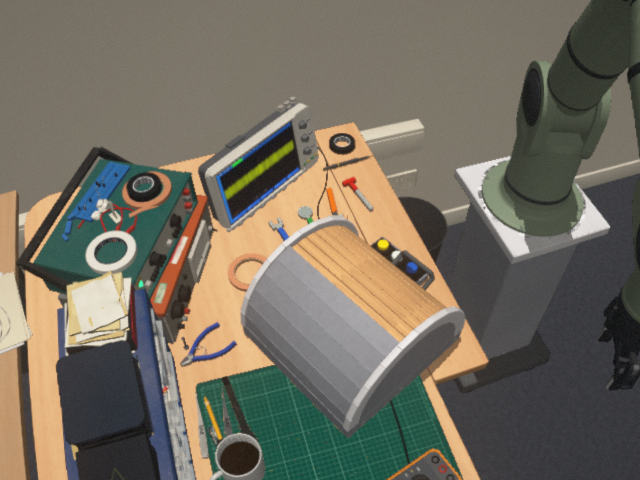

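The scene view shows all four tools left of the case: driver (297,186), scraper (292,212), mirror (292,240) and spanner (284,266). The keys are yellow (368,211), white (387,211) and blue (406,211), with the handle bar at about (420,207). The side view confirms this.

```bash
cat >> h.py <<'E'
RNG={'orange':[(8,150,120),(16,255,255)],'blue':[(100,150,70),(118,255,255)],'red':[(172,150,80),(180,255,255)],'green':[(50,120,60),(75,255,255)],'yellow':[(24,150,120),(32,255,255)],'white':[(0,0,190),(180,40,255)]}
def blobs(im,c,amin=20,box=None):
    hsv=cv2.cvtColor(im,cv2.COLOR_RGB2HSV); lo,hi=RNG[c]
    m=cv2.inRange(hsv,lo,hi)
    if c=='red': m|=cv2.inRange(hsv,(0,150,80),(5,255,255))
    if box: 
        k=np.zeros_like(m); x0,y0,x1,y1=box; k[y0:y1,x0:x1]=1; m=m*k
    n,l,st,ce=cv2.connectedComponentsWithStats(m); out=[]
    for j in range(1,n):
        if st[j,4]>=amin:
            p=np.argwhere(l==j)[:,::-1].astype(float)
            w,v=np.linalg.eigh(np.cov(p.T)); t=(p-ce[j])@v[:,1]
            out.append((int(st[j,4]),ce[j],ce[j]+v[:,1]*t.min(),ce[j]+v[:,1]*t.max()))
    return sorted(out,key=lambda b:-b[0])
E
python3 - <<'E'
from h import *
np.set_printoptions(precision=4,suppress=True)
for n,bx,kb in [('scene',(240,170,335,285),(355,200,416,222)),('side',(260,170,380,240),(370,230,435,290))]:
    s,im=snap(n)
    for c in ['orange','blue','red','green']:
        for b in blobs(im,c,15,bx)[:2]:
            print(n,c,b[0],b[1],onz(n,b[1:],0.012).round(4)[:,:2].tolist())
    for c in ['yellow','white','blue']:
        for b in blobs(im,c,15,kb)[:2]: print(n,'key',c,b[0],b[1],onz(n,b[1],0.046)[0,:2])
i=cv2.imread('pics/scene0.png'); cv2.imwrite('pics/c.png',cv2.resize(i[170:380,230:545],None,fx=2.5,fy=2.5,interpolation=3))
E
```

```text
scene orange 170 [283.6    208.5471] [[0.5069, -0.146], [0.5133, -0.1071], [0.5001, -0.1877]]
scene blue 151 [290.0397 267.5232] [[0.6489, -0.0582], [0.6416, -0.0205], [0.6564, -0.0964]]
scene red 98 [281.1429 184.051 ] [[0.4404, -0.1865], [0.4342, -0.1634], [0.4449, -0.2035]]
scene green 140 [300.8286 241.8786] [[0.5766, -0.0652], [0.5737, -0.0289], [0.5799, -0.1049]]
scene key yellow 85 [367.7176 210.8588] [0.4506 0.0533]
scene key white 46 [386.5    210.3478] [0.4307 0.0938]
scene key blue 92 [405.1413 211.0326] [0.4142 0.1351]
side orange 145 [331.2207 199.7931] [[0.5088, -0.1423], [0.5017, -0.1849], [0.5154, -0.1024]]
side blue 86 [285.0465 178.4302] [[0.5973, -0.2534], [0.5593, -0.2761], [0.6343, -0.2313]]
side blue 52 [265.9423 193.5385] [[0.6585, -0.2169], [0.6384, -0.2299], [0.6796, -0.2034]]
side red 98 [350.0714 183.    ] [[0.4435, -0.1828], [0.4327, -0.1637], [0.4527, -0.1993]]
side green 15 [309.6    219.8667] [[0.5806, -0.0958], [0.5754, -0.1003], [0.5851, -0.0919]]
side key yellow 94 [382.6596 244.2128] [0.4531 0.0579]
side key white 36 [395.1944 253.6389] [0.4365 0.0927]
side key blue 59 [412.3051 265.7797] [0.4135 0.137 ]
```

View pics/c.png

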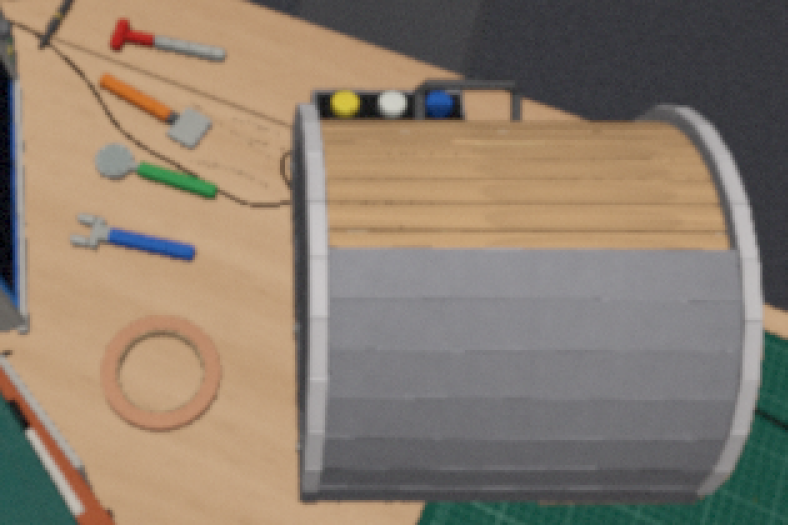

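The crop shows the handle bar spanning (420..518, 87) in crop pixels, so about (398..437, 205) in the full frame. The keys run yellow, white, blue towards case +y.

```bash
cat >> h.py <<'E'
from scipy.spatial.transform import Rotation as Ro
def down(yaw_y): # tool pointing down with tool y along world angle yaw_y
    y=np.array([np.cos(yaw_y),np.sin(yaw_y),0]); z=np.array([0,0,-1.]); return np.c_[np.cross(y,z),y,z]
def plan(p,R=None):
    s=ctrl.state(); R0=np.array(s['tool_rot']); e=np.array(s['eef_pos'])
    print('shift units in current tool frame',(R0.T@(np.array(p)-e)/.025).round(2))
    if R is not None:
        print('turn units',(Ro.from_matrix(R0.T@R).as_rotvec()/np.radians(6)).round(2),'| shift in new frame',(R.T@(np.array(p)-e)/.025).round(2))
    print('t',s['time_s'],'pos',e.round(4),'w',round(s['grip_width'],4))
E
python3 - <<'E'
from h import *
print(onz('scene',[(398,204.8),(437.2,204.8),(417.6,204.8)],0.091))
yw=np.radians(24.3)
plan((0.40,0.165,0.33),down(yw))
E
```

```text
[[0.43730835 0.11795196 0.091     ]
 [0.40019517 0.19998068 0.091     ]
 [0.41876786 0.15894062 0.091     ]]
shift units in current tool frame [-11.87 -12.4   -3.95]
turn units [-0.   0.   6.9] | shift in new frame [-17.1   -1.45  -3.96]
t 0.25 pos [0.257  0.5696 0.231 ] w 0.0853
```

Request:
{"method": "servo_tool", "body": {"targets": [{"rz": 1,"dz": -0.6,"fingers": 0},{"rz": 1,"dz": -0.6},{"rz": 1,"dz": -0.6},{"rz": 1,"dz": -0.6},{"rz": 1,"dz": -0.6},{"rz": 1,"dz": -0.6},{"rz": 0.9,"dz": -0.4},{"dx": -1},{"dx": -1},{"dx": -1}]}}

```text
$.targets[0]: bad value
```

Request:
{"method": "servo_tool", "body": {"targets": [{"dx": -1},{"dx": -1},{"dx": -1},{"dx": -1},{"dx": -1},{"dx": -1},{"dx": -1},{"dx": -1},{"dx": -1},{"dx": -1}]}}

```text
$.targets[0]: bad value
```

Request:
{"method": "servo_tool", "body": {"targets": [{"dx": -1,"dy": -0.3,"fingers": 155},{"dx": -1,"dy": -0.3},{"dx": -1,"dy": -0.3},{"dx": -1,"dy": -0.3},{},{},{},{},{},{}]}}

```text
$.targets[0]: bad value
```

Run:
```python
from h import *
s,im=snap('wrist','w1.png'); print(s['eef_pos'],s['tool_rot'],s['grip_width'],s['qpos'])
```

```text
[0.25699042 0.56956205 0.23103492] [[-9.11514799e-01  4.11267239e-01 -1.72738291e-04]
 [ 4.11267274e-01  9.11514681e-01 -4.63944814e-04]
 [-3.33518140e-05 -4.93934170e-04 -9.99999877e-01]] 0.08532021201525687 [-1.21718908  0.52168306 -0.03630639  1.59972128  0.02119625  1.02106802
 -0.11280134]
```

View pics/w1.png

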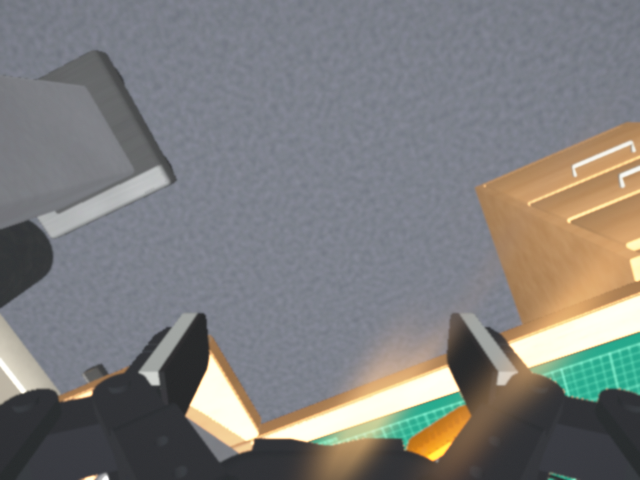

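The call was refused because every field is needed in each row. I'll re-send it complete.

Request:
{"method": "servo_tool", "body": {"targets": [{"fingers": 0,"dx": 0,"dy": 0,"dz": -0.6,"rx": 0,"ry": 0,"rz": 1},{"fingers": 0,"dx": 0,"dy": 0,"dz": -0.6,"rx": 0,"ry": 0,"rz": 1},{"fingers": 0,"dx": 0,"dy": 0,"dz": -0.6,"rx": 0,"ry": 0,"rz": 1},{"fingers": 0,"dx": 0,"dy": 0,"dz": -0.6,"rx": 0,"ry": 0,"rz": 1},{"fingers": 0,"dx": 0,"dy": 0,"dz": -0.6,"rx": 0,"ry": 0,"rz": 1},{"fingers": 0,"dx": 0,"dy": 0,"dz": -0.6,"rx": 0,"ry": 0,"rz": 1},{"fingers": 0,"dx": 0,"dy": 0,"dz": -0.4,"rx": 0,"ry": 0,"rz": 0.9},{"fingers": 0,"dx": -1,"dy": 0,"dz": 0,"rx": 0,"ry": 0,"rz": 0},{"fingers": 0,"dx": -1,"dy": 0,"dz": 0,"rx": 0,"ry": 0,"rz": 0},{"fingers": 0,"dx": -1,"dy": 0,"dz": 0,"rx": 0,"ry": 0,"rz": 0}]}}

```text
time_s: 1.13
eef_pos: [0.288, 0.5005, 0.3312]
tool_rot: [[-0.412, 0.911, 0.0], [0.911, 0.412, -0.0], [-0.0, 0.0, -1.0]]
ft_force: [1.2, 0.6, -0.8]
grip_width: 0.0855
gripper_force: 0.0
```

Request:
{"method": "servo_tool", "body": {"targets": [{"fingers": 155,"dx": -1,"dy": 0,"dz": 0,"rx": 0,"ry": 0,"rz": 0},{"fingers": 155,"dx": -1,"dy": 0,"dz": 0,"rx": 0,"ry": 0,"rz": 0},{"fingers": 155,"dx": -1,"dy": 0,"dz": 0,"rx": 0,"ry": 0,"rz": 0},{"fingers": 155,"dx": -1,"dy": 0,"dz": 0,"rx": 0,"ry": 0,"rz": 0},{"fingers": 155,"dx": -1,"dy": 0,"dz": 0,"rx": 0,"ry": 0,"rz": 0},{"fingers": 155,"dx": -1,"dy": -0.3,"dz": 0,"rx": 0,"ry": 0,"rz": 0},{"fingers": 155,"dx": -1,"dy": -0.3,"dz": 0,"rx": 0,"ry": 0,"rz": 0},{"fingers": 155,"dx": -1,"dy": -0.3,"dz": 0,"rx": 0,"ry": 0,"rz": 0},{"fingers": 155,"dx": -1,"dy": -0.3,"dz": 0,"rx": 0,"ry": 0,"rz": 0},{"fingers": 155,"dx": -1,"dy": -0.3,"dz": 0,"rx": 0,"ry": 0,"rz": 0}]}}

```text
time_s: 1.97
eef_pos: [0.3566, 0.2568, 0.3313]
tool_rot: [[-0.412, 0.911, 0.0], [0.911, 0.412, 0.0], [0.0, 0.0, -1.0]]
ft_force: [-0.1, 0.0, 0.1]
grip_width: 0.0339
gripper_force: 0.0
```

Request:
{"method": "servo_tool", "body": {"targets": [{"fingers": 155,"dx": -1,"dy": 0,"dz": 0,"rx": 0,"ry": 0,"rz": 0},{"fingers": 155,"dx": -1,"dy": 0,"dz": 0,"rx": 0,"ry": 0,"rz": 0},{"fingers": 155,"dx": -1,"dy": 0,"dz": 0,"rx": 0,"ry": 0,"rz": 0},{"fingers": 155,"dx": -1,"dy": 0,"dz": 0,"rx": 0,"ry": 0,"rz": 0},{"fingers": 155,"dx": 0,"dy": 0,"dz": 0,"rx": 0,"ry": 0,"rz": 0},{"fingers": 155,"dx": 0,"dy": 0,"dz": 0,"rx": 0,"ry": 0,"rz": 0},{"fingers": 155,"dx": 0,"dy": 0,"dz": 0,"rx": 0,"ry": 0,"rz": 0},{"fingers": 155,"dx": 0,"dy": 0,"dz": 0,"rx": 0,"ry": 0,"rz": 0},{"fingers": 155,"dx": 0,"dy": 0,"dz": 0,"rx": 0,"ry": 0,"rz": 0},{"fingers": 155,"dx": 0,"dy": 0,"dz": 0,"rx": 0,"ry": 0,"rz": 0}]}}

```text
time_s: 2.8
eef_pos: [0.3976, 0.1675, 0.3312]
tool_rot: [[-0.413, 0.911, -0.0], [0.911, 0.413, -0.0], [0.0, -0.0, -1.0]]
ft_force: [0.2, 0.4, 1.5]
grip_width: 0.0336
gripper_force: 0.0
```

Run:
```python
from h import *
s,im=snap('wrist','w2.png'); print(s['eef_pos'],s['tool_rot'],s['grip_width'],s['qpos'])
```

```text
[0.3976308  0.16750693 0.33123953] [[-4.12743479e-01  9.10847293e-01 -1.68680568e-04]
 [ 9.10847309e-01  4.12743477e-01 -4.88539891e-05]
 [ 2.51232805e-05 -1.73806407e-04 -9.99999985e-01]] 0.03355017250447769 [-0.86135625  0.09312519  0.35521856  1.95186105 -0.03628975  1.10282613
 -0.06570664]
```

View pics/w2.png

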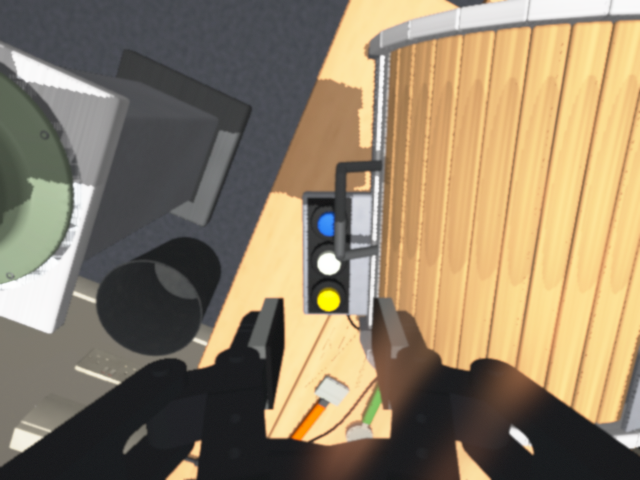

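The wrist view shows the handle bar from (341,165) to (341,257). The keys are blue (327,224), white (328,262) and yellow (328,299), and the case edges run vertically in the image, so the yaw is matched.

Run:
```python
from h import *
s=ctrl.state()
h=onz('wrist',[(341,167),(341,258),(341,212)],0.091,s);print(h)
im=cams.camera('wrist')
for c in ['yellow','white','blue']:
    b=blobs(im,c,100,(300,190,355,315))[0]; print(c,b[0],b[1],onz('wrist',b[1],0.047,s))
m=h[2].copy(); m[2]=0.088
X=np.array([.9110,.4125,0])
print('axis',m+.195*X)
plan(m-[0,0,.019])
```

```text
[[0.39522705 0.20033313 0.091     ]
 [0.4330019  0.11900459 0.091     ]
 [0.41327786 0.16147262 0.091     ]]
yellow 445 [328.18876404 299.57752809] [[0.44846035 0.05393042 0.047     ]]
white 371 [328.18059299 263.48787062] [[0.43031773 0.09392626 0.047     ]]
blue 358 [326.23743017 223.53910615] [[0.40944948 0.13486511 0.047     ]]
axis [0.59092286 0.24191012 0.088     ]
shift units in current tool frame [-0.47  0.47 10.49]
t 2.9 pos [0.3977 0.1673 0.3313] w 0.0337
```

Request:
{"method": "servo_tool", "body": {"force": 20, "targets": [{"fingers": 155,"dx": -0.2,"dy": 0.5,"dz": 1,"rx": 0,"ry": 0,"rz": 0},{"fingers": 155,"dx": 0,"dy": 0,"dz": 1,"rx": 0,"ry": 0,"rz": 0},{"fingers": 155,"dx": 0,"dy": 0,"dz": 1,"rx": 0,"ry": 0,"rz": 0},{"fingers": 155,"dx": 0,"dy": 0,"dz": 1,"rx": 0,"ry": 0,"rz": 0},{"fingers": 155,"dx": 0,"dy": 0,"dz": 1,"rx": 0,"ry": 0,"rz": 0},{"fingers": 155,"dx": 0,"dy": 0,"dz": 1,"rx": 0,"ry": 0,"rz": 0},{"fingers": 155,"dx": 0,"dy": 0,"dz": 1,"rx": 0,"ry": 0,"rz": 0},{"fingers": 155,"dx": 0,"dy": 0,"dz": 1,"rx": 0,"ry": 0,"rz": 0},{"fingers": 155,"dx": 0,"dy": 0,"dz": 1,"rx": 0,"ry": 0,"rz": 0},{"fingers": 155,"dx": 0,"dy": 0,"dz": 0.5,"rx": 0,"ry": 0,"rz": 0}]}}

```text
time_s: 3.73
eef_pos: [0.4104, 0.1673, 0.0914]
tool_rot: [[-0.412, 0.911, -0.002], [0.911, 0.412, -0.001], [-0.0, -0.002, -1.0]]
ft_force: [0.6, -0.6, -0.2]
grip_width: 0.0333
gripper_force: 0.0
```

Request:
{"method": "servo_tool", "body": {"targets": [{"fingers": 155,"dx": 0,"dy": 0,"dz": 0.5,"rx": 0,"ry": 0,"rz": 0},{"fingers": 155,"dx": 0,"dy": 0,"dz": 0.5,"rx": 0,"ry": 0,"rz": 0},{"fingers": 230,"dx": 0,"dy": 0,"dz": 0,"rx": 0,"ry": 0,"rz": 0},{"fingers": 230,"dx": 0,"dy": 0,"dz": 0,"rx": 0,"ry": 0,"rz": 0},{"fingers": 230,"dx": 0,"dy": 0,"dz": 0,"rx": 0,"ry": 0,"rz": 0},{"fingers": 230,"dx": 0,"dy": 0,"dz": 0,"rx": 0,"ry": 0,"rz": 0},{"fingers": 230,"dx": 0,"dy": 0,"dz": 0,"rx": 0,"ry": 0,"rz": 0},{"fingers": 230,"dx": 0,"dy": 0,"dz": 0,"rx": 0,"ry": 0,"rz": 0},{"fingers": 230,"dx": 0,"dy": 0,"dz": 0,"rx": 0,"ry": 0,"rz": 0},{"fingers": 230,"dx": 0,"dy": 0,"dz": 0,"rx": 0,"ry": 0,"rz": 0}]}}

```text
time_s: 4.57
eef_pos: [0.4108, 0.1673, 0.0694]
tool_rot: [[-0.412, 0.911, -0.001], [0.911, 0.412, -0.0], [0.0, -0.001, -1.0]]
ft_force: [-3.9, -3.7, -1.0]
grip_width: 0.0102
gripper_force: 20.3
```

Run:
```python
from h import *
s,im=snap('wrist'); print(s['eef_pos'],s['ft_force'],s['grip_width'],s['gripper_force'])
```

```text
[0.41075822 0.1673104  0.06942565] [-3.86079489 -3.7038312  -1.00851148] 0.010222172693761342 20.256328582763672
```

Request:
{"method": "servo_tool", "body": {"targets": [{"fingers": 230,"dx": 0,"dy": 0.22,"dz": -0.77,"rx": 0,"ry": 0,"rz": 0},{"fingers": 230,"dx": 0,"dy": 0.3,"dz": -0.74,"rx": 0,"ry": 0,"rz": 0},{"fingers": 230,"dx": 0,"dy": 0.37,"dz": -0.71,"rx": 0,"ry": 0,"rz": 0},{"fingers": 230,"dx": 0,"dy": 0.44,"dz": -0.66,"rx": 0,"ry": 0,"rz": 0},{"fingers": 230,"dx": 0,"dy": 0.5,"dz": -0.62,"rx": 0,"ry": 0,"rz": 0},{"fingers": 230,"dx": 0,"dy": 0.56,"dz": -0.57,"rx": 0,"ry": 0,"rz": 0},{"fingers": 230,"dx": 0,"dy": 0,"dz": 0,"rx": 0,"ry": 0,"rz": 0},{"fingers": 230,"dx": 0,"dy": 0,"dz": 0,"rx": 0,"ry": 0,"rz": 0},{"fingers": 230,"dx": 0,"dy": 0,"dz": 0,"rx": 0,"ry": 0,"rz": 0},{"fingers": 230,"dx": 0,"dy": 0,"dz": 0,"rx": 0,"ry": 0,"rz": 0}]}}

```text
time_s: 5.45
eef_pos: [0.4636, 0.1908, 0.1717]
tool_rot: [[-0.411, 0.912, -0.004], [0.912, 0.411, -0.001], [0.0, -0.004, -1.0]]
ft_force: [-21.0, -11.7, 23.7]
grip_width: 0.0095
gripper_force: 22.7
```

Request:
{"method": "servo_tool", "body": {"targets": [{"fingers": 230,"dx": 0,"dy": -0.08,"dz": -0.04,"rx": 0,"ry": 0,"rz": 0},{"fingers": 230,"dx": 0,"dy": 0.58,"dz": -0.54,"rx": 0,"ry": 0,"rz": 0},{"fingers": 230,"dx": 0,"dy": 0.64,"dz": -0.47,"rx": 0,"ry": 0,"rz": 0},{"fingers": 230,"dx": 0,"dy": 0.7,"dz": -0.4,"rx": 0,"ry": 0,"rz": 0},{"fingers": 230,"dx": 0,"dy": 0.74,"dz": -0.32,"rx": 0,"ry": 0,"rz": 0},{"fingers": 230,"dx": 0,"dy": 0,"dz": 0,"rx": 0,"ry": 0,"rz": 0},{"fingers": 230,"dx": 0,"dy": 0,"dz": 0,"rx": 0,"ry": 0,"rz": 0},{"fingers": 230,"dx": 0,"dy": 0,"dz": 0,"rx": 0,"ry": 0,"rz": 0},{"fingers": 230,"dx": 0,"dy": 0,"dz": 0,"rx": 0,"ry": 0,"rz": 0},{"fingers": 230,"dx": 0,"dy": 0,"dz": 0,"rx": 0,"ry": 0,"rz": 0}]}}

```text
time_s: 6.28
eef_pos: [0.5253, 0.2183, 0.2163]
tool_rot: [[-0.411, 0.912, 0.002], [0.912, 0.411, 0.0], [-0.001, 0.002, -1.0]]
ft_force: [0.8, -4.0, 6.1]
grip_width: 0.0099
gripper_force: 21.5
```

Request:
{"method": "servo_tool", "body": {"targets": [{"fingers": 230,"dx": 0,"dy": 0.77,"dz": -0.24,"rx": 0,"ry": 0,"rz": 0},{"fingers": 230,"dx": 0,"dy": 0.78,"dz": -0.16,"rx": 0,"ry": 0,"rz": 0},{"fingers": 230,"dx": 0,"dy": 0.79,"dz": -0.08,"rx": 0,"ry": 0,"rz": 0},{"fingers": 230,"dx": 0,"dy": 0.8,"dz": 0,"rx": 0,"ry": 0,"rz": 0},{"fingers": 230,"dx": 0,"dy": 0.75,"dz": 0.08,"rx": 0,"ry": 0,"rz": 0},{"fingers": 230,"dx": 0,"dy": 0,"dz": 0,"rx": 0,"ry": 0,"rz": 0},{"fingers": 230,"dx": 0,"dy": 0,"dz": 0,"rx": 0,"ry": 0,"rz": 0},{"fingers": 230,"dx": 0,"dy": 0,"dz": 0,"rx": 0,"ry": 0,"rz": 0},{"fingers": 230,"dx": 0,"dy": 0,"dz": 0,"rx": 0,"ry": 0,"rz": 0},{"fingers": 230,"dx": 0,"dy": 0,"dz": 0,"rx": 0,"ry": 0,"rz": 0}]}}

```text
time_s: 7.12
eef_pos: [0.6142, 0.2585, 0.2264]
tool_rot: [[-0.411, 0.911, 0.003], [0.911, 0.411, 0.0], [-0.001, 0.003, -1.0]]
ft_force: [4.1, -2.5, 6.2]
grip_width: 0.0103
gripper_force: 21.7
```

Request:
{"method": "servo_tool", "body": {"targets": [{"fingers": 155,"dx": 0,"dy": 0,"dz": 0,"rx": 0,"ry": 0,"rz": 0},{"fingers": 155,"dx": 0,"dy": 0,"dz": 0,"rx": 0,"ry": 0,"rz": 0},{"fingers": 155,"dx": 0,"dy": 0,"dz": 0,"rx": 0,"ry": 0,"rz": 0},{"fingers": 155,"dx": 0,"dy": 0,"dz": 0,"rx": 0,"ry": 0,"rz": 0},{"fingers": 155,"dx": 0,"dy": 0,"dz": -1,"rx": 0,"ry": 0,"rz": 0},{"fingers": 155,"dx": 0,"dy": 0,"dz": -1,"rx": 0,"ry": 0,"rz": 0},{"fingers": 155,"dx": 0,"dy": 0,"dz": -1,"rx": 0,"ry": 0,"rz": 0},{"fingers": 100,"dx": 0.8,"dy": -1,"dz": -0.8,"rx": 0,"ry": 0,"rz": 0},{"fingers": 100,"dx": 0.8,"dy": -1,"dz": -0.8,"rx": 0,"ry": 0,"rz": 0},{"fingers": 100,"dx": 0.8,"dy": -1,"dz": -0.8,"rx": 0,"ry": 0,"rz": 0}]}}

```text
time_s: 7.95
eef_pos: [0.5187, 0.2824, 0.3603]
tool_rot: [[-0.411, 0.912, -0.001], [0.912, 0.411, -0.0], [-0.0, -0.001, -1.0]]
ft_force: [-0.7, 0.8, 0.4]
grip_width: 0.0521
gripper_force: 0.0
```

Request:
{"method": "servo_tool", "body": {"targets": [{"fingers": 100,"dx": 0.9,"dy": -1,"dz": 0,"rx": 0,"ry": 0,"rz": 0},{"fingers": 100,"dx": 0,"dy": 0,"dz": 0,"rx": 0,"ry": 0,"rz": 0},{"fingers": 100,"dx": 0,"dy": 0,"dz": 0,"rx": 0,"ry": 0,"rz": 0},{"fingers": 100,"dx": 0,"dy": 0,"dz": 0,"rx": 0,"ry": 0,"rz": 0},{"fingers": 100,"dx": 0,"dy": 0,"dz": 0,"rx": 0,"ry": 0,"rz": 0},{"fingers": 100,"dx": 0,"dy": 0,"dz": 0,"rx": 0,"ry": 0,"rz": 0},{"fingers": 100,"dx": 0,"dy": 0,"dz": 0,"rx": 0,"ry": 0,"rz": 0},{"fingers": 100,"dx": 0,"dy": 0,"dz": 0,"rx": 0,"ry": 0,"rz": 0},{"fingers": 100,"dx": 0,"dy": 0,"dz": 0,"rx": 0,"ry": 0,"rz": 0},{"fingers": 100,"dx": 0,"dy": 0,"dz": 0,"rx": 0,"ry": 0,"rz": 0}]}}

```text
time_s: 8.78
eef_pos: [0.4882, 0.2926, 0.3596]
tool_rot: [[-0.412, 0.911, -0.0], [0.911, 0.412, -0.0], [-0.0, -0.0, -1.0]]
ft_force: [0.1, 0.1, -0.2]
grip_width: 0.052
gripper_force: 0.0
```

Run:
```python
from h import *
s,im=snap('wrist','w3.png'); print(s['eef_pos'],s['qpos'],s['grip_width'])
```

```text
[0.48819197 0.29262985 0.35964001] [-0.90456963  0.33556044  0.35486086  1.58936944 -0.12121544  1.23872599
 -0.10415161] 0.052040133174662245
```

View pics/w3.png

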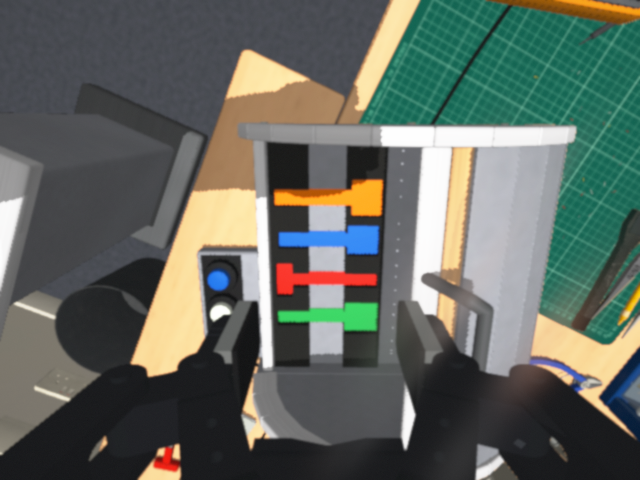

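The shutter stays up. The tray cut-outs seen from the wrist are scraper (328,197), spanner (328,239), driver (328,279) and mirror (328,316), and the trough is centred at column 328.

```bash
cat >> h.py <<'E'
XC=np.array([.9110,.4125,0]); YC=np.array([-.4125,.9110,0])
E
python3 - <<'E'
from h import *
s=ctrl.state(); im=cams.camera('wrist')
o,_=ray('wrist',[(0,0)],s); print('cam',o@XC,o@YC,o[2])
hsv=cv2.cvtColor(im,cv2.COLOR_RGB2HSV)
def edge(px,ax,a):
    # choose z: edge nearer to camera is foam top
    return onz('wrist',px,.019,s)[0]@a, onz('wrist',px,.029,s)[0]@a
for c,h in [('orange',(-60,62)),('blue',(-56,60)),('red',(-60,60)),('green',(-60,64))]:
    lo,hi=RNG[c]; m=cv2.inRange(hsv,lo,hi)
    if c=='red': m|=cv2.inRange(hsv,(0,150,80),(5,255,255))
    m[:170]=0;m[335:]=0;m[:,:265]=0;m[:,392:]=0
    sub=m[:,310:335]; rows=np.where(sub.sum(1)>255*12)[0]; r0,r1=rows.min()-.5,rows.max()+.5; rc=(r0+r1)/2
    cols=np.where(m[int(rc)-2:int(rc)+3].sum(0)>255*2)[0]; c0,c1=cols.min()-.5,cols.max()+.5
    allr=np.where(m.sum(1)>255*3)[0]
    ym=(edge((322,r0),0,YC),edge((322,r1),0,YC)); xm=(edge((c0,rc),0,XC),edge((c1,rc),0,XC))
    print(c,r0,r1,c0,c1,'y edges(floor,top)',np.round(ym,4).tolist(),'x',np.round(xm,4).tolist(),'heads rows',allr.min(),allr.max(), 'x0',(xm[0][0]+xm[1][0]-sum(h)/1e3)/2)
# trough / foam edges: brightness profile along row 259
g=cv2.cvtColor(im,cv2.COLOR_RGB2GRAY)
for r in (218,258,260): print(g[r,255:420:1].tolist())
E
```

```text
cam 0.5652028825039354 0.1397556533198553 0.5033173530434513
orange 188.5 204.5 273.5 382.5 y edges(floor,top) [[0.0595, 0.0612], [0.0401, 0.0422]] x [[0.4991, 0.5005], [0.63, 0.6286]] heads rows 179 216 x0 0.563528335542024
blue 231.5 245.5 277.5 378.5 y edges(floor,top) [[0.0063, 0.0091], [-0.0118, -0.0086]] x [[0.502, 0.5033], [0.627, 0.6257]] heads rows 225 254 x0 0.5624899972472808
red 271.5 283.5 275.5 377.5 y edges(floor,top) [[-0.0464, -0.0425], [-0.0628, -0.0586]] x [[0.4975, 0.4989], [0.6276, 0.6263]] heads rows 263 294 x0 0.5625373614371122
green 308.5 321.5 276.5 377.5 y edges(floor,top) [[-0.098, -0.0931], [-0.1168, -0.1115]] x [[0.4968, 0.4982], [0.6294, 0.6281]] heads rows 302 331 x0 0.5610969129129186
[235, 241, 248, 251, 252, 253, 253, 254, 253, 253, 251, 237, 187, 124, 82, 58, 49, 46, 47, 48, 48, 48, 46, 48, 47, 48, 47, 47, 48, 48, 48, 46, 46, 48, 47, 48, 46, 48, 48, 47, 47, 46, 48, 48, 48, 49, 48, 47, 48, 48, 47, 48, 57, 103, 157, 188, 198, 198, 198, 198, 197, 198, 197, 197, 197, 196, 196, 197, 198, 198, 198, 197, 196, 196, 197, 198, 199, 199, 199, 199, 200, 198, 1
[... 1169 characters left out ...]
4, 253, 252, 247, 217, 150, 100, 70, 53, 48, 47, 47, 46, 46, 47, 47, 46, 47, 47, 48, 47, 47, 48, 48, 47, 48, 48, 48, 47, 48, 47, 48, 47, 47, 47, 47, 48, 47, 47, 47, 47, 47, 47, 53, 85, 135, 173, 191, 195, 195, 195, 195, 195, 195, 195, 196, 195, 195, 195, 195, 195, 194, 193, 194, 194, 194, 195, 195, 193, 194, 193, 195, 196, 196, 198, 198, 199, 199, 189, 160, 114, 71, 50, 49, 46, 47, 48, 48, 47, 47, 47, 45, 47, 46, 47, 47, 46, 48, 47, 48, 47, 49, 46, 47, 47, 46, 47, 47, 49, 48, 48, 48, 47, 47, 45, 43, 36, 37, 60, 86, 101, 104, 106, 106, 106, 106, 106, 107, 107, 107, 107, 107, 107, 109, 110, 110, 110, 111, 111, 111, 111, 111, 112, 112, 112, 113, 115, 116, 124, 152, 194, 224, 237, 246, 250, 252]
```

Request:
{"method": "servo_tool", "body": {"targets": [{"fingers": 100,"dx": -1,"dy": -0.3,"dz": 0,"rx": 0,"ry": 0,"rz": 0},{"fingers": 100,"dx": -1,"dy": -0.3,"dz": 0,"rx": 0,"ry": 0,"rz": 0},{"fingers": 100,"dx": -1,"dy": -0.3,"dz": 0,"rx": 0,"ry": 0,"rz": 0},{"fingers": 100,"dx": -1,"dy": -0.3,"dz": 0,"rx": 0,"ry": 0,"rz": 0},{"fingers": 100,"dx": -1,"dy": -0.3,"dz": 0,"rx": 0,"ry": 0,"rz": 0},{"fingers": 100,"dx": -1,"dy": -0.3,"dz": 0,"rx": 0,"ry": 0,"rz": 0},{"fingers": 100,"dx": -1,"dy": -0.3,"dz": 0,"rx": 0,"ry": 0,"rz": 0},{"fingers": 100,"dx": -1,"dy": -0.3,"dz": 0,"rx": 0,"ry": 0,"rz": 0},{"fingers": 100,"dx": -1,"dy": -0.3,"dz": 0,"rx": 0,"ry": 0,"rz": 0},{"fingers": 100,"dx": -1,"dy": -0.3,"dz": 0,"rx": 0,"ry": 0,"rz": 0}]}}

```text
time_s: 9.72
eef_pos: [0.5227, 0.0328, 0.36]
tool_rot: [[-0.412, 0.911, 0.0], [0.911, 0.412, 0.0], [0.0, 0.0, -1.0]]
ft_force: [0.8, 0.4, -0.6]
grip_width: 0.0515
gripper_force: 0.0
```

Request:
{"method": "servo_tool", "body": {"targets": [{"fingers": 100,"dx": -1,"dy": -0.3,"dz": 0,"rx": 0,"ry": 0,"rz": 0},{"fingers": 100,"dx": -1,"dy": -0.3,"dz": 0,"rx": 0,"ry": 0,"rz": 0},{"fingers": 100,"dx": -1,"dy": -0.2,"dz": 0,"rx": 0,"ry": 0,"rz": 0},{"fingers": 100,"dx": -0.4,"dy": 0,"dz": 0,"rx": 0,"ry": 0,"rz": 0.9},{"fingers": 100,"dx": 0,"dy": 0,"dz": 0,"rx": 0,"ry": 0,"rz": 0.9},{"fingers": 100,"dx": 0,"dy": 0,"dz": 0,"rx": 0,"ry": 0,"rz": 0.9},{"fingers": 100,"dx": 0,"dy": 0,"dz": 0,"rx": 0,"ry": 0,"rz": 0},{"fingers": 100,"dx": 0,"dy": 0,"dz": 0,"rx": 0,"ry": 0,"rz": 0},{"fingers": 100,"dx": 0,"dy": 0,"dz": 0,"rx": 0,"ry": 0,"rz": 0},{"fingers": 100,"dx": 0,"dy": 0,"dz": 0,"rx": 0,"ry": 0,"rz": 0}]}}

```text
time_s: 10.55
eef_pos: [0.5394, -0.0515, 0.3599]
tool_rot: [[-0.144, 0.99, 0.0], [0.99, 0.144, 0.0], [0.0, 0.0, -1.0]]
ft_force: [-0.6, -0.7, 0.4]
grip_width: 0.0519
gripper_force: 0.0
```

Run:
```python
from h import *
s,im=snap('wrist','w4.png'); print(s['eef_pos'],s['qpos'],s['grip_width'])
for c in ['orange','blue','red','green']:
    for b in blobs(im,c,150)[:3]: 
        p=onz('wrist',b[1:],.014,s); print(c,b[0],b[1].round(1),p[:,:2].round(4).tolist())
```

```text
[ 0.53943093 -0.05147737  0.35987188] [-0.44291715  0.3052147   0.56555231  1.66456911 -0.17230381  1.2217783
  0.30519708] 0.05190256684149012
orange 3163 [614.2 319.9] [[0.9406, -0.1773], [0.9252, -0.0937], [0.9519, -0.2392]]
orange 299 [290.9 251.5] [[0.5048, -0.1443], [0.511, -0.1053], [0.4979, -0.1867]]
blue 1082 [542.4 322.2] [[0.8479, -0.1944], [0.7786, -0.132], [0.9049, -0.2457]]
blue 742 [369.7 422. ] [[0.6484, -0.3859], [0.7055, -0.3514], [0.5883, -0.4222]]
blue 639 [414.  199.8] [[0.6451, -0.057], [0.6382, -0.0193], [0.6525, -0.097]]
red 449 [236.2 275.4] [[0.439, -0.1866], [0.4335, -0.1613], [0.4426, -0.2031]]
green 2575 [370.9  14.4] [[0.5581, 0.1335], [0.6243, 0.1524], [0.4943, 0.1152]]
green 623 [355.  197.5] [[0.5737, -0.0645], [0.5705, -0.0277], [0.5771, -0.1052]]
```

View pics/w4.png

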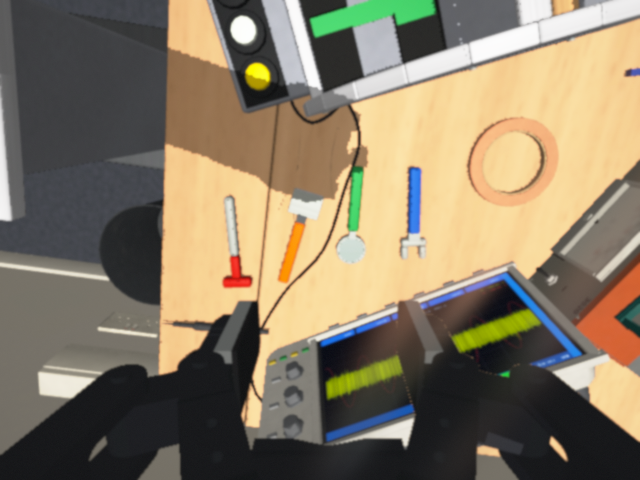

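The wrist view shows driver (237,245), scraper (295,245), mirror (353,210) and spanner (414,205), all clear of one another. I'll start with the mirror, gripping with tool x opposite the object's x.

Request:
{"method": "servo_tool", "body": {"targets": [{"fingers": 110,"dx": 0,"dy": 0,"dz": 1,"rx": 0,"ry": 0,"rz": 0.57},{"fingers": 110,"dx": -0.8,"dy": 0.7,"dz": 1,"rx": 0,"ry": 0,"rz": 0},{"fingers": 110,"dx": -0.7,"dy": 0.6,"dz": 1,"rx": 0,"ry": 0,"rz": 0},{"fingers": 110,"dx": 0,"dy": 0,"dz": 1,"rx": 0,"ry": 0,"rz": 0},{"fingers": 110,"dx": 0,"dy": 0,"dz": 1,"rx": 0,"ry": 0,"rz": 0},{"fingers": 110,"dx": 0,"dy": 0,"dz": 1,"rx": 0,"ry": 0,"rz": 0},{"fingers": 110,"dx": 0,"dy": 0,"dz": 1,"rx": 0,"ry": 0,"rz": 0},{"fingers": 110,"dx": 0,"dy": 0,"dz": 1,"rx": 0,"ry": 0,"rz": 0},{"fingers": 110,"dx": 0,"dy": 0,"dz": 1,"rx": 0,"ry": 0,"rz": 0},{"fingers": 110,"dx": 0,"dy": 0,"dz": 1,"rx": 0,"ry": 0,"rz": 0}]}}

```text
time_s: 11.43
eef_pos: [0.5749, -0.0863, 0.1086]
tool_rot: [[-0.083, 0.997, 0.0], [0.997, 0.083, 0.0], [0.0, 0.0, -1.0]]
ft_force: [1.9, 0.1, 1.3]
grip_width: 0.0485
gripper_force: 0.0
```

Run:
```python
from h import *
s,im=snap('wrist','w5.png'); plan((.5755,-.0865,.004),down(np.radians(4.9)))
for c in ['green']:
    for b in blobs(im,c,150)[:3]: 
        p=onz('wrist',b[1:],.014,s); print(c,b[0],b[1].round(1),p[:,:2].round(4).tolist())
```

```text
shift units in current tool frame [-0.04  0.12  4.02]
turn units [-0.05 -0.01 -0.02] | shift in new frame [-0.04  0.1   4.02]
t 11.4833 pos [ 0.5728 -0.0858  0.1044] w 0.0485
green 2772 [331.3 208.8] [[0.5743, -0.0636], [0.5714, -0.0267], [0.5776, -0.1051]]
```

View pics/w5.png

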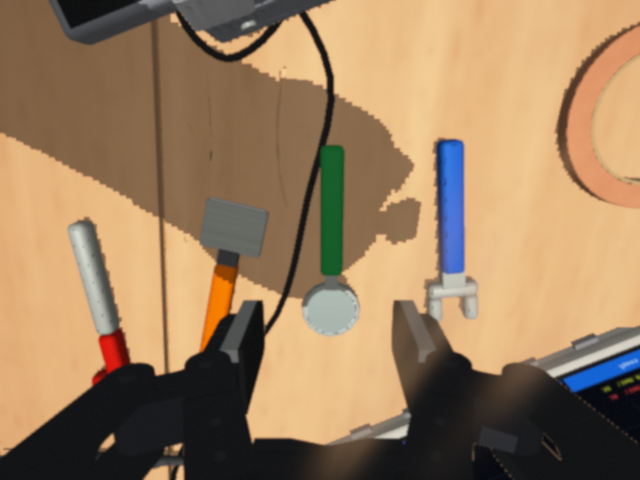

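The mirror sits centred between the fingers, tail at (332,147) and disc at (330,308). I'll descend and grip it.

Request:
{"method": "servo_tool", "body": {"force": 40, "targets": [{"fingers": 110,"dx": 0,"dy": 0.08,"dz": 1,"rx": 0,"ry": 0,"rz": 0},{"fingers": 110,"dx": 0,"dy": 0,"dz": 1,"rx": 0,"ry": 0,"rz": 0},{"fingers": 110,"dx": 0,"dy": 0,"dz": 1,"rx": 0,"ry": 0,"rz": 0},{"fingers": 110,"dx": 0,"dy": 0,"dz": 0.6,"rx": 0,"ry": 0,"rz": 0},{"fingers": 110,"dx": 0,"dy": 0,"dz": 0.3,"rx": 0,"ry": 0,"rz": 0},{"fingers": 110,"dx": 0,"dy": 0,"dz": 0,"rx": 0,"ry": 0,"rz": 0},{"fingers": 230,"dx": 0,"dy": 0,"dz": 0,"rx": 0,"ry": 0,"rz": 0},{"fingers": 230,"dx": 0,"dy": 0,"dz": 0,"rx": 0,"ry": 0,"rz": 0},{"fingers": 230,"dx": 0,"dy": 0,"dz": 0,"rx": 0,"ry": 0,"rz": 0},{"fingers": 230,"dx": 0,"dy": 0,"dz": 0,"rx": 0,"ry": 0,"rz": 0}]}}

```text
time_s: 12.32
eef_pos: [0.5776, -0.0862, 0.0135]
tool_rot: [[-0.082, 0.997, 0.002], [0.997, 0.082, -0.0], [-0.0, 0.002, -1.0]]
ft_force: [-2.1, -0.2, 7.2]
grip_width: 0.0103
gripper_force: 39.1
```

Request:
{"method": "servo_tool", "body": {"targets": [{"fingers": 230,"dx": 0,"dy": 0,"dz": 0,"rx": 0,"ry": 0,"rz": 0},{"fingers": 230,"dx": 0,"dy": 0,"dz": 0,"rx": 0,"ry": 0,"rz": 0},{"fingers": 230,"dx": 0,"dy": 0,"dz": 0,"rx": 0,"ry": 0,"rz": 0},{"fingers": 230,"dx": 0,"dy": 0,"dz": 0,"rx": 0,"ry": 0,"rz": 0},{"fingers": 230,"dx": 0,"dy": 0,"dz": -1,"rx": 0,"ry": 0,"rz": 0},{"fingers": 230,"dx": 0,"dy": 0,"dz": -1,"rx": 0,"ry": 0,"rz": 0},{"fingers": 230,"dx": 0,"dy": 0,"dz": -1,"rx": 0,"ry": 0,"rz": 0},{"fingers": 230,"dx": 0,"dy": 0,"dz": -1,"rx": 0,"ry": 0,"rz": 0},{"fingers": 230,"dx": 0,"dy": 0,"dz": -1,"rx": 0,"ry": 0,"rz": 0},{"fingers": 230,"dx": 0,"dy": 0,"dz": -1,"rx": 0,"ry": 0,"rz": 0}]}}

```text
time_s: 13.15
eef_pos: [0.5768, -0.0861, 0.1643]
tool_rot: [[-0.082, 0.997, 0.001], [0.997, 0.082, 0.0], [0.0, 0.001, -1.0]]
ft_force: [-0.4, 0.7, -1.3]
grip_width: 0.0096
gripper_force: 39.0
```

Run:
```python
from h import *
# pockets: (X,Y) case-axis coords -> world
P=.5625*XC-.1074*YC; print(P)
plan((P[0],P[1],.33),down(np.radians(114.36)))
```

```text
[0.55674    0.13418985 0.        ]
shift units in current tool frame [ 8.85 -0.07 -6.63]
turn units [ 0.000e+00  1.000e-02 -1.828e+01] | shift in new frame [-2.9   8.36 -6.63]
t 13.15 pos [ 0.5768 -0.0861  0.1643] w 0.0096
```

Run:
```python
from h import *
s,im=snap('wrist','w6.png')
b=blobs(im,'green',150)[0]; print(b)
```

```text
(6461, array([327.79910231, 252.94815044]), array([327.82731574, 160.99626508]), array([327.76625495, 360.00268973]))
```

View pics/w6.png

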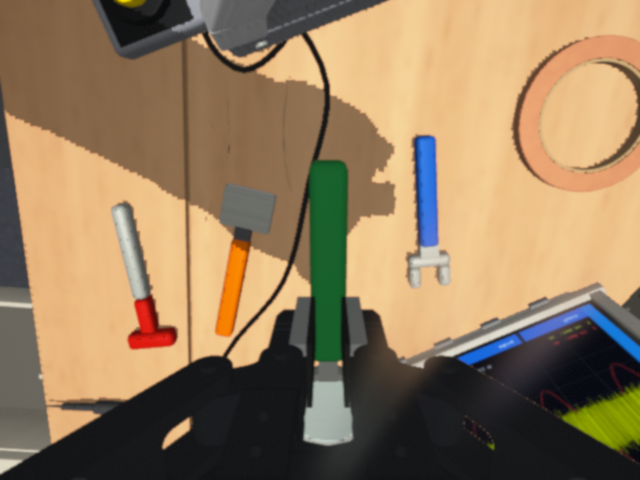

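The mirror is held straight, but the measured height says only its top edge is gripped. I'll set it back and regrip lower.

Request:
{"method": "servo_tool", "body": {"targets": [{"fingers": 230,"dx": 0,"dy": 0,"dz": 1,"rx": 0,"ry": 0,"rz": 0},{"fingers": 230,"dx": 0,"dy": 0,"dz": 1,"rx": 0,"ry": 0,"rz": 0},{"fingers": 230,"dx": 0,"dy": 0,"dz": 1,"rx": 0,"ry": 0,"rz": 0},{"fingers": 230,"dx": 0,"dy": 0,"dz": 1,"rx": 0,"ry": 0,"rz": 0},{"fingers": 230,"dx": 0,"dy": 0,"dz": 1,"rx": 0,"ry": 0,"rz": 0},{"fingers": 230,"dx": 0,"dy": 0,"dz": 0.95,"rx": 0,"ry": 0,"rz": 0},{"fingers": 230,"dx": 0,"dy": 0,"dz": 0,"rx": 0,"ry": 0,"rz": 0},{"fingers": 150,"dx": 0,"dy": 0,"dz": 0,"rx": 0,"ry": 0,"rz": 0},{"fingers": 150,"dx": 0,"dy": 0,"dz": 0,"rx": 0,"ry": 0,"rz": 0},{"fingers": 150,"dx": 0,"dy": 0,"dz": 0,"rx": 0,"ry": 0,"rz": 0}]}}

```text
time_s: 14.03
eef_pos: [0.5778, -0.0863, 0.0152]
tool_rot: [[-0.082, 0.997, 0.002], [0.997, 0.082, -0.0], [-0.0, 0.002, -1.0]]
ft_force: [0.4, -0.3, -0.5]
grip_width: 0.0349
gripper_force: 0.0
```

Request:
{"method": "servo_tool", "body": {"targets": [{"fingers": 150,"dx": 0,"dy": 0,"dz": 0,"rx": 0,"ry": 0,"rz": 0},{"fingers": 150,"dx": 0,"dy": 0,"dz": 0,"rx": 0,"ry": 0,"rz": 0},{"fingers": 150,"dx": 0,"dy": 0,"dz": 0.2,"rx": 0,"ry": 0,"rz": 0},{"fingers": 150,"dx": 0,"dy": 0,"dz": 0.15,"rx": 0,"ry": 0,"rz": 0},{"fingers": 150,"dx": 0,"dy": 0,"dz": 0,"rx": 0,"ry": 0,"rz": 0},{"fingers": 150,"dx": 0,"dy": 0,"dz": 0,"rx": 0,"ry": 0,"rz": 0},{"fingers": 150,"dx": 0,"dy": 0,"dz": 0,"rx": 0,"ry": 0,"rz": 0},{"fingers": 150,"dx": 0,"dy": 0,"dz": 0,"rx": 0,"ry": 0,"rz": 0},{"fingers": 150,"dx": 0,"dy": 0,"dz": 0,"rx": 0,"ry": 0,"rz": 0},{"fingers": 150,"dx": 0,"dy": 0,"dz": 0,"rx": 0,"ry": 0,"rz": 0}]}}

```text
time_s: 14.87
eef_pos: [0.5769, -0.0862, 0.0049]
tool_rot: [[-0.082, 0.997, 0.0], [0.997, 0.082, -0.0], [-0.0, 0.0, -1.0]]
ft_force: [0.6, -0.1, 0.5]
grip_width: 0.035
gripper_force: 0.0
```

Request:
{"method": "servo_tool", "body": {"targets": [{"fingers": 230,"dx": 0,"dy": 0,"dz": 0,"rx": 0,"ry": 0,"rz": 0},{"fingers": 230,"dx": 0,"dy": 0,"dz": 0,"rx": 0,"ry": 0,"rz": 0},{"fingers": 230,"dx": 0,"dy": 0,"dz": 0,"rx": 0,"ry": 0,"rz": 0},{"fingers": 230,"dx": 0,"dy": 0,"dz": 0,"rx": 0,"ry": 0,"rz": 0},{"fingers": 230,"dx": 0,"dy": 0,"dz": 0,"rx": 0,"ry": 0,"rz": 0},{"fingers": 230,"dx": 0,"dy": 0,"dz": 0,"rx": 0,"ry": 0,"rz": 0},{"fingers": 230,"dx": 0,"dy": 0,"dz": 0,"rx": 0,"ry": 0,"rz": 0},{"fingers": 230,"dx": 0,"dy": 0,"dz": 0,"rx": 0,"ry": 0,"rz": 0},{"fingers": 230,"dx": 0,"dy": 0,"dz": 0,"rx": 0,"ry": 0,"rz": 0},{"fingers": 230,"dx": 0,"dy": 0,"dz": 0,"rx": 0,"ry": 0,"rz": 0}]}}

```text
time_s: 15.7
eef_pos: [0.577, -0.0862, 0.005]
tool_rot: [[-0.082, 0.997, 0.0], [0.997, 0.082, 0.0], [-0.0, 0.0, -1.0]]
ft_force: [-0.6, -0.0, 6.2]
grip_width: 0.0126
gripper_force: 40.3
```

Request:
{"method": "servo_tool", "body": {"targets": [{"fingers": 230,"dx": 0,"dy": 0,"dz": -1,"rx": 0,"ry": 0,"rz": 0},{"fingers": 230,"dx": 0,"dy": 0,"dz": -1,"rx": 0,"ry": 0,"rz": 0},{"fingers": 230,"dx": 0,"dy": 0,"dz": -1,"rx": 0,"ry": 0,"rz": 0},{"fingers": 230,"dx": 0,"dy": 0,"dz": -1,"rx": 0,"ry": 0,"rz": 0},{"fingers": 230,"dx": 0,"dy": 0,"dz": -1,"rx": 0,"ry": 0,"rz": 0},{"fingers": 230,"dx": 0,"dy": 0,"dz": -1,"rx": 0,"ry": 0,"rz": 0},{"fingers": 230,"dx": 0,"dy": 0,"dz": -1,"rx": 0,"ry": 0,"rz": -1},{"fingers": 230,"dx": 0,"dy": 0,"dz": -1,"rx": 0,"ry": 0,"rz": -1},{"fingers": 230,"dx": 0,"dy": 0,"dz": -1,"rx": 0,"ry": 0,"rz": -1},{"fingers": 230,"dx": 0,"dy": 0,"dz": -0.5,"rx": 0,"ry": 0,"rz": -1}]}}

```text
time_s: 16.53
eef_pos: [0.5775, -0.0865, 0.2452]
tool_rot: [[-0.484, 0.875, 0.003], [0.875, 0.484, -0.0], [-0.002, 0.002, -1.0]]
ft_force: [0.3, 0.3, -1.0]
grip_width: 0.0126
gripper_force: 39.7
```

Request:
{"method": "servo_tool", "body": {"targets": [{"fingers": 230,"dx": 0,"dy": 0,"dz": 0,"rx": 0,"ry": 0,"rz": -1},{"fingers": 230,"dx": 0,"dy": 0,"dz": 0,"rx": 0,"ry": 0,"rz": -1},{"fingers": 230,"dx": 0,"dy": 0,"dz": 0,"rx": 0,"ry": 0,"rz": -1},{"fingers": 230,"dx": 0,"dy": 0,"dz": 0,"rx": 0,"ry": 0,"rz": -1},{"fingers": 230,"dx": 0,"dy": 0,"dz": 0,"rx": 0,"ry": 0,"rz": -1},{"fingers": 230,"dx": 0,"dy": 0,"dz": 0,"rx": 0,"ry": 0,"rz": -1},{"fingers": 230,"dx": 0,"dy": 0,"dz": 0,"rx": 0,"ry": 0,"rz": -1},{"fingers": 230,"dx": 0,"dy": 0,"dz": 0,"rx": 0,"ry": 0,"rz": -1},{"fingers": 230,"dx": 0,"dy": 0,"dz": 0,"rx": 0,"ry": 0,"rz": -1},{"fingers": 230,"dx": 0,"dy": 0,"dz": 0,"rx": 0,"ry": 0,"rz": -1}]}}

```text
time_s: 17.37
eef_pos: [0.5768, -0.0862, 0.2422]
tool_rot: [[-1.0, 0.018, -0.0], [0.018, 1.0, -0.0], [0.0, -0.0, -1.0]]
ft_force: [-0.5, 1.0, -0.2]
grip_width: 0.013
gripper_force: 39.7
```

Request:
{"method": "servo_tool", "body": {"targets": [{"fingers": 230,"dx": 0,"dy": 0,"dz": 0,"rx": 0,"ry": 0,"rz": -1},{"fingers": 230,"dx": 0,"dy": 0,"dz": 0,"rx": 0,"ry": 0,"rz": -1},{"fingers": 230,"dx": 0,"dy": 0,"dz": 0,"rx": 0,"ry": 0,"rz": -1},{"fingers": 230,"dx": 0,"dy": 0,"dz": 0,"rx": 0,"ry": 0,"rz": -1},{"fingers": 230,"dx": 0,"dy": 0,"dz": 0,"rx": 0,"ry": 0,"rz": -0.3},{"fingers": 230,"dx": 0,"dy": 0,"dz": 0,"rx": 0,"ry": 0,"rz": 0},{"fingers": 230,"dx": -0.5,"dy": 1,"dz": 0,"rx": 0,"ry": 0,"rz": 0},{"fingers": 230,"dx": -0.5,"dy": 1,"dz": 0,"rx": 0,"ry": 0,"rz": 0},{"fingers": 230,"dx": 0,"dy": 0,"dz": 0,"rx": 0,"ry": 0,"rz": 0},{"fingers": 230,"dx": 0,"dy": 0,"dz": 0,"rx": 0,"ry": 0,"rz": 0}]}}

```text
time_s: 18.2
eef_pos: [0.5789, -0.0287, 0.2422]
tool_rot: [[-0.91, -0.416, -0.0], [-0.416, 0.91, 0.0], [0.0, 0.0, -1.0]]
ft_force: [-0.1, -0.6, -0.7]
grip_width: 0.0127
gripper_force: 39.7
```

Run:
```python
from h import *
P=.5625*XC-.1074*YC
plan((P[0],P[1],.15),down(np.radians(114.36)))
```

```text
shift units in current tool frame [-1.9   6.29  3.69]
turn units [ 0.   -0.    0.03] | shift in new frame [-1.88  6.3   3.69]
t 18.2 pos [ 0.5789 -0.0287  0.2422] w 0.0127
```

Request:
{"method": "servo_tool", "body": {"targets": [{"fingers": 230,"dx": -0.3,"dy": 0.9,"dz": 0,"rx": 0,"ry": 0,"rz": 0},{"fingers": 230,"dx": -0.3,"dy": 0.9,"dz": 0,"rx": 0,"ry": 0,"rz": 0},{"fingers": 230,"dx": -0.3,"dy": 0.9,"dz": 0,"rx": 0,"ry": 0,"rz": 0},{"fingers": 230,"dx": -0.3,"dy": 0.9,"dz": 0,"rx": 0,"ry": 0,"rz": 0},{"fingers": 230,"dx": -0.3,"dy": 0.9,"dz": 0,"rx": 0,"ry": 0,"rz": 0},{"fingers": 230,"dx": -0.3,"dy": 0.9,"dz": 0,"rx": 0,"ry": 0,"rz": 0},{"fingers": 230,"dx": -0.1,"dy": 0.9,"dz": 0,"rx": 0,"ry": 0,"rz": 0},{"fingers": 230,"dx": 0,"dy": 0,"dz": 1,"rx": 0,"ry": 0,"rz": 0},{"fingers": 230,"dx": 0,"dy": 0,"dz": 1,"rx": 0,"ry": 0,"rz": 0},{"fingers": 230,"dx": 0,"dy": 0,"dz": 1,"rx": 0,"ry": 0,"rz": 0}]}}

```text
time_s: 19.03
eef_pos: [0.5571, 0.1321, 0.1666]
tool_rot: [[-0.911, -0.413, 0.001], [-0.413, 0.911, -0.0], [-0.001, -0.001, -1.0]]
ft_force: [0.4, -0.6, -1.1]
grip_width: 0.0128
gripper_force: 39.7
```

Request:
{"method": "servo_tool", "body": {"targets": [{"fingers": 230,"dx": 0,"dy": 0,"dz": 1,"rx": 0,"ry": 0,"rz": 0},{"fingers": 230,"dx": 0,"dy": 0,"dz": 1,"rx": 0,"ry": 0,"rz": 0},{"fingers": 230,"dx": 0,"dy": 0,"dz": 0.8,"rx": 0,"ry": 0,"rz": 0},{"fingers": 230,"dx": 0,"dy": 0,"dz": 0,"rx": 0,"ry": 0,"rz": 0},{"fingers": 230,"dx": 0,"dy": 0,"dz": 0,"rx": 0,"ry": 0,"rz": 0},{"fingers": 230,"dx": 0,"dy": 0,"dz": 0,"rx": 0,"ry": 0,"rz": 0},{"fingers": 230,"dx": 0,"dy": 0,"dz": 0,"rx": 0,"ry": 0,"rz": 0},{"fingers": 230,"dx": 0,"dy": 0,"dz": 0,"rx": 0,"ry": 0,"rz": 0},{"fingers": 230,"dx": 0,"dy": 0,"dz": 0,"rx": 0,"ry": 0,"rz": 0},{"fingers": 230,"dx": 0,"dy": 0,"dz": 0,"rx": 0,"ry": 0,"rz": 0}]}}

```text
time_s: 19.87
eef_pos: [0.5571, 0.1328, 0.0979]
tool_rot: [[-0.91, -0.415, 0.001], [-0.415, 0.91, 0.0], [-0.001, -0.0, -1.0]]
ft_force: [-0.3, -0.5, -0.5]
grip_width: 0.0128
gripper_force: 39.7
```

Run:
```python
from h import *
P=.5625*XC-.1074*YC
plan((P[0],P[1],.023),down(np.radians(114.36)))
s,im=snap('wrist','w7.png')
for c in ['green','red']:
  for b in blobs(im,c,100)[:3]: print(c,b)
```

```text
shift units in current tool frame [-0.01  0.06  3.  ]
turn units [-0.    0.01  0.02] | shift in new frame [-0.01  0.06  3.  ]
t 19.8667 pos [0.5571 0.1328 0.0979] w 0.0128
green (9159, array([329.389453 , 250.9705208]), array([331.61481332, 141.62582852]), array([326.94210595, 371.22269145]))
red (8240, array([426.95339806, 227.1440534 ]), array([434.64439388, 140.50632793]), array([415.65546701, 354.41327467]))
```

View pics/w7.png

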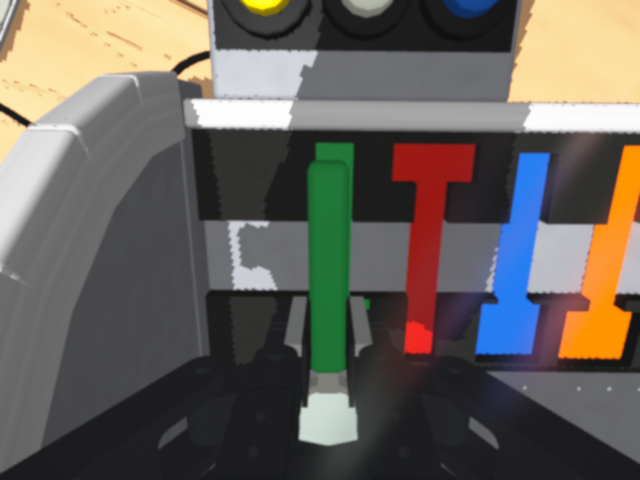

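The mirror's tail is at (328,160). Its green cut-out shows behind it with the front end at row 143 and the right edge at column 353. I'll compare the two in world coordinates.

Run:
```python
from h import *
s=ctrl.state(); im=cams.camera('wrist'); g=im.astype(int)
for r in (150,154,180,200): print(r,[tuple(g[r,c]) for c in range(304,360,3)])
print([tuple(g[r,340]) for r in range(138,176,2)])
f=lambda px,z:(lambda p:(round(p@XC,4),round(p@YC,4)))(onz('wrist',px,z,s)[0])
zt=s['eef_pos'][2]+.009
print('tcp',s['eef_pos']@XC,s['eef_pos']@YC)
print('pocket front',f((335,143),.029),'right edge foam',f((353.5,152),.019),f((353.5,152),.029),'red stem',f((416.,200),.019))
print('tail L,R',f((308,200),zt),f((349,200),zt),'end',f((328,160),zt))
```

```text
150 [(np.int64(28), np.int64(29), np.int64(29)), (np.int64(28), np.int64(28), np.int64(28)), (np.int64(28), np.int64(29), np.int64(27)), (np.int64(27), np.int64(32), np.int64(27)), (np.int64(32), np.int64(106), np.int64(52)), (np.int64(35), np.int64(120), np.int64(58)), (np.int64(33), np.int64(120), np.int64(58)), (np.int64(35), np.int64(120), np.int64(59)), (np.int64(33), np.int64(119), np.int64(57)), (np.int64(35), np.int64(120), np.int64(58)), (np.int64(35), np.int64(120), np.int64(58)), (np.int64(33), np.int64(120), np.int64(57)), (np.int64(34), np.int64(120), np.int64(58)), (np.int64(34), np.int64(120), np.int64(57)), (np.int64(34), np.int64(120), np.int64(57)), (np.int64(34), np.int64(120), np.int64(58)), (np.int64(33), np.int64(109), np.int64(53)), (np.int64(27), np.int64(33), np.int64(28)), (np.int64(28), np.int64(29), np.int64(27))]
154 [(np.int64(29), np.int64(29), np.int64(29)), (np.int64(28), np.int64(28), np.int64(27)), (np.int64(29), np.int64(29), np.int64(28)), (np.int64(28), np.int64(32), np.int64(28)), (np.int64(33), np.int64(107), np.int64(53)), (np.int64(35), np.in
[... 2856 characters left out ...]
(np.int64(27), np.int64(96), np.int64(45)), (np.int64(26), np.int64(105), np.int64(48)), (np.int64(29), np.int64(113), np.int64(52)), (np.int64(29), np.int64(115), np.int64(53)), (np.int64(30), np.int64(116), np.int64(55)), (np.int64(33), np.int64(118), np.int64(56)), (np.int64(33), np.int64(118), np.int64(56))]
tcp 0.5621840075932247 -0.10886845326307569
pocket front (np.float64(0.4995), np.float64(-0.105)) right edge foam (np.float64(0.5046), np.float64(-0.095)) (np.float64(0.5039), np.float64(-0.0956)) red stem (np.float64(0.5305), np.float64(-0.0599))
tail L,R (np.float64(0.5138), np.float64(-0.1152)) (np.float64(0.5137), np.float64(-0.1015)) end (np.float64(0.5006), np.float64(-0.1085))
```

Correction is about 3 mm towards +y, and x is already right. I'll lower it in.

Request:
{"method": "servo_tool", "body": {"targets": [{"fingers": 230,"dx": 0,"dy": 0.13,"dz": 0.5,"rx": 0,"ry": 0,"rz": 0},{"fingers": 230,"dx": 0,"dy": 0,"dz": 0.6,"rx": 0,"ry": 0,"rz": 0},{"fingers": 230,"dx": 0,"dy": 0,"dz": 0.6,"rx": 0,"ry": 0,"rz": 0},{"fingers": 230,"dx": 0,"dy": 0,"dz": 0.4,"rx": 0,"ry": 0,"rz": 0},{"fingers": 230,"dx": 0,"dy": 0,"dz": 0.3,"rx": 0,"ry": 0,"rz": 0},{"fingers": 230,"dx": 0,"dy": 0,"dz": 0.2,"rx": 0,"ry": 0,"rz": 0},{"fingers": 230,"dx": 0,"dy": 0,"dz": 0.2,"rx": 0,"ry": 0,"rz": 0},{"fingers": 230,"dx": 0,"dy": 0,"dz": 0.1,"rx": 0,"ry": 0,"rz": 0},{"fingers": 230,"dx": 0,"dy": 0,"dz": 0,"rx": 0,"ry": 0,"rz": 0},{"fingers": 230,"dx": 0,"dy": 0,"dz": 0,"rx": 0,"ry": 0,"rz": 0}]}}

```text
time_s: 20.8
eef_pos: [0.5557, 0.1356, 0.0251]
tool_rot: [[-0.91, -0.415, 0.0], [-0.415, 0.91, 0.0], [-0.0, -0.0, -1.0]]
ft_force: [-0.4, -0.2, 0.1]
grip_width: 0.013
gripper_force: 39.7
```

Request:
{"method": "servo_tool", "body": {"targets": [{"fingers": 160,"dx": 0,"dy": 0,"dz": 0,"rx": 0,"ry": 0,"rz": 0},{"fingers": 160,"dx": 0,"dy": 0,"dz": 0,"rx": 0,"ry": 0,"rz": 0},{"fingers": 160,"dx": 0,"dy": 0,"dz": 0,"rx": 0,"ry": 0,"rz": 0},{"fingers": 160,"dx": 0,"dy": 0,"dz": 0,"rx": 0,"ry": 0,"rz": 0},{"fingers": 160,"dx": 0,"dy": 0,"dz": 0,"rx": 0,"ry": 0,"rz": 0},{"fingers": 160,"dx": 0,"dy": 0,"dz": -1,"rx": 0,"ry": 0,"rz": 0},{"fingers": 160,"dx": 0,"dy": 0,"dz": -1,"rx": 0,"ry": 0,"rz": 0},{"fingers": 160,"dx": 0,"dy": 0,"dz": -1,"rx": 0,"ry": 0,"rz": 0},{"fingers": 160,"dx": 0,"dy": 0,"dz": -1,"rx": 0,"ry": 0,"rz": 0},{"fingers": 160,"dx": 0,"dy": 0,"dz": -1,"rx": 0,"ry": 0,"rz": 0}]}}

```text
time_s: 21.63
eef_pos: [0.5553, 0.1356, 0.1511]
tool_rot: [[-0.91, -0.415, 0.0], [-0.415, 0.91, -0.0], [-0.0, -0.0, -1.0]]
ft_force: [0.6, -0.2, 0.3]
grip_width: 0.0317
gripper_force: 0.0
```

Request:
{"method": "servo_tool", "body": {"targets": [{"fingers": 110,"dx": 0,"dy": 0,"dz": -1,"rx": 0,"ry": 0,"rz": 0},{"fingers": 110,"dx": 0,"dy": 0,"dz": -1,"rx": 0,"ry": 0,"rz": 0},{"fingers": 110,"dx": 0,"dy": 0,"dz": -1,"rx": 0,"ry": 0,"rz": 0},{"fingers": 110,"dx": 0,"dy": 0,"dz": -1,"rx": 0,"ry": 0,"rz": 0},{"fingers": 110,"dx": 0,"dy": 0,"dz": -0.5,"rx": 0,"ry": 0,"rz": 0},{"fingers": 110,"dx": 0,"dy": 0,"dz": 0,"rx": 0,"ry": 0,"rz": 0},{"fingers": 110,"dx": 0,"dy": 0,"dz": 0,"rx": 0,"ry": 0,"rz": 0},{"fingers": 110,"dx": 0,"dy": 0,"dz": 0,"rx": 0,"ry": 0,"rz": 0},{"fingers": 110,"dx": 0,"dy": 0,"dz": 0,"rx": 0,"ry": 0,"rz": 0},{"fingers": 110,"dx": 0,"dy": 0,"dz": 0,"rx": 0,"ry": 0,"rz": 0}]}}

```text
time_s: 22.47
eef_pos: [0.5551, 0.1355, 0.2614]
tool_rot: [[-0.91, -0.415, -0.001], [-0.415, 0.91, -0.001], [0.001, 0.0, -1.0]]
ft_force: [0.3, 0.1, 0.1]
grip_width: 0.0483
gripper_force: 0.0
```

Run:
```python
from h import *
s,im=snap('wrist','w8.png'); print(s['eef_pos'],s['qpos'])
cv2.imwrite('pics/w8c.png',im[100:420,150:560,::-1])
plan((.645,-.0,.24),down(np.radians(10.4)))
```

```text
[0.55514382 0.13552139 0.26138184] [-0.35067957  0.40545607  0.01026182  1.71001712 -0.00465826  1.02763062
  1.65953649]
shift units in current tool frame [-1.02 -6.42  0.86]
turn units [-1.000e-02 -1.000e-02  1.735e+01] | shift in new frame [-5.98  2.55  0.86]
t 22.5167 pos [0.5552 0.1356 0.2615] w 0.0484
```

View pics/w8c.png

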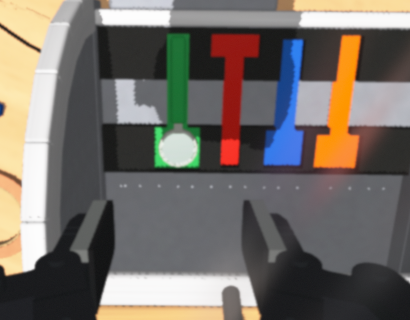

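The mirror is fully home: disc and grip lie inside the green cut-out. Next is the spanner.

Request:
{"method": "servo_tool", "body": {"targets": [{"fingers": 110,"dx": 0,"dy": -1,"dz": 0,"rx": 0,"ry": 0,"rz": 0},{"fingers": 110,"dx": 0,"dy": -1,"dz": 0,"rx": 0,"ry": 0,"rz": 0},{"fingers": 110,"dx": 0,"dy": -1,"dz": 0,"rx": 0,"ry": 0,"rz": 0},{"fingers": 110,"dx": -0.4,"dy": -1,"dz": 0,"rx": 0,"ry": 0,"rz": 0},{"fingers": 110,"dx": -0.4,"dy": -1,"dz": 0,"rx": 0,"ry": 0,"rz": 0},{"fingers": 110,"dx": -0.2,"dy": -1,"dz": 0,"rx": 0,"ry": 0,"rz": 0},{"fingers": 110,"dx": 0,"dy": -0.4,"dz": 0,"rx": 0,"ry": 0,"rz": 1},{"fingers": 110,"dx": 0,"dy": 0,"dz": 0,"rx": 0,"ry": 0,"rz": 1},{"fingers": 110,"dx": 0,"dy": 0,"dz": 0,"rx": 0,"ry": 0,"rz": 1},{"fingers": 110,"dx": 0,"dy": 0,"dz": 0,"rx": 0,"ry": 0,"rz": 1}]}}

```text
time_s: 23.35
eef_pos: [0.6445, 0.0001, 0.2616]
tool_rot: [[-1.0, -0.003, -0.001], [-0.003, 1.0, -0.0], [0.001, -0.0, -1.0]]
ft_force: [0.5, 0.8, 0.6]
grip_width: 0.0488
gripper_force: 0.0
```

Request:
{"method": "servo_tool", "body": {"targets": [{"fingers": 110,"dx": 0,"dy": 0,"dz": 0,"rx": 0,"ry": 0,"rz": 1},{"fingers": 110,"dx": 0,"dy": 0,"dz": 0,"rx": 0,"ry": 0,"rz": 1},{"fingers": 110,"dx": 0,"dy": 0,"dz": 0,"rx": 0,"ry": 0,"rz": 1},{"fingers": 110,"dx": 0,"dy": 0,"dz": 0,"rx": 0,"ry": 0,"rz": 1},{"fingers": 110,"dx": 0,"dy": 0,"dz": 0,"rx": 0,"ry": 0,"rz": 1},{"fingers": 110,"dx": 0,"dy": 0,"dz": 0,"rx": 0,"ry": 0,"rz": 1},{"fingers": 110,"dx": 0,"dy": 0,"dz": 0,"rx": 0,"ry": 0,"rz": 1},{"fingers": 110,"dx": 0,"dy": 0,"dz": 0,"rx": 0,"ry": 0,"rz": 1},{"fingers": 110,"dx": 0,"dy": 0,"dz": 0,"rx": 0,"ry": 0,"rz": 1},{"fingers": 110,"dx": 0,"dy": 0,"dz": 0,"rx": 0,"ry": 0,"rz": 1}]}}

```text
time_s: 24.18
eef_pos: [0.6444, 0.0004, 0.2618]
tool_rot: [[-0.503, 0.864, -0.001], [0.864, 0.503, -0.0], [0.0, -0.001, -1.0]]
ft_force: [1.2, -0.2, 0.2]
grip_width: 0.0487
gripper_force: 0.0
```

Request:
{"method": "servo_tool", "body": {"targets": [{"fingers": 110,"dx": 0,"dy": 0,"dz": 0,"rx": 0,"ry": 0,"rz": 1},{"fingers": 110,"dx": 0,"dy": 0,"dz": 0,"rx": 0,"ry": 0,"rz": 1},{"fingers": 110,"dx": 0,"dy": 0,"dz": 0,"rx": 0,"ry": 0,"rz": 1},{"fingers": 110,"dx": 0,"dy": 0,"dz": 0,"rx": 0,"ry": 0,"rz": 0.35},{"fingers": 110,"dx": -1,"dy": 0,"dz": 1,"rx": 0,"ry": 0,"rz": 0},{"fingers": 110,"dx": -1,"dy": 0,"dz": 1,"rx": 0,"ry": 0,"rz": 0},{"fingers": 110,"dx": -1,"dy": 0,"dz": 1,"rx": 0,"ry": 0,"rz": 0},{"fingers": 110,"dx": 0,"dy": 0,"dz": 0,"rx": 0,"ry": 0,"rz": 0},{"fingers": 110,"dx": 0,"dy": 0,"dz": 0,"rx": 0,"ry": 0,"rz": 0},{"fingers": 110,"dx": 0,"dy": 0,"dz": 0,"rx": 0,"ry": 0,"rz": 0}]}}

```text
time_s: 25.02
eef_pos: [0.6582, -0.073, 0.1871]
tool_rot: [[-0.18, 0.984, -0.0], [0.984, 0.18, 0.0], [0.0, -0.0, -1.0]]
ft_force: [0.6, 0.5, -0.3]
grip_width: 0.0489
gripper_force: 0.0
```

Run:
```python
from h import *
plan((.648,-.074,.005),down(np.radians(10.4)))
s,im=snap('wrist','w9.png')
for c in ['blue','orange','red']:
    for b in blobs(im,c,150)[:3]:
        p=onz('wrist',b[1:],.013,s); d=p[2]-p[1]
        print(c,b[0],b[1].round(1),p[:,:2].round(4).tolist(),np.degrees(np.arctan2(d[1],d[0])).round(1))
```

```text
shift units in current tool frame [ 0.03 -0.4   7.29]
turn units [-0. -0. -0.] | shift in new frame [ 0.04 -0.41  7.29]
t 25.0167 pos [ 0.6582 -0.073   0.1871] w 0.0489
blue 1509 [318. 192.] [[0.6463, -0.056], [0.6394, -0.0192], [0.654, -0.0972]] -79.4
blue 1355 [317.9 359.5] [[0.6723, -0.2043], [0.7277, -0.1705], [0.6189, -0.2369]] -148.6
blue 676 [470.8 349.2] [[0.8034, -0.1694], [0.7831, -0.147], [0.8241, -0.1923]] -47.9
orange 2943 [617.3 392.7] [[0.947, -0.1885], [0.9336, -0.1367], [0.96, -0.239]] -75.6
orange 1679 [132.3 266.6] [[0.5057, -0.1452], [0.5117, -0.1051], [0.4993, -0.1881]] -98.5
red 1354 [ 52.5 296.6] [[0.4405, -0.1847], [0.4327, -0.1609], [0.4472, -0.205]] -71.9
```

Request:
{"method": "servo_tool", "body": {"targets": [{"fingers": 110,"dx": 0,"dy": -0.36,"dz": 0.8,"rx": 0,"ry": 0,"rz": 0},{"fingers": 110,"dx": 0,"dy": 0,"dz": 1,"rx": 0,"ry": 0,"rz": 0},{"fingers": 110,"dx": 0,"dy": 0,"dz": 1,"rx": 0,"ry": 0,"rz": 0},{"fingers": 110,"dx": 0,"dy": 0,"dz": 1,"rx": 0,"ry": 0,"rz": 0},{"fingers": 110,"dx": 0,"dy": 0,"dz": 1,"rx": 0,"ry": 0,"rz": 0},{"fingers": 110,"dx": 0,"dy": 0,"dz": 1,"rx": 0,"ry": 0,"rz": 0},{"fingers": 110,"dx": 0,"dy": 0,"dz": 0.8,"rx": 0,"ry": 0,"rz": 0},{"fingers": 110,"dx": 0,"dy": 0,"dz": 0.5,"rx": 0,"ry": 0,"rz": 0},{"fingers": 110,"dx": 0,"dy": 0,"dz": 0.16,"rx": 0,"ry": 0,"rz": 0},{"fingers": 110,"dx": 0,"dy": 0,"dz": 0,"rx": 0,"ry": 0,"rz": 0}]}}

```text
time_s: 25.9
eef_pos: [0.6493, -0.0745, 0.0058]
tool_rot: [[-0.181, 0.983, -0.0], [0.983, 0.181, 0.0], [0.0, -0.0, -1.0]]
ft_force: [0.1, -0.4, 0.0]
grip_width: 0.0485
gripper_force: 0.0
```

Request:
{"method": "servo_tool", "body": {"targets": [{"fingers": 230,"dx": 0,"dy": 0,"dz": 0,"rx": 0,"ry": 0,"rz": 0},{"fingers": 230,"dx": 0,"dy": 0,"dz": 0,"rx": 0,"ry": 0,"rz": 0},{"fingers": 230,"dx": 0,"dy": 0,"dz": 0,"rx": 0,"ry": 0,"rz": 0},{"fingers": 230,"dx": 0,"dy": 0,"dz": 0,"rx": 0,"ry": 0,"rz": 0},{"fingers": 230,"dx": 0,"dy": 0,"dz": 0,"rx": 0,"ry": 0,"rz": 0},{"fingers": 230,"dx": 0,"dy": 0,"dz": 0,"rx": 0,"ry": 0,"rz": 0},{"fingers": 230,"dx": 0,"dy": 0,"dz": 0,"rx": 0,"ry": 0,"rz": 0},{"fingers": 230,"dx": 0,"dy": 0,"dz": 0,"rx": 0,"ry": 0,"rz": 0},{"fingers": 230,"dx": 0,"dy": 0,"dz": 0,"rx": 0,"ry": 0,"rz": 0},{"fingers": 230,"dx": 0,"dy": 0,"dz": 0,"rx": 0,"ry": 0,"rz": 0}]}}

```text
time_s: 26.73
eef_pos: [0.65, -0.075, 0.0072]
tool_rot: [[-0.18, 0.984, 0.002], [0.984, 0.18, 0.0], [-0.0, 0.002, -1.0]]
ft_force: [-1.6, 0.5, 8.6]
grip_width: 0.0125
gripper_force: 39.9
```

Request:
{"method": "servo_tool", "body": {"targets": [{"fingers": 230,"dx": 0,"dy": 0,"dz": -1,"rx": 0,"ry": 0,"rz": 0},{"fingers": 230,"dx": 0,"dy": 0,"dz": -1,"rx": 0,"ry": 0,"rz": 0},{"fingers": 230,"dx": 0,"dy": 0,"dz": -1,"rx": 0,"ry": 0,"rz": 0},{"fingers": 230,"dx": 0,"dy": 0,"dz": -1,"rx": 0,"ry": 0,"rz": 0},{"fingers": 230,"dx": 0,"dy": 0,"dz": -1,"rx": 0,"ry": 0,"rz": 0},{"fingers": 230,"dx": 0,"dy": 0,"dz": -1,"rx": 0,"ry": 0,"rz": 0},{"fingers": 230,"dx": 0,"dy": 0,"dz": -1,"rx": 0,"ry": 0,"rz": -1},{"fingers": 230,"dx": 0,"dy": 0,"dz": -1,"rx": 0,"ry": 0,"rz": -1},{"fingers": 230,"dx": 0,"dy": 0,"dz": -1,"rx": 0,"ry": 0,"rz": -1},{"fingers": 230,"dx": 0,"dy": 0,"dz": -1,"rx": 0,"ry": 0,"rz": -1}]}}

```text
time_s: 27.57
eef_pos: [0.6491, -0.0751, 0.258]
tool_rot: [[-0.569, 0.822, 0.001], [0.822, 0.569, -0.0], [-0.001, 0.001, -1.0]]
ft_force: [-0.3, -0.2, -0.3]
grip_width: 0.0129
gripper_force: 39.3
```

Request:
{"method": "servo_tool", "body": {"targets": [{"fingers": 230,"dx": 0,"dy": 0,"dz": 0,"rx": 0,"ry": 0,"rz": -1},{"fingers": 230,"dx": 0,"dy": 0,"dz": 0,"rx": 0,"ry": 0,"rz": -1},{"fingers": 230,"dx": 0,"dy": 0,"dz": 0,"rx": 0,"ry": 0,"rz": -1},{"fingers": 230,"dx": 0,"dy": 0,"dz": 0,"rx": 0,"ry": 0,"rz": -1},{"fingers": 230,"dx": 0,"dy": 0,"dz": 0,"rx": 0,"ry": 0,"rz": -1},{"fingers": 230,"dx": 0,"dy": 0,"dz": 0,"rx": 0,"ry": 0,"rz": -1},{"fingers": 230,"dx": 0,"dy": 0,"dz": 0,"rx": 0,"ry": 0,"rz": -1},{"fingers": 230,"dx": 0,"dy": 0,"dz": 0,"rx": 0,"ry": 0,"rz": -1},{"fingers": 230,"dx": 0,"dy": 0,"dz": 0,"rx": 0,"ry": 0,"rz": -1},{"fingers": 230,"dx": 0,"dy": 0,"dz": 0,"rx": 0,"ry": 0,"rz": -1}]}}

```text
time_s: 28.4
eef_pos: [0.6492, -0.0752, 0.2566]
tool_rot: [[-0.997, -0.082, 0.001], [-0.082, 0.997, -0.0], [-0.001, -0.0, -1.0]]
ft_force: [0.5, 0.3, -0.0]
grip_width: 0.0127
gripper_force: 39.3
```

Request:
{"method": "servo_tool", "body": {"targets": [{"fingers": 230,"dx": 0,"dy": 0,"dz": 0,"rx": 0,"ry": 0,"rz": -1},{"fingers": 230,"dx": 0,"dy": 0,"dz": 0,"rx": 0,"ry": 0,"rz": -1},{"fingers": 230,"dx": 0,"dy": 0,"dz": 0,"rx": 0,"ry": 0,"rz": -1},{"fingers": 230,"dx": 0,"dy": 0,"dz": 0,"rx": 0,"ry": 0,"rz": -0.3},{"fingers": 230,"dx": 0,"dy": 1,"dz": 0,"rx": 0,"ry": 0,"rz": 0},{"fingers": 230,"dx": 0,"dy": 1,"dz": 0,"rx": 0,"ry": 0,"rz": 0},{"fingers": 230,"dx": 0,"dy": 1,"dz": 0,"rx": 0,"ry": 0,"rz": 0},{"fingers": 230,"dx": 0,"dy": 1,"dz": 0,"rx": 0,"ry": 0,"rz": 0},{"fingers": 230,"dx": 0,"dy": 1,"dz": 0,"rx": 0,"ry": 0,"rz": 0},{"fingers": 230,"dx": 0,"dy": 1,"dz": 0,"rx": 0,"ry": 0,"rz": 0}]}}

```text
time_s: 29.23
eef_pos: [0.5872, 0.0626, 0.2566]
tool_rot: [[-0.912, -0.41, 0.001], [-0.41, 0.912, -0.0], [-0.001, -0.001, -1.0]]
ft_force: [1.1, -0.3, -0.6]
grip_width: 0.0125
gripper_force: 39.3
```

Request:
{"method": "servo_tool", "body": {"targets": [{"fingers": 230,"dx": 0,"dy": 1,"dz": 0,"rx": 0,"ry": 0,"rz": 0},{"fingers": 230,"dx": 0,"dy": 1,"dz": 0,"rx": 0,"ry": 0,"rz": 0},{"fingers": 230,"dx": 0,"dy": 1,"dz": 0,"rx": 0,"ry": 0,"rz": 0},{"fingers": 230,"dx": 0,"dy": 1,"dz": 0,"rx": 0,"ry": 0,"rz": 0},{"fingers": 230,"dx": 0,"dy": 1,"dz": 0,"rx": 0,"ry": 0,"rz": 0},{"fingers": 230,"dx": 0,"dy": 1,"dz": 0,"rx": 0,"ry": 0,"rz": 0},{"fingers": 230,"dx": 0,"dy": 1,"dz": 0,"rx": 0,"ry": 0,"rz": 0},{"fingers": 230,"dx": 0,"dy": 0.4,"dz": 0,"rx": 0,"ry": 0,"rz": 0},{"fingers": 230,"dx": 0,"dy": 0,"dz": 0,"rx": 0,"ry": 0,"rz": 0},{"fingers": 230,"dx": 0,"dy": 0,"dz": 0,"rx": 0,"ry": 0,"rz": 0}]}}

```text
time_s: 30.07
eef_pos: [0.512, 0.2304, 0.2563]
tool_rot: [[-0.912, -0.41, 0.001], [-0.41, 0.912, -0.0], [-0.001, -0.0, -1.0]]
ft_force: [-0.3, -0.4, -0.4]
grip_width: 0.0123
gripper_force: 39.3
```

Run:
```python
from h import *
P=.5622*XC-.001*YC
plan((P[0],P[1],.10),down(np.radians(114.36)))
```

```text
shift units in current tool frame [-0.03  0.02  6.25]
turn units [-0.    0.01 -0.02] | shift in new frame [-0.03  0.01  6.25]
t 30.0667 pos [0.512  0.2304 0.2563] w 0.0123
```

Request:
{"method": "servo_tool", "body": {"targets": [{"fingers": 230,"dx": 0,"dy": 0,"dz": 1,"rx": 0,"ry": 0,"rz": 0},{"fingers": 230,"dx": 0,"dy": 0,"dz": 1,"rx": 0,"ry": 0,"rz": 0},{"fingers": 230,"dx": 0,"dy": 0,"dz": 1,"rx": 0,"ry": 0,"rz": 0},{"fingers": 230,"dx": 0,"dy": 0,"dz": 1,"rx": 0,"ry": 0,"rz": 0},{"fingers": 230,"dx": 0,"dy": 0,"dz": 1,"rx": 0,"ry": 0,"rz": 0},{"fingers": 230,"dx": 0,"dy": 0,"dz": 0.8,"rx": 0,"ry": 0,"rz": 0},{"fingers": 230,"dx": 0,"dy": 0,"dz": 0.4,"rx": 0,"ry": 0,"rz": 0},{"fingers": 230,"dx": 0,"dy": 0,"dz": 0,"rx": 0,"ry": 0,"rz": 0},{"fingers": 230,"dx": 0,"dy": 0,"dz": 0,"rx": 0,"ry": 0,"rz": 0},{"fingers": 230,"dx": 0,"dy": 0,"dz": 0,"rx": 0,"ry": 0,"rz": 0}]}}

```text
time_s: 30.9
eef_pos: [0.5128, 0.2305, 0.1021]
tool_rot: [[-0.912, -0.409, 0.002], [-0.409, 0.912, 0.001], [-0.002, -0.0, -1.0]]
ft_force: [0.0, -0.3, -0.2]
grip_width: 0.0126
gripper_force: 39.3
```

Run:
```python
from h import *
s,im=snap('wrist','w10.png'); print(s['eef_pos'],s['eef_pos']@XC,s['eef_pos']@YC)
hsv=cv2.cvtColor(im,cv2.COLOR_RGB2HSV); m=cv2.inRange(hsv,*RNG['blue']); m[:100]=0
for r in range(136,222,3):
    c=np.where(m[r,280:400])[0]+280
    if len(c): print(r,c.min(),c.max(),im[r,[c.min()+3,(c.min()+c.max())//2,c.max()-3]].tolist())
```

```text
[0.51280868 0.23047254 0.10208637] 0.5622386356373822 -0.001573096579348593
151 311 322 [[27, 43, 72], [26, 41, 71], [29, 44, 73]]
154 308 346 [[27, 74, 148], [28, 74, 148], [27, 73, 147]]
157 308 346 [[26, 74, 148], [27, 75, 150], [26, 74, 149]]
160 308 346 [[26, 74, 149], [26, 75, 150], [26, 74, 149]]
163 308 346 [[28, 75, 149], [27, 75, 150], [27, 74, 149]]
166 308 346 [[27, 74, 149], [25, 69, 139], [26, 74, 148]]
169 308 346 [[23, 66, 132], [20, 60, 119], [22, 62, 122]]
172 309 346 [[21, 62, 125], [24, 68, 138], [23, 63, 128]]
175 308 347 [[23, 67, 134], [22, 71, 145], [21, 67, 136]]
178 308 348 [[24, 68, 136], [24, 73, 148], [23, 67, 135]]
181 307 348 [[23, 65, 132], [26, 74, 149], [23, 67, 135]]
184 307 348 [[22, 65, 131], [25, 74, 149], [22, 67, 134]]
187 307 348 [[21, 65, 131], [26, 74, 149], [22, 66, 135]]
190 307 348 [[23, 65, 131], [26, 73, 149], [22, 66, 134]]
193 308 348 [[24, 68, 137], [27, 74, 149], [22, 67, 134]]
196 308 348 [[24, 68, 136], [25, 74, 149], [22, 67, 134]]
199 308 348 [[22, 67, 135], [25, 73, 149], [20, 66, 133]]
202 308 348 [[23, 68, 135], [25, 74, 149], [22, 67, 134]]
205 308 348 [[20, 67, 135], [25, 74, 149], [22, 67, 134]]
208 308 348 [[21, 67, 135], [25, 74, 148], [23, 66, 134]]
211 308 348 [[24, 68, 135], [26, 74, 149], [23, 65, 134]]
214 308 348 [[21, 65, 134], [25, 73, 149], [23, 66, 134]]
217 308 348 [[24, 67, 135], [25, 74, 149], [22, 65, 134]]
220 308 348 [[22, 65, 134], [24, 73, 149], [22, 65, 133]]
```

Run:
```python
from h import *
s=ctrl.state()
for px,z in [((328,152.5),.029),((328,167),s['eef_pos'][2]-.0065),((328,170),s['eef_pos'][2]+.0075)]:
    p=onz('wrist',px,z,s)[0]; print(p@XC,p@YC)
```

```text
0.5046453573262197 -0.0008269471589365252
0.504605077380626 -0.0007890215779724208
0.5040100925902345 -0.0007792300419530995
```

Request:
{"method": "servo_tool", "body": {"targets": [{"fingers": 230,"dx": -0.11,"dy": -0.02,"dz": 0.5,"rx": 0,"ry": 0,"rz": 0},{"fingers": 230,"dx": 0,"dy": 0,"dz": 0.6,"rx": 0,"ry": 0,"rz": 0},{"fingers": 230,"dx": 0,"dy": 0,"dz": 0.6,"rx": 0,"ry": 0,"rz": 0},{"fingers": 230,"dx": 0,"dy": 0,"dz": 0.5,"rx": 0,"ry": 0,"rz": 0},{"fingers": 230,"dx": 0,"dy": 0,"dz": 0.3,"rx": 0,"ry": 0,"rz": 0},{"fingers": 230,"dx": 0,"dy": 0,"dz": 0.2,"rx": 0,"ry": 0,"rz": 0},{"fingers": 230,"dx": 0,"dy": 0,"dz": 0.2,"rx": 0,"ry": 0,"rz": 0},{"fingers": 230,"dx": 0,"dy": 0,"dz": 0.1,"rx": 0,"ry": 0,"rz": 0},{"fingers": 230,"dx": 0,"dy": 0,"dz": 0,"rx": 0,"ry": 0,"rz": 0},{"fingers": 230,"dx": 0,"dy": 0,"dz": 0,"rx": 0,"ry": 0,"rz": 0}]}}

```text
time_s: 31.78
eef_pos: [0.515, 0.2314, 0.0262]
tool_rot: [[-0.912, -0.41, 0.001], [-0.41, 0.912, 0.0], [-0.001, 0.0, -1.0]]
ft_force: [-0.1, -0.5, -0.6]
grip_width: 0.0126
gripper_force: 39.3
```

Request:
{"method": "servo_tool", "body": {"targets": [{"fingers": 160,"dx": 0,"dy": 0,"dz": 0,"rx": 0,"ry": 0,"rz": 0},{"fingers": 160,"dx": 0,"dy": 0,"dz": 0,"rx": 0,"ry": 0,"rz": 0},{"fingers": 160,"dx": 0,"dy": 0,"dz": 0,"rx": 0,"ry": 0,"rz": 0},{"fingers": 160,"dx": 0,"dy": 0,"dz": 0,"rx": 0,"ry": 0,"rz": 0},{"fingers": 160,"dx": 0,"dy": 0,"dz": 0,"rx": 0,"ry": 0,"rz": 0},{"fingers": 160,"dx": 0,"dy": 0,"dz": -1,"rx": 0,"ry": 0,"rz": 0},{"fingers": 160,"dx": 0,"dy": 0,"dz": -1,"rx": 0,"ry": 0,"rz": 0},{"fingers": 160,"dx": 0,"dy": 0,"dz": -1,"rx": 0,"ry": 0,"rz": 0},{"fingers": 160,"dx": 0,"dy": 0,"dz": -1,"rx": 0,"ry": 0,"rz": 0},{"fingers": 160,"dx": 0,"dy": 0,"dz": -1,"rx": 0,"ry": 0,"rz": 0}]}}

```text
time_s: 32.62
eef_pos: [0.5145, 0.2312, 0.1521]
tool_rot: [[-0.912, -0.41, -0.0], [-0.41, 0.912, -0.0], [0.0, -0.0, -1.0]]
ft_force: [0.4, -0.2, 0.8]
grip_width: 0.0318
gripper_force: 0.0
```

Request:
{"method": "servo_tool", "body": {"targets": [{"fingers": 110,"dx": 0,"dy": 0,"dz": -1,"rx": 0,"ry": 0,"rz": 0},{"fingers": 110,"dx": 0,"dy": 0,"dz": -1,"rx": 0,"ry": 0,"rz": 0},{"fingers": 110,"dx": 0,"dy": 0,"dz": -1,"rx": 0,"ry": 0,"rz": 0},{"fingers": 110,"dx": 0,"dy": 0,"dz": -1,"rx": 0,"ry": 0,"rz": 0},{"fingers": 110,"dx": 0,"dy": 0,"dz": -0.5,"rx": 0,"ry": 0,"rz": 0},{"fingers": 110,"dx": 0,"dy": 0,"dz": 0,"rx": 0,"ry": 0,"rz": 0},{"fingers": 110,"dx": 0,"dy": 0,"dz": 0,"rx": 0,"ry": 0,"rz": 0},{"fingers": 110,"dx": 0,"dy": 0,"dz": 0,"rx": 0,"ry": 0,"rz": 0},{"fingers": 110,"dx": 0,"dy": 0,"dz": 0,"rx": 0,"ry": 0,"rz": 0},{"fingers": 110,"dx": 0,"dy": 0,"dz": 0,"rx": 0,"ry": 0,"rz": 0}]}}

```text
time_s: 33.45
eef_pos: [0.5143, 0.2311, 0.2623]
tool_rot: [[-0.912, -0.41, -0.001], [-0.41, 0.912, -0.001], [0.002, -0.0, -1.0]]
ft_force: [0.2, 0.5, 0.6]
grip_width: 0.0487
gripper_force: 0.0
```

Run:
```python
from h import *
s,im=snap('wrist','w11.png'); print(s['eef_pos'])
cv2.imwrite('pics/w11c.png',im[100:420,100:510,::-1])
plan((.508,-.128,.187),down(np.radians(-8.5)))
```

```text
[0.51432994 0.23109173 0.26234866]
shift units in current tool frame [  6.12 -13.     3.03]
turn units [-1.000e-02 -1.000e-02  2.045e+01] | shift in new frame [-14.25   1.87   3.02]
t 33.5 pos [0.5144 0.2311 0.2625] w 0.0489
```

View pics/w11c.png

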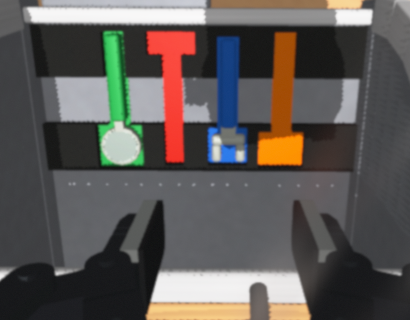

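Mirror and spanner are both home in their cut-outs. Next is the scraper, which needs an intermediate regrasp because of the last joint's range.

Request:
{"method": "servo_tool", "body": {"targets": [{"fingers": 110,"dx": 0.4,"dy": -1,"dz": 0,"rx": 0,"ry": 0,"rz": 0},{"fingers": 110,"dx": 0.4,"dy": -1,"dz": 0,"rx": 0,"ry": 0,"rz": 0},{"fingers": 110,"dx": 0.4,"dy": -1,"dz": 0,"rx": 0,"ry": 0,"rz": 0},{"fingers": 110,"dx": 0.4,"dy": -1,"dz": 0,"rx": 0,"ry": 0,"rz": 0},{"fingers": 110,"dx": 0.4,"dy": -1,"dz": 0,"rx": 0,"ry": 0,"rz": 0},{"fingers": 110,"dx": 0.4,"dy": -1,"dz": 0,"rx": 0,"ry": 0,"rz": 0},{"fingers": 110,"dx": 0.4,"dy": -1,"dz": 0,"rx": 0,"ry": 0,"rz": 0},{"fingers": 110,"dx": 0.5,"dy": -1,"dz": 0,"rx": 0,"ry": 0,"rz": 0},{"fingers": 110,"dx": 0.7,"dy": -1,"dz": 0,"rx": 0,"ry": 0,"rz": 0},{"fingers": 110,"dx": 0.7,"dy": -1,"dz": 0,"rx": 0,"ry": 0,"rz": 0}]}}

```text
time_s: 34.33
eef_pos: [0.5095, -0.0462, 0.2629]
tool_rot: [[-0.912, -0.41, -0.001], [-0.41, 0.912, -0.0], [0.001, 0.0, -1.0]]
ft_force: [-0.3, 0.5, 0.1]
grip_width: 0.0484
gripper_force: 0.0
```

Request:
{"method": "servo_tool", "body": {"targets": [{"fingers": 110,"dx": 0.5,"dy": -1,"dz": 0,"rx": 0,"ry": 0,"rz": 0},{"fingers": 110,"dx": 0.5,"dy": -1,"dz": 0,"rx": 0,"ry": 0,"rz": 0},{"fingers": 110,"dx": 0.4,"dy": -1,"dz": 0,"rx": 0,"ry": 0,"rz": 0},{"fingers": 110,"dx": 0,"dy": 0,"dz": 0,"rx": 0,"ry": 0,"rz": 1},{"fingers": 110,"dx": 0,"dy": 0,"dz": 0,"rx": 0,"ry": 0,"rz": 1},{"fingers": 110,"dx": 0,"dy": 0,"dz": 0,"rx": 0,"ry": 0,"rz": 1},{"fingers": 110,"dx": 0,"dy": 0,"dz": 0,"rx": 0,"ry": 0,"rz": 1},{"fingers": 110,"dx": 0,"dy": 0,"dz": 0,"rx": 0,"ry": 0,"rz": 1},{"fingers": 110,"dx": 0,"dy": 0,"dz": 0,"rx": 0,"ry": 0,"rz": 1},{"fingers": 110,"dx": 0,"dy": 0,"dz": 0,"rx": 0,"ry": 0,"rz": 1}]}}

```text
time_s: 35.17
eef_pos: [0.5086, -0.1277, 0.263]
tool_rot: [[-0.951, 0.311, -0.001], [0.311, 0.951, -0.0], [0.001, -0.0, -1.0]]
ft_force: [0.3, 0.0, -0.3]
grip_width: 0.0487
gripper_force: 0.0
```

Request:
{"method": "servo_tool", "body": {"targets": [{"fingers": 110,"dx": 0,"dy": 0,"dz": 0.3,"rx": 0,"ry": 0,"rz": 1},{"fingers": 110,"dx": 0,"dy": 0,"dz": 0.3,"rx": 0,"ry": 0,"rz": 1},{"fingers": 110,"dx": 0,"dy": 0,"dz": 0.3,"rx": 0,"ry": 0,"rz": 1},{"fingers": 110,"dx": 0,"dy": 0,"dz": 0.3,"rx": 0,"ry": 0,"rz": 1},{"fingers": 110,"dx": 0,"dy": 0,"dz": 0.3,"rx": 0,"ry": 0,"rz": 1},{"fingers": 110,"dx": 0,"dy": 0,"dz": 0.3,"rx": 0,"ry": 0,"rz": 1},{"fingers": 110,"dx": 0,"dy": 0,"dz": 0.3,"rx": 0,"ry": 0,"rz": 1},{"fingers": 110,"dx": 0,"dy": 0,"dz": 0.3,"rx": 0,"ry": 0,"rz": 1},{"fingers": 110,"dx": 0,"dy": 0,"dz": 0.3,"rx": 0,"ry": 0,"rz": 1},{"fingers": 110,"dx": 0,"dy": 0,"dz": 0.3,"rx": 0,"ry": 0,"rz": 1}]}}

```text
time_s: 36.0
eef_pos: [0.5086, -0.1277, 0.1876]
tool_rot: [[-0.206, 0.978, -0.0], [0.978, 0.206, -0.0], [-0.0, -0.001, -1.0]]
ft_force: [0.1, 1.4, -0.5]
grip_width: 0.0488
gripper_force: 0.0
```

Request:
{"method": "servo_tool", "body": {"targets": [{"fingers": 110,"dx": 0,"dy": 0,"dz": 0,"rx": 0,"ry": 0,"rz": 1},{"fingers": 110,"dx": 0,"dy": 0,"dz": 0,"rx": 0,"ry": 0,"rz": 1},{"fingers": 110,"dx": 0,"dy": 0,"dz": 0,"rx": 0,"ry": 0,"rz": 1},{"fingers": 110,"dx": 0,"dy": 0,"dz": 0,"rx": 0,"ry": 0,"rz": 0.45},{"fingers": 110,"dx": 0,"dy": 0,"dz": 0,"rx": 0,"ry": 0,"rz": 0},{"fingers": 110,"dx": 0,"dy": 0,"dz": 0,"rx": 0,"ry": 0,"rz": 0},{"fingers": 110,"dx": 0,"dy": 0,"dz": 0,"rx": 0,"ry": 0,"rz": 0},{"fingers": 110,"dx": 0,"dy": 0,"dz": 0,"rx": 0,"ry": 0,"rz": 0},{"fingers": 110,"dx": 0,"dy": 0,"dz": 0,"rx": 0,"ry": 0,"rz": 0},{"fingers": 110,"dx": 0,"dy": 0,"dz": 0,"rx": 0,"ry": 0,"rz": 0}]}}

```text
time_s: 36.83
eef_pos: [0.5087, -0.1277, 0.1883]
tool_rot: [[0.147, 0.989, 0.0], [0.989, -0.147, 0.0], [0.0, 0.0, -1.0]]
ft_force: [0.0, -0.1, -0.3]
grip_width: 0.0486
gripper_force: 0.0
```

Run:
```python
from h import *
s,im=snap('wrist','w12.png')
for c in ['orange','red']:
    for b in blobs(im,c,150)[:2]:
        p=onz('wrist',b[1:],.013,s); d=p[2]-p[1]
        print(c,b[0],b[1].round(1),p[:,:2].round(4).tolist(),np.degrees(np.arctan2(d[1],d[0])).round(1))
plan((.508,-.128,.006),down(np.radians(-8.5)))
```

```text
orange 1637 [327.3 233.7] [[0.5053, -0.1432], [0.5111, -0.1055], [0.4985, -0.1867]] -98.9
red 830 [260.3 288.6] [[0.4419, -0.1826], [0.4307, -0.1618], [0.4522, -0.2016]] -61.6
shift units in current tool frame [-0.02 -0.03  7.29]
turn units [ 0. -0.  0.] | shift in new frame [-0.01 -0.03  7.29]
t 36.8833 pos [ 0.5087 -0.1277  0.1883] w 0.0486
```

Request:
{"method": "servo_tool", "body": {"targets": [{"fingers": 110,"dx": 0,"dy": -0.03,"dz": 0.8,"rx": 0,"ry": 0,"rz": 0},{"fingers": 110,"dx": 0,"dy": 0,"dz": 1,"rx": 0,"ry": 0,"rz": 0},{"fingers": 110,"dx": 0,"dy": 0,"dz": 1,"rx": 0,"ry": 0,"rz": 0},{"fingers": 110,"dx": 0,"dy": 0,"dz": 1,"rx": 0,"ry": 0,"rz": 0},{"fingers": 110,"dx": 0,"dy": 0,"dz": 1,"rx": 0,"ry": 0,"rz": 0},{"fingers": 110,"dx": 0,"dy": 0,"dz": 1,"rx": 0,"ry": 0,"rz": 0},{"fingers": 110,"dx": 0,"dy": 0,"dz": 0.8,"rx": 0,"ry": 0,"rz": 0},{"fingers": 110,"dx": 0,"dy": 0,"dz": 0.5,"rx": 0,"ry": 0,"rz": 0},{"fingers": 110,"dx": 0,"dy": 0,"dz": 0.18,"rx": 0,"ry": 0,"rz": 0},{"fingers": 110,"dx": 0,"dy": 0,"dz": 0,"rx": 0,"ry": 0,"rz": 0}]}}

```text
time_s: 37.72
eef_pos: [0.5077, -0.1277, 0.0059]
tool_rot: [[0.148, 0.989, -0.001], [0.989, -0.148, 0.0], [-0.0, -0.001, -1.0]]
ft_force: [0.0, 0.2, 0.1]
grip_width: 0.0489
gripper_force: 0.0
```

Request:
{"method": "servo_tool", "body": {"targets": [{"fingers": 230,"dx": 0,"dy": 0,"dz": 0,"rx": 0,"ry": 0,"rz": 0},{"fingers": 230,"dx": 0,"dy": 0,"dz": 0,"rx": 0,"ry": 0,"rz": 0},{"fingers": 230,"dx": 0,"dy": 0,"dz": 0,"rx": 0,"ry": 0,"rz": 0},{"fingers": 230,"dx": 0,"dy": 0,"dz": 0,"rx": 0,"ry": 0,"rz": 0},{"fingers": 230,"dx": 0,"dy": 0,"dz": 0,"rx": 0,"ry": 0,"rz": 0},{"fingers": 230,"dx": 0,"dy": 0,"dz": 0,"rx": 0,"ry": 0,"rz": 0},{"fingers": 230,"dx": 0,"dy": 0,"dz": 0,"rx": 0,"ry": 0,"rz": 0},{"fingers": 230,"dx": 0,"dy": 0,"dz": 0,"rx": 0,"ry": 0,"rz": 0},{"fingers": 230,"dx": 0,"dy": 0,"dz": 0,"rx": 0,"ry": 0,"rz": 0},{"fingers": 230,"dx": 0,"dy": 0,"dz": 0,"rx": 0,"ry": 0,"rz": 0}]}}

```text
time_s: 38.55
eef_pos: [0.5087, -0.1276, 0.0074]
tool_rot: [[0.148, 0.989, 0.002], [0.989, -0.148, -0.0], [0.0, 0.002, -1.0]]
ft_force: [-2.1, 0.6, 10.8]
grip_width: 0.0124
gripper_force: 40.1
```

Request:
{"method": "servo_tool", "body": {"targets": [{"fingers": 230,"dx": 0,"dy": 0,"dz": -1,"rx": 0,"ry": 0,"rz": 0},{"fingers": 230,"dx": 0.4,"dy": 0.5,"dz": -1,"rx": 0,"ry": 0,"rz": 0},{"fingers": 230,"dx": 0.5,"dy": 0.7,"dz": 0,"rx": 0,"ry": 0,"rz": 0},{"fingers": 230,"dx": 0.5,"dy": 0.7,"dz": 0,"rx": 0,"ry": 0,"rz": 0},{"fingers": 230,"dx": 0,"dy": 0,"dz": 0,"rx": 0,"ry": 0,"rz": 1},{"fingers": 230,"dx": 0,"dy": 0,"dz": 0,"rx": 0,"ry": 0,"rz": 1},{"fingers": 230,"dx": 0,"dy": 0,"dz": 0,"rx": 0,"ry": 0,"rz": 1},{"fingers": 230,"dx": 0,"dy": 0,"dz": 0,"rx": 0,"ry": 0,"rz": 1},{"fingers": 230,"dx": 0,"dy": 0,"dz": 0,"rx": 0,"ry": 0,"rz": 1},{"fingers": 230,"dx": 0,"dy": 0,"dz": 0,"rx": 0,"ry": 0,"rz": 1}]}}

```text
time_s: 39.38
eef_pos: [0.5605, -0.0997, 0.057]
tool_rot: [[0.704, 0.71, 0.001], [0.71, -0.704, 0.0], [0.001, 0.001, -1.0]]
ft_force: [-0.2, -0.2, -0.6]
grip_width: 0.0127
gripper_force: 39.4
```

Request:
{"method": "servo_tool", "body": {"targets": [{"fingers": 230,"dx": 0,"dy": 0,"dz": 0,"rx": 0,"ry": 0,"rz": 1},{"fingers": 230,"dx": 0,"dy": 0,"dz": 0,"rx": 0,"ry": 0,"rz": 1},{"fingers": 230,"dx": 0,"dy": 0,"dz": 0,"rx": 0,"ry": 0,"rz": 1},{"fingers": 230,"dx": 0,"dy": 0,"dz": 0,"rx": 0,"ry": 0,"rz": 0.5},{"fingers": 230,"dx": 0,"dy": 0,"dz": 0.8,"rx": 0,"ry": 0,"rz": 0},{"fingers": 230,"dx": 0,"dy": 0,"dz": 0.6,"rx": 0,"ry": 0,"rz": 0},{"fingers": 230,"dx": 0,"dy": 0,"dz": 0.35,"rx": 0,"ry": 0,"rz": 0},{"fingers": 230,"dx": 0,"dy": 0,"dz": 0.2,"rx": 0,"ry": 0,"rz": 0},{"fingers": 230,"dx": 0,"dy": 0,"dz": 0,"rx": 0,"ry": 0,"rz": 0},{"fingers": 230,"dx": 0,"dy": 0,"dz": 0,"rx": 0,"ry": 0,"rz": 0}]}}

```text
time_s: 40.22
eef_pos: [0.5605, -0.1001, 0.0081]
tool_rot: [[0.91, 0.415, 0.001], [0.415, -0.91, 0.0], [0.001, 0.0, -1.0]]
ft_force: [-0.1, 0.4, -0.9]
grip_width: 0.0127
gripper_force: 40.4
```

Request:
{"method": "servo_tool", "body": {"targets": [{"fingers": 110,"dx": 0,"dy": 0,"dz": 0,"rx": 0,"ry": 0,"rz": 0},{"fingers": 110,"dx": 0,"dy": 0,"dz": 0,"rx": 0,"ry": 0,"rz": 0},{"fingers": 110,"dx": 0,"dy": 0,"dz": 0,"rx": 0,"ry": 0,"rz": 0},{"fingers": 110,"dx": 0,"dy": 0,"dz": 0,"rx": 0,"ry": 0,"rz": 0},{"fingers": 110,"dx": 0,"dy": 0,"dz": 0,"rx": 0,"ry": 0,"rz": 0},{"fingers": 110,"dx": 0,"dy": 0,"dz": -1,"rx": 0,"ry": 0,"rz": 0},{"fingers": 110,"dx": 0,"dy": 0,"dz": -1,"rx": 0,"ry": 0,"rz": 0},{"fingers": 110,"dx": 0,"dy": 0,"dz": -1,"rx": 0,"ry": 0,"rz": 0},{"fingers": 110,"dx": 0,"dy": 0,"dz": -1,"rx": 0,"ry": 0,"rz": -1},{"fingers": 110,"dx": 0,"dy": 0,"dz": -1,"rx": 0,"ry": 0,"rz": -1}]}}

```text
time_s: 41.05
eef_pos: [0.5599, -0.1, 0.1336]
tool_rot: [[0.801, 0.598, -0.001], [0.598, -0.801, -0.001], [-0.001, 0.0, -1.0]]
ft_force: [-0.4, 1.2, -0.5]
grip_width: 0.0485
gripper_force: 0.0
```

Request:
{"method": "servo_tool", "body": {"targets": [{"fingers": 110,"dx": 0,"dy": 0,"dz": -0.5,"rx": 0,"ry": 0,"rz": -1},{"fingers": 110,"dx": 0,"dy": 0,"dz": -0.5,"rx": 0,"ry": 0,"rz": -1},{"fingers": 110,"dx": 0,"dy": 0,"dz": -0.5,"rx": 0,"ry": 0,"rz": -1},{"fingers": 110,"dx": 0,"dy": 0,"dz": -0.5,"rx": 0,"ry": 0,"rz": -1},{"fingers": 110,"dx": 0,"dy": 0,"dz": 0,"rx": 0,"ry": 0,"rz": -1},{"fingers": 110,"dx": 0,"dy": 0,"dz": 0,"rx": 0,"ry": 0,"rz": -1},{"fingers": 110,"dx": 0,"dy": 0,"dz": 0,"rx": 0,"ry": 0,"rz": -1},{"fingers": 110,"dx": 0,"dy": 0,"dz": 0,"rx": 0,"ry": 0,"rz": -1},{"fingers": 110,"dx": 0,"dy": 0,"dz": 0,"rx": 0,"ry": 0,"rz": -1},{"fingers": 110,"dx": 0,"dy": 0,"dz": 0,"rx": 0,"ry": 0,"rz": -1}]}}

```text
time_s: 41.88
eef_pos: [0.5601, -0.1, 0.1826]
tool_rot: [[-0.118, 0.993, 0.0], [0.993, 0.118, -0.0], [-0.0, 0.0, -1.0]]
ft_force: [0.2, 0.1, 0.6]
grip_width: 0.0482
gripper_force: 0.0
```

Request:
{"method": "servo_tool", "body": {"targets": [{"fingers": 110,"dx": 0,"dy": 0,"dz": 0,"rx": 0,"ry": 0,"rz": -1},{"fingers": 110,"dx": 0,"dy": 0,"dz": 0,"rx": 0,"ry": 0,"rz": -1},{"fingers": 110,"dx": 0,"dy": 0,"dz": 0,"rx": 0,"ry": 0,"rz": -1},{"fingers": 110,"dx": 0,"dy": 0,"dz": 0,"rx": 0,"ry": 0,"rz": -1},{"fingers": 110,"dx": 0,"dy": 0,"dz": 0,"rx": 0,"ry": 0,"rz": -1},{"fingers": 110,"dx": 0,"dy": 0,"dz": 0,"rx": 0,"ry": 0,"rz": -1},{"fingers": 110,"dx": 0,"dy": 0,"dz": 0,"rx": 0,"ry": 0,"rz": -1},{"fingers": 110,"dx": 0,"dy": 0,"dz": 0,"rx": 0,"ry": 0,"rz": -1},{"fingers": 110,"dx": 0,"dy": 0,"dz": 0,"rx": 0,"ry": 0,"rz": -1},{"fingers": 110,"dx": 0,"dy": 0,"dz": 0,"rx": 0,"ry": 0,"rz": -1}]}}

```text
time_s: 42.72
eef_pos: [0.5601, -0.1001, 0.1826]
tool_rot: [[-0.919, 0.394, -0.0], [0.394, 0.919, -0.0], [-0.0, -0.0, -1.0]]
ft_force: [0.0, 0.4, -0.0]
grip_width: 0.0487
gripper_force: 0.0
```

Request:
{"method": "servo_tool", "body": {"targets": [{"fingers": 110,"dx": 0,"dy": 0,"dz": 0,"rx": 0,"ry": 0,"rz": -1},{"fingers": 110,"dx": 0,"dy": 0,"dz": 0,"rx": 0,"ry": 0,"rz": -1},{"fingers": 110,"dx": 0,"dy": 0,"dz": 0,"rx": 0,"ry": 0,"rz": -1},{"fingers": 110,"dx": 0,"dy": 0,"dz": 0,"rx": 0,"ry": 0,"rz": -1},{"fingers": 110,"dx": 0,"dy": 0,"dz": 0,"rx": 0,"ry": 0,"rz": -1},{"fingers": 110,"dx": 0,"dy": 0,"dz": 0,"rx": 0,"ry": 0,"rz": -1},{"fingers": 110,"dx": 0,"dy": 0,"dz": 0,"rx": 0,"ry": 0,"rz": -1},{"fingers": 110,"dx": 0,"dy": 0,"dz": 0,"rx": 0,"ry": 0,"rz": -1},{"fingers": 110,"dx": 0,"dy": 0,"dz": 0,"rx": 0,"ry": 0,"rz": 0},{"fingers": 110,"dx": 0,"dy": 0,"dz": 0,"rx": 0,"ry": 0,"rz": 0}]}}

```text
time_s: 43.55
eef_pos: [0.5601, -0.1003, 0.1826]
tool_rot: [[-0.912, -0.411, -0.0], [-0.411, 0.912, 0.0], [-0.0, 0.0, -1.0]]
ft_force: [-0.2, -0.3, 0.5]
grip_width: 0.0487
gripper_force: 0.0
```

Run:
```python
from h import *
s,im=snap('wrist','w13.png'); print(s['qpos'])
for c in ['orange','red']:
    for b in blobs(im,c,150)[:2]:
        p=onz('wrist',b[1:],.013,s); d=p[1]-p[2]
        print(c,b[0],b[1].round(1),p[:,:2].round(4).tolist(),np.degrees(np.arctan2(d[1],d[0])).round(1))
plan((.56,-.10,.006),down(np.radians(114.36)))
```

```text
[ 0.06849972  0.49028306  0.00632091  1.80013996 -0.00405322  0.85120778
  2.07123938]
orange 1898 [327.6 189.6] [[0.5396, -0.1094], [0.5039, -0.1259], [0.5796, -0.0909]] -155.1
red 1516 [287.  15.] [[0.4415, -0.1842], [0.4307, -0.1619], [0.4503, -0.2023]] 115.8
shift units in current tool frame [-0.    0.01  7.06]
turn units [ 0.   -0.   -0.02] | shift in new frame [-0.    0.01  7.06]
t 43.6 pos [ 0.5601 -0.1002  0.1825] w 0.0488
```

Request:
{"method": "servo_tool", "body": {"targets": [{"fingers": 110,"dx": 0.05,"dy": 0,"dz": 0.8,"rx": 0,"ry": 0,"rz": 0},{"fingers": 110,"dx": 0,"dy": 0,"dz": 1,"rx": 0,"ry": 0,"rz": 0},{"fingers": 110,"dx": 0,"dy": 0,"dz": 1,"rx": 0,"ry": 0,"rz": 0},{"fingers": 110,"dx": 0,"dy": 0,"dz": 1,"rx": 0,"ry": 0,"rz": 0},{"fingers": 110,"dx": 0,"dy": 0,"dz": 1,"rx": 0,"ry": 0,"rz": 0},{"fingers": 110,"dx": 0,"dy": 0,"dz": 1,"rx": 0,"ry": 0,"rz": 0},{"fingers": 110,"dx": 0,"dy": 0,"dz": 0.6,"rx": 0,"ry": 0,"rz": 0},{"fingers": 110,"dx": 0,"dy": 0,"dz": 0.5,"rx": 0,"ry": 0,"rz": 0},{"fingers": 110,"dx": 0,"dy": 0,"dz": 0.15,"rx": 0,"ry": 0,"rz": 0},{"fingers": 110,"dx": 0,"dy": 0,"dz": 0,"rx": 0,"ry": 0,"rz": 0}]}}

```text
time_s: 44.43
eef_pos: [0.5588, -0.1005, 0.0058]
tool_rot: [[-0.91, -0.414, -0.001], [-0.414, 0.91, -0.0], [0.001, 0.0, -1.0]]
ft_force: [-0.6, -0.2, -0.7]
grip_width: 0.0485
gripper_force: 0.0
```

Request:
{"method": "servo_tool", "body": {"targets": [{"fingers": 230,"dx": 0,"dy": 0,"dz": 0,"rx": 0,"ry": 0,"rz": 0},{"fingers": 230,"dx": 0,"dy": 0,"dz": 0,"rx": 0,"ry": 0,"rz": 0},{"fingers": 230,"dx": 0,"dy": 0,"dz": 0,"rx": 0,"ry": 0,"rz": 0},{"fingers": 230,"dx": 0,"dy": 0,"dz": 0,"rx": 0,"ry": 0,"rz": 0},{"fingers": 230,"dx": 0,"dy": 0,"dz": 0,"rx": 0,"ry": 0,"rz": 0},{"fingers": 230,"dx": 0,"dy": 0,"dz": 0,"rx": 0,"ry": 0,"rz": 0},{"fingers": 230,"dx": 0,"dy": 0,"dz": 0,"rx": 0,"ry": 0,"rz": 0},{"fingers": 230,"dx": 0,"dy": 0,"dz": 0,"rx": 0,"ry": 0,"rz": 0},{"fingers": 230,"dx": 0,"dy": 0,"dz": 0,"rx": 0,"ry": 0,"rz": 0},{"fingers": 230,"dx": 0,"dy": 0,"dz": 0,"rx": 0,"ry": 0,"rz": 0}]}}

```text
time_s: 45.27
eef_pos: [0.5597, -0.1006, 0.0075]
tool_rot: [[-0.91, -0.414, 0.002], [-0.414, 0.91, -0.0], [-0.001, -0.001, -1.0]]
ft_force: [-1.1, 0.0, 7.9]
grip_width: 0.0125
gripper_force: 40.3
```

Request:
{"method": "servo_tool", "body": {"targets": [{"fingers": 230,"dx": 0,"dy": 0,"dz": -1,"rx": 0,"ry": 0,"rz": 0},{"fingers": 230,"dx": 0,"dy": 0,"dz": -1,"rx": 0,"ry": 0,"rz": 0},{"fingers": 230,"dx": 0,"dy": 0,"dz": -1,"rx": 0,"ry": 0,"rz": 0},{"fingers": 230,"dx": 0,"dy": 0,"dz": -1,"rx": 0,"ry": 0,"rz": 0},{"fingers": 230,"dx": 0,"dy": 0,"dz": -1,"rx": 0,"ry": 0,"rz": 0},{"fingers": 230,"dx": 0,"dy": 0,"dz": -1,"rx": 0,"ry": 0,"rz": 0},{"fingers": 230,"dx": 0,"dy": 0,"dz": -1,"rx": 0,"ry": 0,"rz": 0},{"fingers": 230,"dx": 0,"dy": 0,"dz": -1,"rx": 0,"ry": 0,"rz": 0},{"fingers": 230,"dx": 0,"dy": 0,"dz": -1,"rx": 0,"ry": 0,"rz": 0},{"fingers": 230,"dx": 0,"dy": 0.9,"dz": -1,"rx": 0,"ry": 0,"rz": 0}]}}

```text
time_s: 46.1
eef_pos: [0.5501, -0.0832, 0.2582]
tool_rot: [[-0.912, -0.411, 0.002], [-0.411, 0.912, -0.002], [-0.001, -0.002, -1.0]]
ft_force: [0.1, -0.9, -1.3]
grip_width: 0.0123
gripper_force: 39.3
```

Request:
{"method": "servo_tool", "body": {"targets": [{"fingers": 230,"dx": -0.4,"dy": 1,"dz": 0,"rx": 0,"ry": 0,"rz": 0},{"fingers": 230,"dx": -0.4,"dy": 1,"dz": 0,"rx": 0,"ry": 0,"rz": 0},{"fingers": 230,"dx": -0.4,"dy": 1,"dz": 0,"rx": 0,"ry": 0,"rz": 0},{"fingers": 230,"dx": -0.4,"dy": 1,"dz": 0,"rx": 0,"ry": 0,"rz": 0},{"fingers": 230,"dx": -0.4,"dy": 1,"dz": 0,"rx": 0,"ry": 0,"rz": 0},{"fingers": 230,"dx": -0.4,"dy": 1,"dz": 0,"rx": 0,"ry": 0,"rz": 0},{"fingers": 230,"dx": -0.4,"dy": 1,"dz": 0,"rx": 0,"ry": 0,"rz": 0},{"fingers": 230,"dx": -0.4,"dy": 1,"dz": 0,"rx": 0,"ry": 0,"rz": 0},{"fingers": 230,"dx": -0.4,"dy": 1,"dz": 0,"rx": 0,"ry": 0,"rz": 0},{"fingers": 230,"dx": -0.2,"dy": 1,"dz": 0,"rx": 0,"ry": 0,"rz": 0}]}}

```text
time_s: 46.93
eef_pos: [0.5326, 0.1883, 0.2569]
tool_rot: [[-0.91, -0.414, 0.001], [-0.414, 0.91, 0.0], [-0.001, -0.0, -1.0]]
ft_force: [-0.6, 0.3, -0.4]
grip_width: 0.0126
gripper_force: 39.3
```

Request:
{"method": "servo_tool", "body": {"targets": [{"fingers": 230,"dx": 0,"dy": 1,"dz": 0,"rx": 0,"ry": 0,"rz": 0},{"fingers": 230,"dx": 0,"dy": 1,"dz": 0,"rx": 0,"ry": 0,"rz": 0},{"fingers": 230,"dx": 0,"dy": 1,"dz": 0,"rx": 0,"ry": 0,"rz": 0},{"fingers": 230,"dx": 0,"dy": 1,"dz": 0,"rx": 0,"ry": 0,"rz": 0},{"fingers": 230,"dx": 0,"dy": 0,"dz": 1,"rx": 0,"ry": 0,"rz": 0},{"fingers": 230,"dx": 0,"dy": 0,"dz": 1,"rx": 0,"ry": 0,"rz": 0},{"fingers": 230,"dx": 0,"dy": 0,"dz": 1,"rx": 0,"ry": 0,"rz": 0},{"fingers": 230,"dx": 0,"dy": 0,"dz": 1,"rx": 0,"ry": 0,"rz": 0},{"fingers": 230,"dx": 0,"dy": 0,"dz": 1,"rx": 0,"ry": 0,"rz": 0},{"fingers": 230,"dx": 0,"dy": 0,"dz": 1,"rx": 0,"ry": 0,"rz": 0}]}}

```text
time_s: 47.77
eef_pos: [0.4912, 0.2779, 0.1059]
tool_rot: [[-0.91, -0.414, 0.001], [-0.414, 0.91, 0.001], [-0.001, 0.0, -1.0]]
ft_force: [0.7, 0.1, -0.5]
grip_width: 0.0124
gripper_force: 39.3
```

Request:
{"method": "servo_tool", "body": {"targets": [{"fingers": 230,"dx": 0,"dy": 0,"dz": 0.1,"rx": 0,"ry": 0,"rz": 0},{"fingers": 230,"dx": 0,"dy": 0,"dz": 0,"rx": 0,"ry": 0,"rz": 0},{"fingers": 230,"dx": 0,"dy": 0,"dz": 0,"rx": 0,"ry": 0,"rz": 0},{"fingers": 230,"dx": 0,"dy": 0,"dz": 0,"rx": 0,"ry": 0,"rz": 0},{"fingers": 230,"dx": 0,"dy": 0,"dz": 0,"rx": 0,"ry": 0,"rz": 0},{"fingers": 230,"dx": 0,"dy": 0,"dz": 0,"rx": 0,"ry": 0,"rz": 0},{"fingers": 230,"dx": 0,"dy": 0,"dz": 0,"rx": 0,"ry": 0,"rz": 0},{"fingers": 230,"dx": 0,"dy": 0,"dz": 0,"rx": 0,"ry": 0,"rz": 0},{"fingers": 230,"dx": 0,"dy": 0,"dz": 0,"rx": 0,"ry": 0,"rz": 0},{"fingers": 230,"dx": 0,"dy": 0,"dz": 0,"rx": 0,"ry": 0,"rz": 0}]}}

```text
time_s: 48.6
eef_pos: [0.491, 0.2778, 0.1039]
tool_rot: [[-0.91, -0.415, 0.0], [-0.415, 0.91, -0.0], [-0.0, -0.0, -1.0]]
ft_force: [-0.8, -1.0, -0.1]
grip_width: 0.0125
gripper_force: 39.3
```

```bash
cat > fit.py <<'E'
import sys
from h import *
c=sys.argv[1]; w0,w1=int(sys.argv[2]),int(sys.argv[3])
s,im=snap('wrist','fit_%s.png'%c); print(s['eef_pos'],s['eef_pos']@XC,s['eef_pos']@YC)
hsv=cv2.cvtColor(im,cv2.COLOR_RGB2HSV); lo,hi=RNG[c]; m=cv2.inRange(hsv,lo,hi)
if c=='red': m|=cv2.inRange(hsv,(0,150,60),(5,255,255))
if c=='orange': m=cv2.inRange(hsv,(5,150,50),(18,255,255))
for r in range(130,214,3):
    k=np.where(m[r,w0:w1])[0]+w0
    if len(k): print(r,k.min(),k.max(),im[r,[k.min()+3,328,k.max()-3]].tolist())
E
python3 fit.py orange 280 400
```

```text
[0.49103554 0.27784681 0.10385066] 0.5619451821175447 0.05056628036287725
145 309 346 [[125, 62, 22], [107, 56, 25], [107, 57, 25]]
148 308 347 [[183, 89, 11], [189, 92, 12], [188, 91, 13]]
151 309 347 [[190, 93, 10], [191, 93, 9], [188, 92, 9]]
154 308 347 [[183, 89, 12], [191, 92, 8], [188, 92, 7]]
157 309 347 [[190, 92, 10], [190, 92, 8], [189, 91, 10]]
160 309 347 [[182, 87, 7], [157, 75, 11], [185, 89, 10]]
163 309 347 [[149, 70, 6], [164, 77, 7], [147, 70, 11]]
166 308 347 [[167, 79, 6], [183, 87, 5], [167, 79, 4]]
169 307 348 [[168, 80, 7], [188, 89, 11], [168, 79, 5]]
172 306 348 [[163, 78, 7], [190, 91, 11], [170, 81, 7]]
175 306 348 [[163, 76, 8], [190, 91, 5], [170, 81, 5]]
178 306 348 [[162, 76, 6], [190, 91, 6], [170, 80, 8]]
181 307 348 [[170, 80, 7], [190, 91, 7], [170, 81, 6]]
184 307 349 [[170, 81, 6], [190, 91, 5], [161, 77, 10]]
187 307 348 [[169, 81, 4], [190, 92, 8], [170, 81, 7]]
190 307 348 [[169, 80, 5], [190, 91, 6], [170, 80, 8]]
193 307 348 [[169, 80, 9], [190, 91, 5], [169, 80, 8]]
196 307 348 [[168, 78, 6], [190, 91, 7], [169, 80, 7]]
199 307 348 [[168, 80, 9], [190, 92, 9], [168, 79, 6]]
202 307 348 [[168, 81, 10], [190, 90, 8], [169, 80, 7]]
205 307 348 [[167, 80, 6], [190, 90, 7], [168, 80, 7]]
208 307 348 [[167, 80, 9], [190, 90, 6], [168, 79, 4]]
211 307 348 [[166, 79, 7], [190, 90, 4], [168, 79, 7]]
```

Request:
{"method": "servo_tool", "body": {"targets": [{"fingers": 230,"dx": -0.08,"dy": 0,"dz": 0.5,"rx": 0,"ry": 0,"rz": 0},{"fingers": 230,"dx": 0,"dy": 0,"dz": 0.6,"rx": 0,"ry": 0,"rz": 0},{"fingers": 230,"dx": 0,"dy": 0,"dz": 0.6,"rx": 0,"ry": 0,"rz": 0},{"fingers": 230,"dx": 0,"dy": 0,"dz": 0.5,"rx": 0,"ry": 0,"rz": 0},{"fingers": 230,"dx": 0,"dy": 0,"dz": 0.3,"rx": 0,"ry": 0,"rz": 0},{"fingers": 230,"dx": 0,"dy": 0,"dz": 0.2,"rx": 0,"ry": 0,"rz": 0},{"fingers": 230,"dx": 0,"dy": 0,"dz": 0.2,"rx": 0,"ry": 0,"rz": 0},{"fingers": 230,"dx": 0,"dy": 0,"dz": 0.18,"rx": 0,"ry": 0,"rz": 0},{"fingers": 230,"dx": 0,"dy": 0,"dz": 0,"rx": 0,"ry": 0,"rz": 0},{"fingers": 230,"dx": 0,"dy": 0,"dz": 0,"rx": 0,"ry": 0,"rz": 0}]}}

```text
time_s: 49.48
eef_pos: [0.4931, 0.2788, 0.027]
tool_rot: [[-0.91, -0.415, 0.0], [-0.415, 0.91, 0.0], [-0.001, 0.0, -1.0]]
ft_force: [-1.3, -0.4, -0.5]
grip_width: 0.0124
gripper_force: 39.3
```

Request:
{"method": "servo_tool", "body": {"targets": [{"fingers": 160,"dx": 0,"dy": 0,"dz": 0,"rx": 0,"ry": 0,"rz": 0},{"fingers": 160,"dx": 0,"dy": 0,"dz": 0,"rx": 0,"ry": 0,"rz": 0},{"fingers": 160,"dx": 0,"dy": 0,"dz": 0,"rx": 0,"ry": 0,"rz": 0},{"fingers": 160,"dx": 0,"dy": 0,"dz": 0,"rx": 0,"ry": 0,"rz": 0},{"fingers": 160,"dx": 0,"dy": 0,"dz": 0,"rx": 0,"ry": 0,"rz": 0},{"fingers": 160,"dx": 0,"dy": 0,"dz": -1,"rx": 0,"ry": 0,"rz": 0},{"fingers": 160,"dx": 0,"dy": 0,"dz": -1,"rx": 0,"ry": 0,"rz": 0},{"fingers": 160,"dx": 0,"dy": 0,"dz": -1,"rx": 0,"ry": 0,"rz": 0},{"fingers": 160,"dx": 0,"dy": 0,"dz": -1,"rx": 0,"ry": 0,"rz": 0},{"fingers": 160,"dx": 0,"dy": 0,"dz": -1,"rx": 0,"ry": 0,"rz": 0}]}}

```text
time_s: 50.32
eef_pos: [0.4927, 0.2786, 0.1531]
tool_rot: [[-0.91, -0.415, -0.0], [-0.415, 0.91, 0.0], [-0.0, 0.0, -1.0]]
ft_force: [-0.4, -0.2, -0.5]
grip_width: 0.0319
gripper_force: 0.0
```

Request:
{"method": "servo_tool", "body": {"targets": [{"fingers": 110,"dx": 0,"dy": 0,"dz": -1,"rx": 0,"ry": 0,"rz": 0},{"fingers": 110,"dx": 0,"dy": 0,"dz": -1,"rx": 0,"ry": 0,"rz": 0},{"fingers": 110,"dx": 0,"dy": 0,"dz": -1,"rx": 0,"ry": 0,"rz": 0},{"fingers": 110,"dx": 0,"dy": 0,"dz": -1,"rx": 0,"ry": 0,"rz": 0},{"fingers": 110,"dx": 0,"dy": 0,"dz": -0.5,"rx": 0,"ry": 0,"rz": 0},{"fingers": 110,"dx": 0,"dy": 0,"dz": 0,"rx": 0,"ry": 0,"rz": 0},{"fingers": 110,"dx": 0,"dy": 0,"dz": 0,"rx": 0,"ry": 0,"rz": 0},{"fingers": 110,"dx": 0,"dy": 0,"dz": 0,"rx": 0,"ry": 0,"rz": 0},{"fingers": 110,"dx": 0,"dy": 0,"dz": 0,"rx": 0,"ry": 0,"rz": 0},{"fingers": 110,"dx": 0,"dy": 0,"dz": 0,"rx": 0,"ry": 0,"rz": 0}]}}

```text
time_s: 51.15
eef_pos: [0.4926, 0.2785, 0.2634]
tool_rot: [[-0.91, -0.415, -0.001], [-0.415, 0.91, -0.001], [0.002, -0.0, -1.0]]
ft_force: [0.6, -0.2, 0.1]
grip_width: 0.0482
gripper_force: 0.0
```

Run:
```python
from h import *
s,im=snap('wrist','w14.png'); print(s['eef_pos'])
f=lambda px,z:(lambda p:(round(p@XC,4),round(p@YC,4)))(onz('wrist',px,z,s)[0])
hsv=cv2.cvtColor(im,cv2.COLOR_RGB2HSV); m=cv2.inRange(hsv,(5,150,50),(18,255,255))
m[:100]=0
# grip brightness across: tail row and grip width in foam
for r in range(128,250,6):
    k=np.where(m[r,250:400])[0]+250
    if len(k): print(r,k.min(),k.max(),im[r,k.min():k.max()+1:4,0].tolist())
plan((.43,-.14,.187),down(np.radians(16)))
```

```text
[0.49255581 0.27849131 0.26337493]
134 316 340 [84, 167, 163, 162, 162, 166, 66]
140 316 339 [89, 164, 177, 177, 175, 166]
146 316 339 [88, 163, 177, 178, 176, 165]
152 316 339 [88, 162, 177, 177, 176, 165]
158 316 339 [88, 162, 177, 178, 176, 165]
164 316 339 [89, 163, 175, 176, 175, 164]
170 316 339 [88, 165, 176, 177, 175, 165]
176 316 339 [88, 164, 175, 176, 174, 162]
182 318 337 [170, 166, 177, 177, 162]
188 318 337 [169, 164, 176, 176, 163]
194 318 337 [170, 164, 177, 177, 162]
200 318 337 [170, 164, 175, 175, 162]
206 317 337 [154, 163, 176, 176, 169, 153]
212 317 336 [155, 161, 177, 175, 169]
218 317 336 [155, 159, 175, 176, 169]
224 316 338 [93, 168, 171, 174, 171, 152]
230 315 338 [90, 220, 85, 61, 61, 149]
236 304 350 [187, 250, 234, 233, 210, 92, 93, 91, 121, 124, 123, 138]
242 304 350 [167, 249, 243, 243, 242, 225, 128, 127, 127, 126, 126, 139]
248 304 350 [120, 252, 239, 238, 238, 237, 186, 124, 124, 124, 124, 143]
shift units in current tool frame [  9.22 -14.19   3.08]
turn units [-1.000e-02 -1.000e-02  1.642e+01] | shift in new frame [-15.4   -7.02   3.06]
t 51.2 pos [0.4926 0.2785 0.2635] w 0.0485
```

The scraper is seated, with its grip and head inside the cut-out. Now the driver.

Request:
{"method": "servo_tool", "body": {"targets": [{"fingers": 110,"dx": 0.6,"dy": -1,"dz": 0,"rx": 0,"ry": 0,"rz": 0},{"fingers": 110,"dx": 0.6,"dy": -1,"dz": 0,"rx": 0,"ry": 0,"rz": 0},{"fingers": 110,"dx": 0.6,"dy": -1,"dz": 0,"rx": 0,"ry": 0,"rz": 0},{"fingers": 110,"dx": 0.6,"dy": -1,"dz": 0,"rx": 0,"ry": 0,"rz": 0},{"fingers": 110,"dx": 0.6,"dy": -1,"dz": 0,"rx": 0,"ry": 0,"rz": 0},{"fingers": 110,"dx": 0.6,"dy": -1,"dz": 0,"rx": 0,"ry": 0,"rz": 0},{"fingers": 110,"dx": 0.6,"dy": -1,"dz": 0,"rx": 0,"ry": 0,"rz": 0},{"fingers": 110,"dx": 0.7,"dy": -1,"dz": 0,"rx": 0,"ry": 0,"rz": 0},{"fingers": 110,"dx": 0.7,"dy": -1,"dz": 0,"rx": 0,"ry": 0,"rz": 0},{"fingers": 110,"dx": 0.7,"dy": -1,"dz": 0,"rx": 0,"ry": 0,"rz": 0}]}}

```text
time_s: 52.03
eef_pos: [0.4526, -0.0155, 0.2641]
tool_rot: [[-0.91, -0.415, -0.0], [-0.415, 0.91, -0.0], [0.0, 0.0, -1.0]]
ft_force: [1.8, -1.0, -0.4]
grip_width: 0.0484
gripper_force: 0.0
```

Request:
{"method": "servo_tool", "body": {"targets": [{"fingers": 110,"dx": 0.8,"dy": -1,"dz": 0,"rx": 0,"ry": 0,"rz": 0},{"fingers": 110,"dx": 0.8,"dy": -1,"dz": 0,"rx": 0,"ry": 0,"rz": 0},{"fingers": 110,"dx": 0.7,"dy": -1,"dz": 0,"rx": 0,"ry": 0,"rz": 0},{"fingers": 110,"dx": 0.6,"dy": -1,"dz": 0,"rx": 0,"ry": 0,"rz": 0},{"fingers": 110,"dx": 0,"dy": -0.2,"dz": 0,"rx": 0,"ry": 0,"rz": 1},{"fingers": 110,"dx": 0,"dy": 0,"dz": 0,"rx": 0,"ry": 0,"rz": 1},{"fingers": 110,"dx": 0,"dy": 0,"dz": 0,"rx": 0,"ry": 0,"rz": 1},{"fingers": 110,"dx": 0,"dy": 0,"dz": 0,"rx": 0,"ry": 0,"rz": 1},{"fingers": 110,"dx": 0,"dy": 0,"dz": 0,"rx": 0,"ry": 0,"rz": 1},{"fingers": 110,"dx": 0,"dy": 0,"dz": 0,"rx": 0,"ry": 0,"rz": 1}]}}

```text
time_s: 52.87
eef_pos: [0.4306, -0.1398, 0.264]
tool_rot: [[-0.979, 0.205, -0.001], [0.205, 0.979, -0.0], [0.001, -0.0, -1.0]]
ft_force: [0.0, -0.1, -0.6]
grip_width: 0.0484
gripper_force: 0.0
```

Request:
{"method": "servo_tool", "body": {"targets": [{"fingers": 110,"dx": 0,"dy": 0,"dz": 0.3,"rx": 0,"ry": 0,"rz": 1},{"fingers": 110,"dx": 0,"dy": 0,"dz": 0.3,"rx": 0,"ry": 0,"rz": 1},{"fingers": 110,"dx": 0,"dy": 0,"dz": 0.3,"rx": 0,"ry": 0,"rz": 1},{"fingers": 110,"dx": 0,"dy": 0,"dz": 0.3,"rx": 0,"ry": 0,"rz": 1},{"fingers": 110,"dx": 0,"dy": 0,"dz": 0.3,"rx": 0,"ry": 0,"rz": 1},{"fingers": 110,"dx": 0,"dy": 0,"dz": 0.3,"rx": 0,"ry": 0,"rz": 1},{"fingers": 110,"dx": 0,"dy": 0,"dz": 0.3,"rx": 0,"ry": 0,"rz": 1},{"fingers": 110,"dx": 0,"dy": 0,"dz": 0.3,"rx": 0,"ry": 0,"rz": 1},{"fingers": 110,"dx": 0,"dy": 0,"dz": 0.3,"rx": 0,"ry": 0,"rz": 1},{"fingers": 110,"dx": 0,"dy": 0,"dz": 0.3,"rx": 0,"ry": 0,"rz": 1}]}}

```text
time_s: 53.7
eef_pos: [0.4307, -0.1397, 0.1887]
tool_rot: [[-0.312, 0.95, -0.0], [0.95, 0.312, -0.0], [-0.0, -0.0, -1.0]]
ft_force: [0.6, 0.1, -0.1]
grip_width: 0.0489
gripper_force: 0.0
```

Request:
{"method": "servo_tool", "body": {"targets": [{"fingers": 110,"dx": 0,"dy": 0,"dz": 0,"rx": 0,"ry": 0,"rz": 0.4},{"fingers": 110,"dx": 0,"dy": 0,"dz": 0,"rx": 0,"ry": 0,"rz": 0},{"fingers": 110,"dx": 0,"dy": 0,"dz": 0,"rx": 0,"ry": 0,"rz": 0},{"fingers": 110,"dx": 0,"dy": 0,"dz": 0,"rx": 0,"ry": 0,"rz": 0},{"fingers": 110,"dx": 0,"dy": 0,"dz": 0,"rx": 0,"ry": 0,"rz": 0},{"fingers": 110,"dx": 0,"dy": 0,"dz": 0,"rx": 0,"ry": 0,"rz": 0},{"fingers": 110,"dx": 0,"dy": 0,"dz": 0,"rx": 0,"ry": 0,"rz": 0},{"fingers": 110,"dx": 0,"dy": 0,"dz": 0,"rx": 0,"ry": 0,"rz": 0},{"fingers": 110,"dx": 0,"dy": 0,"dz": 0,"rx": 0,"ry": 0,"rz": 0},{"fingers": 110,"dx": 0,"dy": 0,"dz": 0,"rx": 0,"ry": 0,"rz": 0}]}}

```text
time_s: 54.53
eef_pos: [0.4307, -0.1397, 0.1893]
tool_rot: [[-0.277, 0.961, -0.0], [0.961, 0.277, 0.0], [0.0, -0.0, -1.0]]
ft_force: [-0.4, 0.1, 0.0]
grip_width: 0.0486
gripper_force: 0.0
```

Run:
```python
from h import *
s,im=snap('wrist','w15.png'); print(s['eef_pos'],s['qpos'])
for b in blobs(im,'red',150)[:2]:
    p=onz('wrist',b[1:],.013,s); print('red',b[0],b[1:],p[:,:2].round(4).tolist())
```

```text
[ 0.4307394  -0.1397347   0.18931206] [-0.12469541  0.33052074  0.38202246  2.09447669 -0.17904093  0.74692885
  0.65150508]
red 1219 (array([304.10418376, 211.70385562]), array([307.08650969, 178.09641693]), array([302.42574689, 230.61793993])) [[0.411, -0.1427], [0.4062, -0.1161], [0.4137, -0.1582]]
```

View pics/w15.png

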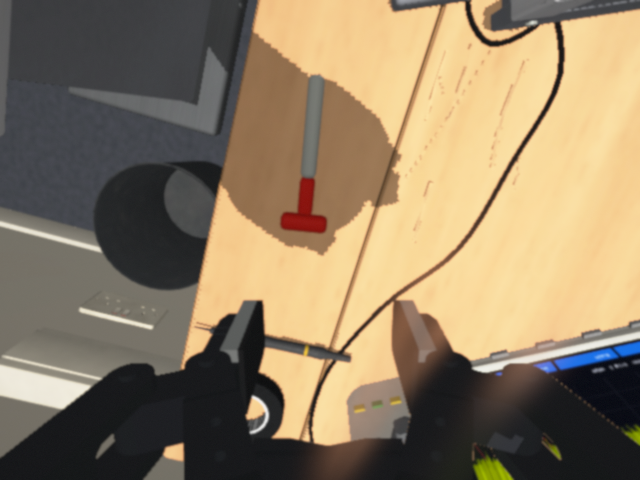

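The driver has been knocked about 45 mm: its crossbar is now at (303,223) and its shaft tip at (317,75). I'll re-measure it.

Run:
```python
from h import *
s,im=snap('wrist')
p=onz('wrist',[(303,231.5),(303.8,222.5),(307,195),(311,150),(316.5,85),(317.3,75)],.011,s); print(p[:,:2].round(4).tolist())
d=p[5]-p[0]; print(np.linalg.norm(d),np.degrees(np.arctan2(d[1],d[0])))
d=p[4]-p[2]; yaw=np.arctan2(d[1],d[0]); print(np.degrees(yaw))
o=(p[0]+p[5])/2; print(o)
plan((o[0],o[1],.006),down(yaw-np.pi/2))
```

```text
[[0.4144, -0.1594], [0.4131, -0.1519], [0.4096, -0.1293], [0.4034, -0.0947], [0.3948, -0.0483], [0.3936, -0.0416]]
0.11963435645323403 100.05419250273091
100.36107844222187
[ 0.40399681 -0.10047764  0.011     ]
shift units in current tool frame [ 1.8  -0.59  7.33]
turn units [0.   0.   0.96] | shift in new frame [ 1.74 -0.77  7.33]
t 54.6333 pos [ 0.4308 -0.1397  0.1893] w 0.0482
```

Request:
{"method": "servo_tool", "body": {"targets": [{"fingers": 110,"dx": 0,"dy": 0,"dz": 0,"rx": 0,"ry": 0,"rz": 0.96},{"fingers": 110,"dx": 0.9,"dy": -0.4,"dz": 0.5,"rx": 0,"ry": 0,"rz": 0},{"fingers": 110,"dx": 0.84,"dy": -0.37,"dz": 1,"rx": 0,"ry": 0,"rz": 0},{"fingers": 110,"dx": 0,"dy": 0,"dz": 1,"rx": 0,"ry": 0,"rz": 0},{"fingers": 110,"dx": 0,"dy": 0,"dz": 1,"rx": 0,"ry": 0,"rz": 0},{"fingers": 110,"dx": 0,"dy": 0,"dz": 1,"rx": 0,"ry": 0,"rz": 0},{"fingers": 110,"dx": 0,"dy": 0,"dz": 0.5,"rx": 0,"ry": 0,"rz": 0},{"fingers": 110,"dx": 0,"dy": 0,"dz": 0,"rx": 0,"ry": 0,"rz": 0},{"fingers": 110,"dx": 0,"dy": 0,"dz": 0,"rx": 0,"ry": 0,"rz": 0},{"fingers": 110,"dx": 0,"dy": 0,"dz": 0,"rx": 0,"ry": 0,"rz": 0}]}}

```text
time_s: 55.47
eef_pos: [0.4044, -0.1006, 0.0651]
tool_rot: [[-0.179, 0.984, 0.001], [0.984, 0.179, -0.0], [-0.0, 0.001, -1.0]]
ft_force: [0.7, -0.7, 0.7]
grip_width: 0.0485
gripper_force: 0.0
```

Run:
```python
from h import *
s,im=snap('wrist','w16.png')
g=im.astype(int)
# shaft edges between fingers: low-saturation grey vs wood (saturation)
hsv=cv2.cvtColor(im,cv2.COLOR_RGB2HSV); m=cv2.inRange(hsv,(0,0,40),(180,70,255))
for r in range(60,300,12):
    k=np.where(m[r,290:365])[0]+290
    print(r,len(k),(k.min(),k.max()) if len(k) else '')
for b in blobs(im,'red',150)[:2]:print(b[:2])
plan((.404,-.1005,.006),down(np.radians(10.2)))
```

```text
60 0 
72 0 
84 0 
96 0 
108 0 
120 0 
132 0 
144 0 
156 24 (np.int64(317), np.int64(340))
168 24 (np.int64(317), np.int64(340))
180 24 (np.int64(317), np.int64(340))
192 24 (np.int64(317), np.int64(340))
204 24 (np.int64(317), np.int64(340))
216 23 (np.int64(317), np.int64(339))
228 23 (np.int64(317), np.int64(339))
240 23 (np.int64(317), np.int64(339))
252 23 (np.int64(317), np.int64(339))
264 23 (np.int64(317), np.int64(339))
276 22 (np.int64(317), np.int64(338))
288 22 (np.int64(317), np.int64(338))
(2695, array([327.24081633, 342.25714286]))
shift units in current tool frame [ 0.01 -0.02  2.37]
turn units [0.01 0.   0.02] | shift in new frame [ 0.   -0.02  2.37]
t 55.5167 pos [ 0.4045 -0.1005  0.0652] w 0.0485
```

Request:
{"method": "servo_tool", "body": {"targets": [{"fingers": 110,"dx": 0,"dy": 0,"dz": 0.8,"rx": 0,"ry": 0,"rz": 0},{"fingers": 110,"dx": 0,"dy": 0,"dz": 0.8,"rx": 0,"ry": 0,"rz": 0},{"fingers": 110,"dx": 0,"dy": 0,"dz": 0.5,"rx": 0,"ry": 0,"rz": 0},{"fingers": 110,"dx": 0,"dy": 0,"dz": 0.25,"rx": 0,"ry": 0,"rz": 0},{"fingers": 110,"dx": 0,"dy": 0,"dz": 0,"rx": 0,"ry": 0,"rz": 0},{"fingers": 230,"dx": 0,"dy": 0,"dz": 0,"rx": 0,"ry": 0,"rz": 0},{"fingers": 230,"dx": 0,"dy": 0,"dz": 0,"rx": 0,"ry": 0,"rz": 0},{"fingers": 230,"dx": 0,"dy": 0,"dz": 0,"rx": 0,"ry": 0,"rz": 0},{"fingers": 230,"dx": 0,"dy": 0,"dz": 0,"rx": 0,"ry": 0,"rz": 0},{"fingers": 230,"dx": 0,"dy": 0,"dz": 0,"rx": 0,"ry": 0,"rz": 0}]}}

```text
time_s: 56.35
eef_pos: [0.4046, -0.1004, 0.0065]
tool_rot: [[-0.179, 0.984, 0.002], [0.984, 0.179, -0.0], [-0.0, 0.001, -1.0]]
ft_force: [-1.8, 0.8, 14.9]
grip_width: 0.0108
gripper_force: 39.3
```

Request:
{"method": "servo_tool", "body": {"targets": [{"fingers": 230,"dx": 0,"dy": 0,"dz": 0,"rx": 0,"ry": 0,"rz": 0},{"fingers": 230,"dx": 0,"dy": 0,"dz": 0,"rx": 0,"ry": 0,"rz": 0},{"fingers": 230,"dx": 0,"dy": 0,"dz": 0,"rx": 0,"ry": 0,"rz": 0},{"fingers": 230,"dx": 0,"dy": 0,"dz": -1,"rx": 0,"ry": 0,"rz": 0},{"fingers": 230,"dx": 0,"dy": 0,"dz": -1,"rx": 0,"ry": 0,"rz": 0},{"fingers": 230,"dx": 0,"dy": 0,"dz": -1,"rx": 0,"ry": 0,"rz": 0},{"fingers": 230,"dx": -0.2,"dy": 1,"dz": 0,"rx": 0,"ry": 0,"rz": 0},{"fingers": 230,"dx": -0.2,"dy": 1,"dz": 0,"rx": 0,"ry": 0,"rz": 0},{"fingers": 230,"dx": -0.2,"dy": 1,"dz": 0,"rx": 0,"ry": 0,"rz": 0},{"fingers": 230,"dx": -0.2,"dy": 1,"dz": 0,"rx": 0,"ry": 0,"rz": 0}]}}

```text
time_s: 57.18
eef_pos: [0.5074, -0.1019, 0.0815]
tool_rot: [[-0.18, 0.984, 0.001], [0.984, 0.18, 0.0], [-0.0, 0.001, -1.0]]
ft_force: [0.5, 0.0, -0.2]
grip_width: 0.0105
gripper_force: 40.0
```

Request:
{"method": "servo_tool", "body": {"targets": [{"fingers": 230,"dx": -0.2,"dy": 1,"dz": 0,"rx": 0,"ry": 0,"rz": 0},{"fingers": 230,"dx": -0.1,"dy": 1,"dz": 0,"rx": 0,"ry": 0,"rz": 0},{"fingers": 230,"dx": 0,"dy": 0.1,"dz": 0,"rx": 0,"ry": 0,"rz": 1},{"fingers": 230,"dx": 0,"dy": 0,"dz": 0,"rx": 0,"ry": 0,"rz": 1},{"fingers": 230,"dx": 0,"dy": 0,"dz": 0,"rx": 0,"ry": 0,"rz": 1},{"fingers": 230,"dx": 0,"dy": 0,"dz": 0,"rx": 0,"ry": 0,"rz": 1},{"fingers": 230,"dx": 0,"dy": 0,"dz": 0,"rx": 0,"ry": 0,"rz": 1},{"fingers": 230,"dx": 0,"dy": 0,"dz": 0,"rx": 0,"ry": 0,"rz": 1},{"fingers": 230,"dx": 0,"dy": 0,"dz": 0,"rx": 0,"ry": 0,"rz": 1},{"fingers": 230,"dx": 0,"dy": 0,"dz": 0,"rx": 0,"ry": 0,"rz": 1}]}}

```text
time_s: 58.02
eef_pos: [0.5591, -0.0998, 0.0812]
tool_rot: [[0.615, 0.789, 0.001], [0.789, -0.615, 0.0], [0.001, 0.0, -1.0]]
ft_force: [0.5, 0.7, -0.8]
grip_width: 0.0104
gripper_force: 40.0
```

Request:
{"method": "servo_tool", "body": {"targets": [{"fingers": 230,"dx": 0,"dy": 0,"dz": 0,"rx": 0,"ry": 0,"rz": 1},{"fingers": 230,"dx": 0,"dy": 0,"dz": 0,"rx": 0,"ry": 0,"rz": 1},{"fingers": 230,"dx": 0,"dy": 0,"dz": 0,"rx": 0,"ry": 0,"rz": 1},{"fingers": 230,"dx": 0,"dy": 0,"dz": 0,"rx": 0,"ry": 0,"rz": 1},{"fingers": 230,"dx": 0,"dy": 0,"dz": 0.8,"rx": 0,"ry": 0,"rz": 0.65},{"fingers": 230,"dx": 0,"dy": 0,"dz": 0.9,"rx": 0,"ry": 0,"rz": 0},{"fingers": 230,"dx": 0,"dy": 0,"dz": 0.6,"rx": 0,"ry": 0,"rz": 0},{"fingers": 230,"dx": 0,"dy": 0,"dz": 0.4,"rx": 0,"ry": 0,"rz": 0},{"fingers": 230,"dx": 0,"dy": 0,"dz": 0.25,"rx": 0,"ry": 0,"rz": 0},{"fingers": 230,"dx": 0,"dy": 0,"dz": 0,"rx": 0,"ry": 0,"rz": 0}]}}

```text
time_s: 58.85
eef_pos: [0.5589, -0.0999, 0.0066]
tool_rot: [[0.91, 0.414, -0.0], [0.414, -0.91, 0.001], [-0.0, -0.001, -1.0]]
ft_force: [-0.5, 0.5, -0.3]
grip_width: 0.0101
gripper_force: 41.3
```

Release, rise, and make the half turn.

Request:
{"method": "servo_tool", "body": {"targets": [{"fingers": 110,"dx": 0,"dy": 0,"dz": 0,"rx": 0,"ry": 0,"rz": 0},{"fingers": 110,"dx": 0,"dy": 0,"dz": 0,"rx": 0,"ry": 0,"rz": 0},{"fingers": 110,"dx": 0,"dy": 0,"dz": 0,"rx": 0,"ry": 0,"rz": 0},{"fingers": 110,"dx": 0,"dy": 0,"dz": 0,"rx": 0,"ry": 0,"rz": 0},{"fingers": 110,"dx": 0,"dy": 0,"dz": 0,"rx": 0,"ry": 0,"rz": 0},{"fingers": 110,"dx": 0,"dy": 0,"dz": -1,"rx": 0,"ry": 0,"rz": 0},{"fingers": 110,"dx": 0,"dy": 0,"dz": -1,"rx": 0,"ry": 0,"rz": 0},{"fingers": 110,"dx": 0,"dy": 0,"dz": -1,"rx": 0,"ry": 0,"rz": 0},{"fingers": 110,"dx": 0,"dy": 0,"dz": -1,"rx": 0,"ry": 0,"rz": -1},{"fingers": 110,"dx": 0,"dy": 0,"dz": -1,"rx": 0,"ry": 0,"rz": -1}]}}

```text
time_s: 59.68
eef_pos: [0.5587, -0.1001, 0.133]
tool_rot: [[0.802, 0.597, -0.0], [0.597, -0.802, -0.001], [-0.001, 0.0, -1.0]]
ft_force: [1.8, -0.5, -0.2]
grip_width: 0.0483
gripper_force: 0.0
```

Request:
{"method": "servo_tool", "body": {"targets": [{"fingers": 110,"dx": 0,"dy": 0,"dz": -0.5,"rx": 0,"ry": 0,"rz": -1},{"fingers": 110,"dx": 0,"dy": 0,"dz": -0.5,"rx": 0,"ry": 0,"rz": -1},{"fingers": 110,"dx": 0,"dy": 0,"dz": -0.5,"rx": 0,"ry": 0,"rz": -1},{"fingers": 110,"dx": 0,"dy": 0,"dz": -0.5,"rx": 0,"ry": 0,"rz": -1},{"fingers": 110,"dx": 0,"dy": 0,"dz": 0,"rx": 0,"ry": 0,"rz": -1},{"fingers": 110,"dx": 0,"dy": 0,"dz": 0,"rx": 0,"ry": 0,"rz": -1},{"fingers": 110,"dx": 0,"dy": 0,"dz": 0,"rx": 0,"ry": 0,"rz": -1},{"fingers": 110,"dx": 0,"dy": 0,"dz": 0,"rx": 0,"ry": 0,"rz": -1},{"fingers": 110,"dx": 0,"dy": 0,"dz": 0,"rx": 0,"ry": 0,"rz": -1},{"fingers": 110,"dx": 0,"dy": 0,"dz": 0,"rx": 0,"ry": 0,"rz": -1}]}}

```text
time_s: 60.52
eef_pos: [0.5589, -0.1002, 0.182]
tool_rot: [[-0.117, 0.993, 0.0], [0.993, 0.117, -0.0], [-0.0, 0.0, -1.0]]
ft_force: [-0.8, 1.2, -0.8]
grip_width: 0.0485
gripper_force: 0.0
```

Request:
{"method": "servo_tool", "body": {"targets": [{"fingers": 110,"dx": 0,"dy": 0,"dz": 0,"rx": 0,"ry": 0,"rz": -1},{"fingers": 110,"dx": 0,"dy": 0,"dz": 0,"rx": 0,"ry": 0,"rz": -1},{"fingers": 110,"dx": 0,"dy": 0,"dz": 0,"rx": 0,"ry": 0,"rz": -1},{"fingers": 110,"dx": 0,"dy": 0,"dz": 0,"rx": 0,"ry": 0,"rz": -1},{"fingers": 110,"dx": 0,"dy": 0,"dz": 0,"rx": 0,"ry": 0,"rz": -1},{"fingers": 110,"dx": 0,"dy": 0,"dz": 0,"rx": 0,"ry": 0,"rz": -1},{"fingers": 110,"dx": 0,"dy": 0,"dz": 0,"rx": 0,"ry": 0,"rz": -1},{"fingers": 110,"dx": 0,"dy": 0,"dz": 0,"rx": 0,"ry": 0,"rz": -1},{"fingers": 110,"dx": 0,"dy": 0,"dz": 0,"rx": 0,"ry": 0,"rz": -1},{"fingers": 110,"dx": 0,"dy": 0,"dz": 0,"rx": 0,"ry": 0,"rz": -1}]}}

```text
time_s: 61.35
eef_pos: [0.5589, -0.1002, 0.1819]
tool_rot: [[-0.919, 0.395, 0.0], [0.395, 0.919, -0.0], [-0.0, -0.0, -1.0]]
ft_force: [-0.1, -0.0, -0.0]
grip_width: 0.0486
gripper_force: 0.0
```

Request:
{"method": "servo_tool", "body": {"targets": [{"fingers": 110,"dx": 0,"dy": 0,"dz": 0,"rx": 0,"ry": 0,"rz": -1},{"fingers": 110,"dx": 0,"dy": 0,"dz": 0,"rx": 0,"ry": 0,"rz": -1},{"fingers": 110,"dx": 0,"dy": 0,"dz": 0,"rx": 0,"ry": 0,"rz": -1},{"fingers": 110,"dx": 0,"dy": 0,"dz": 0,"rx": 0,"ry": 0,"rz": -1},{"fingers": 110,"dx": 0,"dy": 0,"dz": 0,"rx": 0,"ry": 0,"rz": -1},{"fingers": 110,"dx": 0,"dy": 0,"dz": 0,"rx": 0,"ry": 0,"rz": -1},{"fingers": 110,"dx": 0,"dy": 0,"dz": 0,"rx": 0,"ry": 0,"rz": -1},{"fingers": 110,"dx": 0,"dy": 0,"dz": 0,"rx": 0,"ry": 0,"rz": -1},{"fingers": 110,"dx": 0,"dy": 0,"dz": 0,"rx": 0,"ry": 0,"rz": 0},{"fingers": 110,"dx": 0,"dy": 0,"dz": 0,"rx": 0,"ry": 0,"rz": 0}]}}

```text
time_s: 62.18
eef_pos: [0.5589, -0.1003, 0.1819]
tool_rot: [[-0.912, -0.41, 0.0], [-0.41, 0.912, 0.0], [-0.0, -0.0, -1.0]]
ft_force: [-0.6, 0.2, 0.2]
grip_width: 0.0484
gripper_force: 0.0
```

Run:
```python
from h import *
s,im=snap('wrist','w17.png')
hsv=cv2.cvtColor(im,cv2.COLOR_RGB2HSV); m=cv2.inRange(hsv,(172,120,50),(180,255,255))|cv2.inRange(hsv,(0,150,50),(5,255,255))
m[:60]=0; n,l,st,ce=cv2.connectedComponentsWithStats(m); j=1+st[1:,4].argmax(); print(st[j],ce[j])
y=np.argwhere(l==j); rows=np.unique(y[:,0])
for r in rows[::6]: k=y[y[:,0]==r][:,1]; print(r,k.min(),k.max())
tail=(ce[j][0],rows.min()-.5); p=onz('wrist',[tail],.011,s)[0]; o=p+.06*np.array([np.cos(np.radians(24.5)),np.sin(np.radians(24.5)),0]); print(p,o)
plan((o[0],o[1],.006),down(np.radians(114.36)))
```

```text
[ 304  139   49   58 1343] [328.13253909 159.21072226]
139 323 323
145 304 352
151 304 352
157 310 344
163 322 335
169 322 335
175 322 335
181 322 334
187 322 334
193 322 334
[ 0.50351305 -0.12474499  0.011     ] [ 0.55811072 -0.0998634   0.011     ]
shift units in current tool frame [0.02 0.03 7.03]
turn units [-0.   -0.   -0.03] | shift in new frame [0.02 0.03 7.03]
t 62.2333 pos [ 0.5589 -0.1003  0.1818] w 0.0486
```

Request:
{"method": "servo_tool", "body": {"targets": [{"fingers": 110,"dx": 0.02,"dy": 0.02,"dz": 0.8,"rx": 0,"ry": 0,"rz": 0},{"fingers": 110,"dx": 0,"dy": 0,"dz": 1,"rx": 0,"ry": 0,"rz": 0},{"fingers": 110,"dx": 0,"dy": 0,"dz": 1,"rx": 0,"ry": 0,"rz": 0},{"fingers": 110,"dx": 0,"dy": 0,"dz": 1,"rx": 0,"ry": 0,"rz": 0},{"fingers": 110,"dx": 0,"dy": 0,"dz": 1,"rx": 0,"ry": 0,"rz": 0},{"fingers": 110,"dx": 0,"dy": 0,"dz": 1,"rx": 0,"ry": 0,"rz": 0},{"fingers": 110,"dx": 0,"dy": 0,"dz": 0.6,"rx": 0,"ry": 0,"rz": 0},{"fingers": 110,"dx": 0,"dy": 0,"dz": 0.5,"rx": 0,"ry": 0,"rz": 0},{"fingers": 110,"dx": 0,"dy": 0,"dz": 0.12,"rx": 0,"ry": 0,"rz": 0},{"fingers": 110,"dx": 0,"dy": 0,"dz": 0,"rx": 0,"ry": 0,"rz": 0}]}}

```text
time_s: 63.07
eef_pos: [0.5581, -0.0998, 0.0059]
tool_rot: [[-0.911, -0.413, -0.001], [-0.413, 0.911, -0.0], [0.001, 0.0, -1.0]]
ft_force: [-0.2, -0.2, 1.2]
grip_width: 0.0488
gripper_force: 0.0
```

Request:
{"method": "servo_tool", "body": {"targets": [{"fingers": 230,"dx": 0,"dy": 0,"dz": 0,"rx": 0,"ry": 0,"rz": 0},{"fingers": 230,"dx": 0,"dy": 0,"dz": 0,"rx": 0,"ry": 0,"rz": 0},{"fingers": 230,"dx": 0,"dy": 0,"dz": 0,"rx": 0,"ry": 0,"rz": 0},{"fingers": 230,"dx": 0,"dy": 0,"dz": 0,"rx": 0,"ry": 0,"rz": 0},{"fingers": 230,"dx": 0,"dy": 0,"dz": 0,"rx": 0,"ry": 0,"rz": 0},{"fingers": 230,"dx": 0,"dy": 0,"dz": 0,"rx": 0,"ry": 0,"rz": 0},{"fingers": 230,"dx": 0,"dy": 0,"dz": 0,"rx": 0,"ry": 0,"rz": 0},{"fingers": 230,"dx": 0,"dy": 0,"dz": 0,"rx": 0,"ry": 0,"rz": 0},{"fingers": 230,"dx": 0,"dy": 0,"dz": 0,"rx": 0,"ry": 0,"rz": 0},{"fingers": 230,"dx": 0,"dy": 0,"dz": 0,"rx": 0,"ry": 0,"rz": 0}]}}

```text
time_s: 63.9
eef_pos: [0.5589, -0.1, 0.0074]
tool_rot: [[-0.911, -0.413, 0.002], [-0.413, 0.911, -0.0], [-0.001, -0.001, -1.0]]
ft_force: [-1.5, 0.1, 8.7]
grip_width: 0.0104
gripper_force: 39.2
```

Request:
{"method": "servo_tool", "body": {"targets": [{"fingers": 230,"dx": 0,"dy": 0,"dz": -1,"rx": 0,"ry": 0,"rz": 0},{"fingers": 230,"dx": 0,"dy": 0,"dz": -1,"rx": 0,"ry": 0,"rz": 0},{"fingers": 230,"dx": 0,"dy": 0,"dz": -1,"rx": 0,"ry": 0,"rz": 0},{"fingers": 230,"dx": 0,"dy": 0,"dz": -1,"rx": 0,"ry": 0,"rz": 0},{"fingers": 230,"dx": 0,"dy": 0,"dz": -1,"rx": 0,"ry": 0,"rz": 0},{"fingers": 230,"dx": 0,"dy": 0,"dz": -1,"rx": 0,"ry": 0,"rz": 0},{"fingers": 230,"dx": 0,"dy": 0,"dz": -1,"rx": 0,"ry": 0,"rz": 0},{"fingers": 230,"dx": 0,"dy": 0,"dz": -1,"rx": 0,"ry": 0,"rz": 0},{"fingers": 230,"dx": 0,"dy": 0,"dz": -1,"rx": 0,"ry": 0,"rz": 0},{"fingers": 230,"dx": 0,"dy": 0.7,"dz": -1,"rx": 0,"ry": 0,"rz": 0}]}}

```text
time_s: 64.73
eef_pos: [0.5513, -0.0864, 0.2582]
tool_rot: [[-0.912, -0.411, 0.001], [-0.411, 0.912, -0.001], [-0.001, -0.002, -1.0]]
ft_force: [-0.1, -0.4, -1.4]
grip_width: 0.0105
gripper_force: 39.6
```

Request:
{"method": "servo_tool", "body": {"targets": [{"fingers": 230,"dx": -0.4,"dy": 1,"dz": 0,"rx": 0,"ry": 0,"rz": 0},{"fingers": 230,"dx": -0.4,"dy": 1,"dz": 0,"rx": 0,"ry": 0,"rz": 0},{"fingers": 230,"dx": -0.4,"dy": 1,"dz": 0,"rx": 0,"ry": 0,"rz": 0},{"fingers": 230,"dx": -0.4,"dy": 1,"dz": 0,"rx": 0,"ry": 0,"rz": 0},{"fingers": 230,"dx": -0.4,"dy": 1,"dz": 0,"rx": 0,"ry": 0,"rz": 0},{"fingers": 230,"dx": -0.4,"dy": 1,"dz": 0,"rx": 0,"ry": 0,"rz": 0},{"fingers": 230,"dx": -0.4,"dy": 1,"dz": 0,"rx": 0,"ry": 0,"rz": 0},{"fingers": 230,"dx": -0.4,"dy": 1,"dz": 0,"rx": 0,"ry": 0,"rz": 0},{"fingers": 230,"dx": -0.4,"dy": 1,"dz": 0,"rx": 0,"ry": 0,"rz": 0},{"fingers": 230,"dx": -0.2,"dy": 1,"dz": 0,"rx": 0,"ry": 0,"rz": 0}]}}

```text
time_s: 65.57
eef_pos: [0.5342, 0.1845, 0.2569]
tool_rot: [[-0.911, -0.413, 0.001], [-0.413, 0.911, 0.0], [-0.001, -0.0, -1.0]]
ft_force: [1.3, 0.7, -0.4]
grip_width: 0.0102
gripper_force: 39.6
```

Request:
{"method": "servo_tool", "body": {"targets": [{"fingers": 230,"dx": 0,"dy": 0,"dz": 1,"rx": 0,"ry": 0,"rz": 0},{"fingers": 230,"dx": 0,"dy": 0,"dz": 1,"rx": 0,"ry": 0,"rz": 0},{"fingers": 230,"dx": 0,"dy": 0,"dz": 1,"rx": 0,"ry": 0,"rz": 0},{"fingers": 230,"dx": 0,"dy": 0,"dz": 1,"rx": 0,"ry": 0,"rz": 0},{"fingers": 230,"dx": 0,"dy": 0,"dz": 1,"rx": 0,"ry": 0,"rz": 0},{"fingers": 230,"dx": 0,"dy": 0,"dz": 1,"rx": 0,"ry": 0,"rz": 0},{"fingers": 230,"dx": 0,"dy": 0,"dz": 0,"rx": 0,"ry": 0,"rz": 0},{"fingers": 230,"dx": 0,"dy": 0,"dz": 0,"rx": 0,"ry": 0,"rz": 0},{"fingers": 230,"dx": 0,"dy": 0,"dz": 0,"rx": 0,"ry": 0,"rz": 0},{"fingers": 230,"dx": 0,"dy": 0,"dz": 0,"rx": 0,"ry": 0,"rz": 0}]}}

```text
time_s: 66.4
eef_pos: [0.535, 0.1833, 0.1081]
tool_rot: [[-0.911, -0.413, 0.002], [-0.413, 0.911, 0.001], [-0.002, -0.0, -1.0]]
ft_force: [0.8, 0.9, -0.1]
grip_width: 0.0106
gripper_force: 39.6
```

```bash
python3 fit.py red 250 400
```

```text
[0.53500389 0.18328593 0.1081213 ] 0.5629939879089788 -0.05371562545809869
142 287 368 [[147, 27, 23], [147, 28, 24], [143, 28, 25]]
145 287 369 [[152, 26, 20], [159, 29, 23], [155, 27, 20]]
148 288 369 [[156, 29, 22], [158, 29, 23], [155, 27, 20]]
151 288 368 [[156, 27, 23], [157, 28, 22], [157, 27, 22]]
154 288 368 [[157, 27, 21], [158, 28, 24], [157, 27, 22]]
157 288 368 [[157, 25, 21], [158, 27, 22], [157, 26, 21]]
160 287 368 [[142, 25, 20], [148, 24, 19], [150, 24, 20]]
163 279 376 [[103, 22, 20], [126, 19, 14], [113, 21, 17]]
166 276 380 [[130, 21, 16], [142, 21, 16], [128, 20, 14]]
169 275 382 [[143, 22, 16], [153, 24, 18], [139, 21, 17]]
172 274 383 [[144, 22, 17], [158, 29, 24], [139, 20, 15]]
175 273 384 [[141, 23, 16], [162, 31, 27], [135, 20, 16]]
178 273 384 [[140, 20, 15], [162, 31, 25], [135, 21, 15]]
181 273 384 [[138, 20, 13], [161, 31, 25], [133, 22, 16]]
184 273 383 [[138, 20, 14], [158, 28, 23], [138, 20, 16]]
187 273 383 [[137, 19, 13], [156, 26, 20], [138, 21, 16]]
190 273 383 [[137, 21, 13], [154, 25, 18], [136, 20, 14]]
193 273 383 [[134, 21, 16], [151, 22, 16], [134, 21, 15]]
196 275 381 [[134, 19, 15], [144, 20, 14], [134, 20, 16]]
199 276 380 [[124, 20, 16], [136, 21, 16], [125, 21, 16]]
202 280 376 [[97, 23, 19], [122, 18, 14], [100, 23, 19]]
205 311 344 [[119, 19, 15], [129, 19, 16], [116, 19, 16]]
208 311 345 [[129, 20, 16], [148, 22, 17], [127, 20, 16]]
211 311 345 [[137, 21, 16], [153, 21, 16], [136, 21, 17]]
```

Run:
```python
from h import *
s=ctrl.state()
for px,z in [((328,141.5),.029),((328,161),s['eef_pos'][2]-.0067),((328,164),s['eef_pos'][2]+.0073)]:
    p=onz('wrist',px,z,s)[0]; print(p@XC,p@YC)
```

```text
0.5001170297010773 -0.053331941177610115
0.5031603184278532 -0.05328149477791683
0.5027518176277425 -0.05327310176143851
```

Request:
{"method": "servo_tool", "body": {"targets": [{"fingers": 230,"dx": 0,"dy": 0,"dz": 0.6,"rx": 0,"ry": 0,"rz": 0},{"fingers": 230,"dx": 0,"dy": 0,"dz": 0.7,"rx": 0,"ry": 0,"rz": 0},{"fingers": 230,"dx": 0,"dy": 0,"dz": 0.6,"rx": 0,"ry": 0,"rz": 0},{"fingers": 230,"dx": 0,"dy": 0,"dz": 0.5,"rx": 0,"ry": 0,"rz": 0},{"fingers": 230,"dx": 0,"dy": 0,"dz": 0.3,"rx": 0,"ry": 0,"rz": 0},{"fingers": 230,"dx": 0,"dy": 0,"dz": 0.2,"rx": 0,"ry": 0,"rz": 0},{"fingers": 230,"dx": 0,"dy": 0,"dz": 0.2,"rx": 0,"ry": 0,"rz": 0},{"fingers": 230,"dx": 0,"dy": 0,"dz": 0.15,"rx": 0,"ry": 0,"rz": 0},{"fingers": 230,"dx": 0,"dy": 0,"dz": 0,"rx": 0,"ry": 0,"rz": 0},{"fingers": 230,"dx": 0,"dy": 0,"dz": 0,"rx": 0,"ry": 0,"rz": 0}]}}

```text
time_s: 67.28
eef_pos: [0.5347, 0.1832, 0.0256]
tool_rot: [[-0.91, -0.414, 0.001], [-0.414, 0.91, 0.0], [-0.001, -0.0, -1.0]]
ft_force: [1.0, 0.2, 1.1]
grip_width: 0.0103
gripper_force: 41.7
```

Request:
{"method": "servo_tool", "body": {"targets": [{"fingers": 160,"dx": 0,"dy": 0,"dz": 0,"rx": 0,"ry": 0,"rz": 0},{"fingers": 160,"dx": 0,"dy": 0,"dz": 0,"rx": 0,"ry": 0,"rz": 0},{"fingers": 160,"dx": 0,"dy": 0,"dz": 0,"rx": 0,"ry": 0,"rz": 0},{"fingers": 160,"dx": 0,"dy": 0,"dz": 0,"rx": 0,"ry": 0,"rz": 0},{"fingers": 160,"dx": 0,"dy": 0,"dz": 0,"rx": 0,"ry": 0,"rz": 0},{"fingers": 160,"dx": 0,"dy": 0,"dz": -1,"rx": 0,"ry": 0,"rz": 0},{"fingers": 160,"dx": 0,"dy": 0,"dz": -1,"rx": 0,"ry": 0,"rz": 0},{"fingers": 160,"dx": 0,"dy": 0,"dz": -1,"rx": 0,"ry": 0,"rz": 0},{"fingers": 160,"dx": 0,"dy": 0,"dz": -1,"rx": 0,"ry": 0,"rz": 0},{"fingers": 160,"dx": 0,"dy": 0,"dz": -1,"rx": 0,"ry": 0,"rz": 0}]}}

```text
time_s: 68.12
eef_pos: [0.5339, 0.1829, 0.1513]
tool_rot: [[-0.91, -0.414, -0.0], [-0.414, 0.91, -0.0], [0.0, 0.0, -1.0]]
ft_force: [-0.7, -0.9, 0.1]
grip_width: 0.032
gripper_force: 0.0
```

Request:
{"method": "servo_tool", "body": {"targets": [{"fingers": 160,"dx": 0,"dy": 0,"dz": -1,"rx": 0,"ry": 0,"rz": 0},{"fingers": 160,"dx": 0,"dy": 0,"dz": -1,"rx": 0,"ry": 0,"rz": 0},{"fingers": 160,"dx": 0,"dy": 0,"dz": -1,"rx": 0,"ry": 0,"rz": 0},{"fingers": 160,"dx": 0,"dy": 0,"dz": -1,"rx": 0,"ry": 0,"rz": 0},{"fingers": 160,"dx": 1,"dy": -0.5,"dz": 0,"rx": 0,"ry": 0,"rz": 0},{"fingers": 160,"dx": 1,"dy": -0.5,"dz": 0,"rx": 0,"ry": 0,"rz": 0},{"fingers": 255,"dx": 1,"dy": -0.5,"dz": 0,"rx": 0,"ry": 0,"rz": 0},{"fingers": 255,"dx": 0,"dy": 0,"dz": 0,"rx": 0,"ry": 0,"rz": 0},{"fingers": 255,"dx": 0,"dy": 0,"dz": 0,"rx": 0,"ry": 0,"rz": 0},{"fingers": 255,"dx": 0,"dy": 0,"dz": 0,"rx": 0,"ry": 0,"rz": 0}]}}

```text
time_s: 68.95
eef_pos: [0.4817, 0.1182, 0.2503]
tool_rot: [[-0.91, -0.414, 0.001], [-0.414, 0.91, 0.0], [-0.001, 0.0, -1.0]]
ft_force: [0.3, -0.3, -0.0]
grip_width: -0.0001
gripper_force: 0.0
```

Run:
```python
from h import *
s,im=snap('wrist','w18.png'); print(s['eef_pos'],s['grip_width'])
for c in ['yellow','white','blue']:
    for b in blobs(im,c,200,(150,0,560,140))[:2]:
        p=onz('wrist',b[1],.047,s)[0]; print(c,b[0],b[1].round(1),p.round(4),p@XC,p@YC)
```

```text
[0.4816704  0.1181801  0.25030006] -6.595157165472466e-05
yellow 375 [272.3 133.2] [0.4429 0.0507 0.047 ] 0.42440482833410054 -0.13653010948362776
white 252 [280.6 107.4] [0.4215 0.0492 0.047 ] 0.4042886431058057 -0.12906333350471486
blue 337 [380.8 133.6] [0.4063 0.1321 0.047 ] 0.4246639032613561 -0.047301858067557254
```

View pics/w18.png

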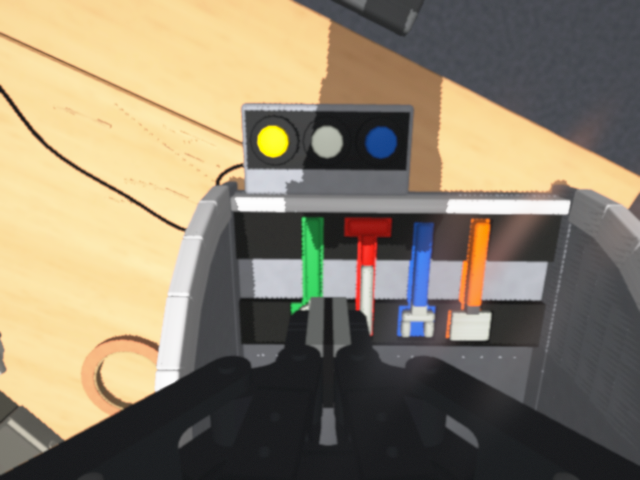

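All four tools lie in their own cut-outs. The keys are yellow (272,142), white (327,142) and blue (380,142).

Run:
```python
from h import *
s=ctrl.state()
p=onz('wrist',[(272.5,142),(327,142),(380.5,142)],.047,s); print(p.round(4),p@XC,p@YC)
w=p[1]; plan((w[0],w[1],.06),down(np.radians(114.4)))
```

```text
[[0.4494 0.0538 0.047 ]
 [0.4307 0.0948 0.047 ]
 [0.4124 0.135  0.047 ]] [0.43159281 0.4314941  0.43141621] [-0.13640006 -0.0913458  -0.04712634]
shift units in current tool frame [ 2.25 -0.02  7.6 ]
turn units [0.   0.   0.01] | shift in new frame [ 2.25 -0.02  7.6 ]
t 69.0 pos [0.4817 0.1184 0.2501] w 0.0002
```

Request:
{"method": "servo_tool", "body": {"targets": [{"fingers": 255,"dx": 0.8,"dy": 0,"dz": 0,"rx": 0,"ry": 0,"rz": 0},{"fingers": 255,"dx": 0.8,"dy": 0,"dz": 0,"rx": 0,"ry": 0,"rz": 0},{"fingers": 255,"dx": 0.65,"dy": 0,"dz": 1,"rx": 0,"ry": 0,"rz": 0},{"fingers": 255,"dx": 0,"dy": 0,"dz": 1,"rx": 0,"ry": 0,"rz": 0},{"fingers": 255,"dx": 0,"dy": 0,"dz": 1,"rx": 0,"ry": 0,"rz": 0},{"fingers": 255,"dx": 0,"dy": 0,"dz": 1,"rx": 0,"ry": 0,"rz": 0},{"fingers": 255,"dx": 0,"dy": 0,"dz": 1,"rx": 0,"ry": 0,"rz": 0},{"fingers": 255,"dx": 0,"dy": 0,"dz": 1,"rx": 0,"ry": 0,"rz": 0},{"fingers": 255,"dx": 0,"dy": 0,"dz": 0.9,"rx": 0,"ry": 0,"rz": 0},{"fingers": 255,"dx": 0,"dy": 0,"dz": 0.3,"rx": 0,"ry": 0,"rz": 0}]}}

```text
time_s: 69.83
eef_pos: [0.4292, 0.095, 0.0673]
tool_rot: [[-0.91, -0.415, -0.003], [-0.415, 0.91, -0.001], [0.003, 0.001, -1.0]]
ft_force: [-0.7, 0.4, 0.1]
grip_width: 0.0
gripper_force: 0.0
```

Request:
{"method": "servo_tool", "body": {"targets": [{"fingers": 255,"dx": 0,"dy": 0,"dz": 0,"rx": 0,"ry": 0,"rz": 0},{"fingers": 255,"dx": 0,"dy": 0,"dz": 0,"rx": 0,"ry": 0,"rz": 0},{"fingers": 255,"dx": 0,"dy": 0,"dz": 0,"rx": 0,"ry": 0,"rz": 0},{"fingers": 255,"dx": 0,"dy": 0,"dz": 0,"rx": 0,"ry": 0,"rz": 0},{"fingers": 255,"dx": 0,"dy": 0,"dz": 0,"rx": 0,"ry": 0,"rz": 0},{"fingers": 255,"dx": 0,"dy": 0,"dz": 0,"rx": 0,"ry": 0,"rz": 0},{"fingers": 255,"dx": 0,"dy": 0,"dz": 0,"rx": 0,"ry": 0,"rz": 0},{"fingers": 255,"dx": 0,"dy": 0,"dz": 0,"rx": 0,"ry": 0,"rz": 0},{"fingers": 255,"dx": 0,"dy": 0,"dz": 0,"rx": 0,"ry": 0,"rz": 0},{"fingers": 255,"dx": 0,"dy": 0,"dz": 0,"rx": 0,"ry": 0,"rz": 0}]}}

```text
time_s: 70.67
eef_pos: [0.4301, 0.0945, 0.0701]
tool_rot: [[-0.91, -0.414, -0.0], [-0.414, 0.91, -0.0], [0.0, 0.0, -1.0]]
ft_force: [0.3, -0.3, -1.1]
grip_width: 0.0001
gripper_force: 0.0
```

Request:
{"method": "servo_tool", "body": {"targets": [{"fingers": 255,"dx": 0,"dy": 0,"dz": 0.4,"rx": 0,"ry": 0,"rz": 0},{"fingers": 255,"dx": 0,"dy": 0,"dz": 0.3,"rx": 0,"ry": 0,"rz": 0},{"fingers": 255,"dx": 0,"dy": 0,"dz": 0.2,"rx": 0,"ry": 0,"rz": 0},{"fingers": 255,"dx": 0,"dy": 0,"dz": 0.15,"rx": 0,"ry": 0,"rz": 0},{"fingers": 255,"dx": 0,"dy": 0,"dz": 0.1,"rx": 0,"ry": 0,"rz": 0},{"fingers": 255,"dx": 0,"dy": 0,"dz": 0.03,"rx": 0,"ry": 0,"rz": 0},{"fingers": 255,"dx": 0,"dy": 0,"dz": 0,"rx": 0,"ry": 0,"rz": 0},{"fingers": 255,"dx": 0,"dy": 0,"dz": 0,"rx": 0,"ry": 0,"rz": 0},{"fingers": 255,"dx": 0,"dy": 0,"dz": 0,"rx": 0,"ry": 0,"rz": 0},{"fingers": 255,"dx": 0,"dy": 0,"dz": 0,"rx": 0,"ry": 0,"rz": 0}]}}

```text
time_s: 71.5
eef_pos: [0.43, 0.0945, 0.0409]
tool_rot: [[-0.91, -0.414, -0.0], [-0.414, 0.91, -0.0], [0.0, -0.0, -1.0]]
ft_force: [-3.4, -1.2, 15.1]
grip_width: 0.0002
gripper_force: 7.0
```

Request:
{"method": "servo_tool", "body": {"targets": [{"fingers": 255,"dx": 0,"dy": 0,"dz": -0.6,"rx": 0,"ry": 0,"rz": 0},{"fingers": 255,"dx": 0,"dy": 0,"dz": -0.58,"rx": 0,"ry": 0,"rz": 0},{"fingers": 255,"dx": 0,"dy": -0.6,"dz": 0,"rx": 0,"ry": 0,"rz": 0},{"fingers": 255,"dx": 0,"dy": -0.6,"dz": 0,"rx": 0,"ry": 0,"rz": 0},{"fingers": 255,"dx": 0,"dy": -0.6,"dz": 0,"rx": 0,"ry": 0,"rz": 0},{"fingers": 255,"dx": 0,"dy": 0,"dz": 0,"rx": 0,"ry": 0,"rz": 0},{"fingers": 255,"dx": 0,"dy": 0,"dz": 0,"rx": 0,"ry": 0,"rz": 0},{"fingers": 255,"dx": 0,"dy": 0,"dz": 0.4,"rx": 0,"ry": 0,"rz": 0},{"fingers": 255,"dx": 0,"dy": 0,"dz": 0.3,"rx": 0,"ry": 0,"rz": 0},{"fingers": 255,"dx": 0,"dy": 0,"dz": 0.2,"rx": 0,"ry": 0,"rz": 0}]}}

```text
time_s: 72.33
eef_pos: [0.4481, 0.0541, 0.0463]
tool_rot: [[-0.91, -0.415, -0.001], [-0.415, 0.91, -0.0], [0.001, 0.0, -1.0]]
ft_force: [0.0, 0.8, 1.4]
grip_width: -0.0001
gripper_force: 0.7
```

Request:
{"method": "servo_tool", "body": {"targets": [{"fingers": 255,"dx": 0,"dy": 0,"dz": 0.15,"rx": 0,"ry": 0,"rz": 0},{"fingers": 255,"dx": 0,"dy": 0,"dz": 0.1,"rx": 0,"ry": 0,"rz": 0},{"fingers": 255,"dx": 0,"dy": 0,"dz": 0.03,"rx": 0,"ry": 0,"rz": 0},{"fingers": 255,"dx": 0,"dy": 0,"dz": 0,"rx": 0,"ry": 0,"rz": 0},{"fingers": 255,"dx": 0,"dy": 0,"dz": 0,"rx": 0,"ry": 0,"rz": 0},{"fingers": 255,"dx": 0,"dy": 0,"dz": 0,"rx": 0,"ry": 0,"rz": 0},{"fingers": 255,"dx": 0,"dy": 0,"dz": 0,"rx": 0,"ry": 0,"rz": 0},{"fingers": 255,"dx": 0,"dy": 0,"dz": 0,"rx": 0,"ry": 0,"rz": 0},{"fingers": 255,"dx": 0,"dy": 0,"dz": 0,"rx": 0,"ry": 0,"rz": 0},{"fingers": 255,"dx": 0,"dy": 0,"dz": 0,"rx": 0,"ry": 0,"rz": 0}]}}

```text
time_s: 73.17
eef_pos: [0.4483, 0.0541, 0.0408]
tool_rot: [[-0.91, -0.414, -0.001], [-0.414, 0.91, 0.0], [0.0, 0.0, -1.0]]
ft_force: [-7.9, 3.6, 18.7]
grip_width: -0.0001
gripper_force: 8.9
```

Yellow is fully pressed. Next is blue, then retreat.

Request:
{"method": "servo_tool", "body": {"targets": [{"fingers": 255,"dx": 0,"dy": 0,"dz": -0.6,"rx": 0,"ry": 0,"rz": 0},{"fingers": 255,"dx": 0,"dy": 0,"dz": -0.58,"rx": 0,"ry": 0,"rz": 0},{"fingers": 255,"dx": 0,"dy": 0.9,"dz": 0,"rx": 0,"ry": 0,"rz": 0},{"fingers": 255,"dx": 0,"dy": 0.9,"dz": 0,"rx": 0,"ry": 0,"rz": 0},{"fingers": 255,"dx": 0,"dy": 0.9,"dz": 0,"rx": 0,"ry": 0,"rz": 0},{"fingers": 255,"dx": 0,"dy": 0.9,"dz": 0,"rx": 0,"ry": 0,"rz": 0},{"fingers": 255,"dx": 0,"dy": 0,"dz": 0,"rx": 0,"ry": 0,"rz": 0},{"fingers": 255,"dx": 0,"dy": 0,"dz": 0.4,"rx": 0,"ry": 0,"rz": 0},{"fingers": 255,"dx": 0,"dy": 0,"dz": 0.3,"rx": 0,"ry": 0,"rz": 0},{"fingers": 255,"dx": 0,"dy": 0,"dz": 0.2,"rx": 0,"ry": 0,"rz": 0}]}}

```text
time_s: 74.0
eef_pos: [0.4114, 0.1352, 0.0467]
tool_rot: [[-0.91, -0.414, -0.001], [-0.414, 0.91, -0.0], [0.001, -0.0, -1.0]]
ft_force: [-0.2, -0.0, 1.6]
grip_width: -0.0001
gripper_force: 0.6
```

Request:
{"method": "servo_tool", "body": {"targets": [{"fingers": 255,"dx": 0,"dy": 0,"dz": 0.15,"rx": 0,"ry": 0,"rz": 0},{"fingers": 255,"dx": 0,"dy": 0,"dz": 0.1,"rx": 0,"ry": 0,"rz": 0},{"fingers": 255,"dx": 0,"dy": 0,"dz": 0.03,"rx": 0,"ry": 0,"rz": 0},{"fingers": 255,"dx": 0,"dy": 0,"dz": 0,"rx": 0,"ry": 0,"rz": 0},{"fingers": 255,"dx": 0,"dy": 0,"dz": 0,"rx": 0,"ry": 0,"rz": 0},{"fingers": 255,"dx": 0,"dy": 0,"dz": 0,"rx": 0,"ry": 0,"rz": 0},{"fingers": 255,"dx": 0,"dy": 0,"dz": 0,"rx": 0,"ry": 0,"rz": 0},{"fingers": 255,"dx": 0,"dy": 0,"dz": 0,"rx": 0,"ry": 0,"rz": 0},{"fingers": 255,"dx": 0,"dy": 0,"dz": 0,"rx": 0,"ry": 0,"rz": 0},{"fingers": 255,"dx": 0,"dy": 0,"dz": 0,"rx": 0,"ry": 0,"rz": 0}]}}

```text
time_s: 74.83
eef_pos: [0.4115, 0.1352, 0.0408]
tool_rot: [[-0.911, -0.413, -0.0], [-0.413, 0.911, -0.0], [0.0, -0.0, -1.0]]
ft_force: [-3.8, -1.3, 14.7]
grip_width: -0.0001
gripper_force: 7.2
```

Request:
{"method": "servo_tool", "body": {"targets": [{"fingers": 255,"dx": 0,"dy": 0,"dz": -1,"rx": 0,"ry": 0,"rz": 0},{"fingers": 255,"dx": 0,"dy": 0,"dz": -1,"rx": 0,"ry": 0,"rz": 0},{"fingers": 255,"dx": 0,"dy": 0,"dz": -1,"rx": 0,"ry": 0,"rz": 0},{"fingers": 255,"dx": 0,"dy": 0,"dz": -1,"rx": 0,"ry": 0,"rz": 0},{"fingers": 255,"dx": 0,"dy": 0,"dz": -1,"rx": 0,"ry": 0,"rz": 0},{"fingers": 255,"dx": 0,"dy": 0,"dz": -1,"rx": 0,"ry": 0,"rz": 0},{"fingers": 255,"dx": 0,"dy": 0,"dz": -1,"rx": 0,"ry": 0,"rz": 0},{"fingers": 255,"dx": 0,"dy": 0,"dz": -1,"rx": 0,"ry": 0,"rz": 0},{"fingers": 255,"dx": 0,"dy": 0,"dz": 0,"rx": 0,"ry": 0,"rz": 0},{"fingers": 255,"dx": 0,"dy": 0,"dz": 0,"rx": 0,"ry": 0,"rz": 0}]}}

```text
time_s: 75.67
eef_pos: [0.4121, 0.1354, 0.2414]
tool_rot: [[-0.911, -0.413, 0.002], [-0.413, 0.911, 0.001], [-0.002, -0.0, -1.0]]
ft_force: [1.1, 0.3, -0.4]
grip_width: -0.0001
gripper_force: 0.0
```

```bash
python3 -c "
from h import *
s,im=snap('scene')
print([(c,len(blobs(im,c,15,(240,170,335,285)))) for c in ['orange','blue','red','green']])
print(workorder.close_job())"
```

```text
[('orange', 0), ('blue', 0), ('red', 0), ('green', 0)]
the job is handed in; nothing more can be done
None
```

The job is handed in: the shutter stays open by itself, all four tools are home in their cut-outs, and the white, yellow and blue keys were each pressed fully in that order.

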